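Clear, load and clamp the bench shaker

ROBOT

A 6-joint arm with a two-finger parallel gripper is mounted at the origin on the work surface. World frame = base frame: x ahead of the robot, y to its left, z up, the work surface at z = 0. Lengths are in m, angles in degrees, forces in N, time in s.
With the tool pointing down it reaches from about 0.375 to 0.975 m from the base axis. Payload 3.8 kg.
Tool frame: the origin (TCP) lies at the very end of the fingers, on their centre line; the grasp point (between the pads) lies 19 mm behind it; z points along the fingers, y is the direction in which the jaws open and shut (so a half turn about z gives the same grasp; the last joint's range is limited). The gripper opens to 88 mm and grips with 3 to 60 N. Pads are 18 mm wide; open, the fingers measure 123 mm over their backs; the gripper's body (75 mm by 187 mm) begins 45 mm behind the grasp point.
Start: joints at [68.073, 15.12, 91.902, -0, 72.978, -2.114], TCP at [0.229, 0.635, 0.239] pointing down, gripper open.
Joint ranges: [-150.88, 150.88], [-54.13, 125.18], [17.81, 147.31], [-75.09, 255.09], [0, 152.58], [-146.25, 146.25]. Speed limits (degrees/s): [147.25, 147.25, 180, 180, 180, 180].

INTERFACE

Orientations are given as a 3x3 rotation matrix whose columns are the frame's x, y, z axes.
In Python, from station import sense, read_camera, sign_off gives the robot as it stands. The module is installed in compiled form; this text tells all that it offers.
- The arm moves only by the tool arm_command, never from a script. Its argument "targets" is one flat list of numbers, 7 for each row, row after row: the closure, from 0 (fully open) to 1 (shut), then the shift along the tool's x, y, z in m, then the turn, a rotation vector about the tool's x, y, z in rad. In form: [fingers, x, y, z, wx, wy, wz, fingers, x, y, z, wx, wy, wz, ...]. A call has 1 to 8 rows; each row shifts and turns the commanded pose from where the row before left it, along the tool's axes as they then stand; what a row does not reach is not made up. A row lasts 1/8 s, in which the tool goes at most 62.5 mm and 10.7 degrees, less where a joint would pass 70% of its speed; a pose out of reach is approached as far as the arm can. A call with a gripper value outside its range is refused whole. The fingers move at their own pace and stop on an object; "squeeze" is the grip in N (left out, the last holds). Time passes only in rows, so rows that do not move let the fingers close. It gives the time, the measured TCP pose, the force and the opening at its end, in the units of the state.
- sense(): the state, without advancing time (a new reading comes with each control period).
- read_camera(name): name is "scene" or "top" or "wrist"; returns a dict with "pixels" (400x640x3 uint8, red, green, blue), "fx", "fy", "cx", "cy" (pixels), "rvec" (rotation vector, rad) and "tvec" (3), from world to camera coordinates, as OpenCV has them; the wrist camera has in their place "T_tool_cam" (4x4, takes a point from camera to tool coordinates, whose origin is the TCP and whose axes are the flange's). Camera axes: x right, y down, z forward; pixel columns grow to the right and rows downward; lengths in m; the calibration is good to about 2 mm. A picture is of the moment at which its call begins: read the wrist's pose just before it. There is no depth.
- sign_off(): hands the job in, once; it reports no verdict.
The state is a dict: "time_s": time; "joint_positions": joint angles; "joint_vel": joint speeds; "joint_torque": joint torques, N m; "eef_pos": TCP position; "tcp_rot": TCP orientation; "wrist_force": force on the tool from outside, world axes, zero at the start; "moment": the same for the moment, N m; "width": finger opening in m.
Only numpy, scipy, OpenCV 4.12 (cv2) and the standard library are available. Lean on these libraries where they do the work, as an engineer would, in place of code of your own. Each camera call takes 0.05 s, during which the arm holds its last target.

TASK

Load the shaker for its next run: loosen the wing knob, slide the clamp bar back and stand the round jars of the last run upright anywhere free on the bench. Lay every flat white sample bottle on one of its broad faces on the mat, side by side and lengthwise between bar and fence (cap either way), then slide the bar up so that they are held snugly between bar and fence and tighten the knob firmly. Leave the other things on the bench where they are.

Things in the scene. Friction and masses are not known exactly. Their poses are not given: they have to be found in the camera images.
- shaker: Laboratory shaker fixed on the bench, white housing under a flat platform (x from -165 to +155, y from -215 to +165 mm), turned by up to 7 deg. Frame: origin at bench level under the middle of the mat; x points away from the robot, y to its left, z up. A guide rail for the clamp bar runs along x at y = -185 mm (the right side).
- mat (a point): Middle of the top of the black ribbed rubber mat on the platform, 103 mm above the bench; axes as the shaker's. The mat covers x from -155 to +130 mm and y from -155 to +155 mm; on its left edge (+y) is a lip 9 mm high.
- fence (a point): Middle of the near face of the fixed fence along the mat's far edge, 130 mm from the mat's middle in x, 117 mm above the bench. The fence runs along the shaker's y, 310 mm long, 10 mm thick, its top 134 mm above the bench.
- clampbar (a joint): Position (m) of the clamp bar, which spans the mat parallel to the fence and slides along x with its carriage on the rail. Clear gap from bar to fence = 60 mm + this value; range 0 to 0.15, growing towards the robot. With the knob loose it slides at about 2 N and stays where left; with the knob tight it is held fast. It can be moved by the gripped knob.
- bar_face (a point): Middle of the bar's face towards the fence, 117.5 mm above the bench; axes as the shaker's; moves with the bar. The bar is 12 mm thick, from 106 to 129 mm above the bench. Its carriage, on the right-hand end, is 50 mm square seen from above, its top 139 mm above the bench, and carries the knob.
- knob (a joint): Angle (rad) of the black wing knob on the carriage, the bar's clamp screw. 0 = as tight as it goes; grows anticlockwise seen from above (loosening), up to 2.4. Bites below about 0.7, holds firmly below 0.35; above 0.8 the bar slides freely. Turning takes 0.1 to 0.25 N m; it stays where left. Starts tight.
- knob_wing (a point): Middle of the knob's wing, on the knob's axis, 165 mm above the bench. The wing is an upright bar 56 mm long, 15 mm thick, 28 mm high (150 to 178 mm above the bench), on a round hub of 34 mm diameter, 10 mm high. Site axes: x along the wing's length, y across its thickness, z up; turns and moves with the knob.
- bottle1: Flat white plastic sample bottle with grey cap, 0.11 to 0.19 kg; 3 or 4 are there. 112 mm long: body 84 long, 52 wide, 30 mm thick, then neck and cap (27 mm diameter, 21 mm long). Origin in the middle of the 84 mm body, 42 mm from the base, 70 mm from the cap's end; z along the length to the cap, y across the width, x through the thickness (broad faces at x = +-15 mm). Starts upright on the bench.
- bottle2: Flat white plastic sample bottle with grey cap, 0.11 to 0.19 kg; 3 or 4 are there. 112 mm long: body 84 long, 52 wide, 30 mm thick, then neck and cap (27 mm diameter, 21 mm long). Origin in the middle of the 84 mm body, 42 mm from the base, 70 mm from the cap's end; z along the length to the cap, y across the width, x through the thickness (broad faces at x = +-15 mm). Starts upright on the bench.
- bottle3: Flat white plastic sample bottle with grey cap, 0.11 to 0.19 kg; 3 or 4 are there. 112 mm long: body 84 long, 52 wide, 30 mm thick, then neck and cap (27 mm diameter, 21 mm long). Origin in the middle of the 84 mm body, 42 mm from the base, 70 mm from the cap's end; z along the length to the cap, y across the width, x through the thickness (broad faces at x = +-15 mm). Starts upright on the bench.
- bottle4: Flat white plastic sample bottle with grey cap, 0.11 to 0.19 kg; 3 or 4 are there. 112 mm long: body 84 long, 52 wide, 30 mm thick, then neck and cap (27 mm diameter, 21 mm long). Origin in the middle of the 84 mm body, 42 mm from the base, 70 mm from the cap's end; z along the length to the cap, y across the width, x through the thickness (broad faces at x = +-15 mm). Starts upright on the bench.
- jar1: Round amber glass jar with a flat black lid, 60 mm diameter, 72 mm tall, 0.22 kg, left over from the last run; one or two of them are there. It starts upright on the mat beside the fence, and belongs upright on the bench. Origin at the middle of its underside.
- jar2: Round amber glass jar with a flat black lid, 60 mm diameter, 72 mm tall, 0.22 kg, left over from the last run; one or two of them are there. It starts upright on the mat beside the fence, and belongs upright on the bench. Origin at the middle of its underside.
- beaker: Low glass beaker, 72 mm across, 65 mm tall; not part of the job, to be left where it is. Origin at the middle of its underside.
- reagent: Clear round reagent bottle, 64 mm across, 135 mm tall; not part of the job, to be left where it is. Origin at the middle of its underside.
- saltjar: Clear screw-lid jar, 76 mm across, 65 mm tall; not part of the job, to be left where it is. Origin at the middle of its underside.
- corkring: Cork flask ring lying flat, 110 mm across, 28 mm high; not part of the job, to be left where it is. Origin at the middle of its underside.
- mortar: White ceramic mortar, 100 mm across, 55 mm tall; not part of the job, to be left where it is. Origin at the middle of its underside.
- scoop: Small spoon with a wooden handle, 170 mm long, lying flat; not part of the job, to be left where it is. Origin at the middle of its underside.
Mind the look-alikes: they are no part of the job. Leave any blue or green look-alike of the jar1 alone.

How it is judged (in metres and radians):
On the way, in this order (a step that is already met when the one before it is completed fails the run):
1. the clamp bar is freed and slid back, leaving more than a bottle's length (120 mm) to the fence (value of joint clampbar above 0.06 m), for 0.2 s.
2. every bottle lies on a broad face on the mat between bar and fence (angle between the x axis of each of bottle1, bottle2, bottle3, bottle4 and the z axis of shaker, either way round below 0.12 rad and z of bottle1 in the frame of shaker between 0.11 and 0.126 m and y of bottle1 in the frame of shaker between -0.14 and 0.14 m and x of each of bottle1, bottle2, bottle3, bottle4 in the frame of bar_face above 0.02 m and x of each of bottle1, bottle2, bottle3, bottle4 in the frame of shaker below 0.11 m and z of bottle2 in the frame of shaker between 0.11 and 0.126 m and y of bottle2 in the frame of shaker between -0.14 and 0.14 m and z of bottle3 in the frame of shaker between 0.11 and 0.126 m and y of bottle3 in the frame of shaker between -0.14 and 0.14 m and z of bottle4 in the frame of shaker between 0.11 and 0.126 m and y of bottle4 in the frame of shaker between -0.14 and 0.14 m), for 0.2 s.
At the end, for the whole second after the job is handed in: Every bottle lies still on a broad face (7 deg) on the mat between bar and fence, square to the fence within 8 deg, its middle within 140 mm of the mat's centre line; gap bar to fence 107 to 116 mm; knob below 0.35 rad. Every jar stands upright on the bench (5 deg, 12 mm) (all of step 2 and angle between the z axis of each of bottle1, bottle2, bottle3, bottle4 and the x axis of shaker, either way round below 0.15 rad and linear speed of each of bottle1, bottle2, bottle3, bottle4, jar1, jar2 below 0.02 m/s and height (world z) of jar1 between -0.012 and 0.012 m and angle between each of jar1, jar2's own z axis and vertical below 0.1 rad and height (world z) of jar2 between -0.012 and 0.012 m and value of joint clampbar between 0.047 and 0.056 m and value of joint knob below 0.35 rad); the robot touches nothing.
It fails at once if another thing on the bench is pushed more than 50 mm aside (distance of any of beaker, reagent, saltjar, corkring, mortar, scoop from where it was at the start of the episode above 0.05 m).
It fails at once if the beaker, reagent bottle or jar is knocked over (angle between any of beaker, reagent, saltjar's own z axis and vertical above 0.6 rad).
Of bottle1, bottle2, bottle3, bottle4 only 3 to 4 are there at a start; the rules pass over those that are not, and their reading is None.
Of jar1, jar2 only 1 to 2 are there at a start; the rules pass over those that are not, and their reading is None.
At some moment in a run one of bottle1, bottle2, bottle3, bottle4 may be knocked a few centimetres aside while the robot is not near it.
It also fails if it takes over 210 s, if anything falls off the work surface, if the arm or the gripper's body presses on something with over 40 N, if the wrist force passes 120 N, or if a joint passes its speed limit or range.

## Working session

There is one attempt and no reset: what is moved stays moved. The work goes in short steps, Python scripts to look and compute and a tool call to move; the robot and the scene stay as the last step left them, time stands still between calls to the robot, and variables do not carry over. Pictures are saved under pics/ and viewed, and the job is handed in when it is done.

Besides the shell and the picture viewer there is one more tool, called after "Call:" as name(argument=value, ...) on one line, values as JSON. arm_command: Moves the arm, as the interface text tells. Its arguments: {"type":"object","properties":{"targets":{"type":"array","items":{"type":"number"}},"squeeze":{"type":"number"}},"required":["targets"]}

```bash
mkdir -p pics; ls; cat > h.py <<'E'
import numpy as np, cv2
from station import sense, read_camera
def cam(name):
    s=sense(); c=read_camera(name)
    K=np.array([[c['fx'],0,c['cx']],[0,c['fy'],c['cy']],[0,0,1.]])
    if name=='wrist':
        T=np.eye(4);T[:3,:3]=np.array(s['tcp_rot']);T[:3,3]=s['eef_pos']
        W=T@np.array(c['T_tool_cam']); R=W[:3,:3].T; t=-R@W[:3,3]
    else:
        R=cv2.Rodrigues(np.array(c['rvec'],float))[0]; t=np.array(c['tvec'],float).ravel()
    return dict(img=c['pixels'],K=K,R=R,t=t)
def ray(c,uv):
    d=c['R'].T@np.linalg.inv(c['K'])@np.array([uv[0],uv[1],1.]); o=-c['R'].T@c['t']; return o,d
def onz(c,uv,z):
    o,d=ray(c,uv); return o+d*(z-o[2])/d[2]
def proj(c,p):
    q=c['K']@(c['R']@np.array(p,float)+c['t']); return q[:2]/q[2]
def tri(c1,a,c2,b):
    o1,d1=ray(c1,a);o2,d2=ray(c2,b);s=np.linalg.lstsq(np.array([d1,-d2]).T,o2-o1,rcond=None)[0]
    p,q=o1+d1*s[0],o2+d2*s[1];return (p+q)/2,np.linalg.norm(p-q)
def save(c,n): cv2.imwrite('pics/'+n,cv2.cvtColor(c['img'],cv2.COLOR_RGB2BGR))
E
python3 - <<'E'
from h import *
for n in ['scene','top','wrist']:
    c=cam(n); save(c,n+'0.png'); print(n,-c['R'].T@c['t'],c['K'][0,0])
s=sense(); print(s)
E
```

```text
pics
scene [1.28592137 0.11177916 1.07908595] 377.1476762565585
top [ 0.30128372 -0.04011313  1.40620629] 368.3948658220176
wrist [0.15862979 0.65977436 0.38323149] 284.99699845168203
{'time_s': 0.15, 'joint_positions': array([ 6.80750496e+01,  1.51587229e+01,  9.19624848e+01, -4.96160185e-04,
        7.29800090e+01, -2.11512857e+00]), 'joint_vel': array([-0.11174397, -0.20072549, -0.16535663, -0.067323  ,  0.01473343,
        0.04490315]), 'joint_torque': array([ 4.28373451e-04, -5.02852392e+01, -3.57465434e+01,  7.31089711e-02,
        2.49797094e-02, -9.76238584e-05]), 'eef_pos': array([0.22856212, 0.63452991, 0.23768767]), 'tcp_rot': array([[-9.40823530e-01,  3.38896237e-01, -6.51939197e-04],
       [ 3.38896859e-01,  9.40822099e-01, -1.64188730e-03],
       [ 5.69293778e-05, -1.76566635e-03, -9.99998440e-01]]), 'wrist_force': array([-0.26671885, -0.51246204,  0.41239641]), 'moment': array([-0.01353584,  0.02573463,  0.0172481 ]), 'width': 0.08808788970757593}
```

View pics/scene0.png

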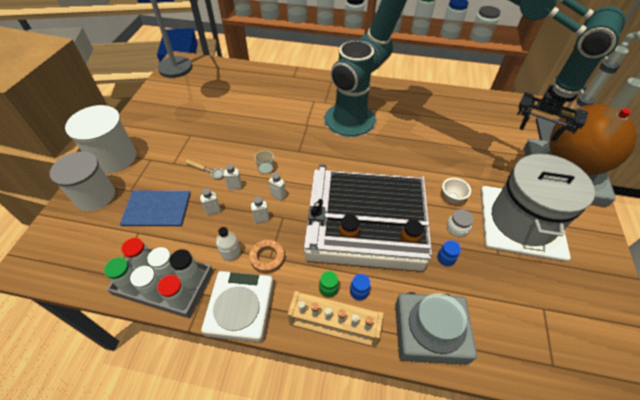

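View pics/top0.png

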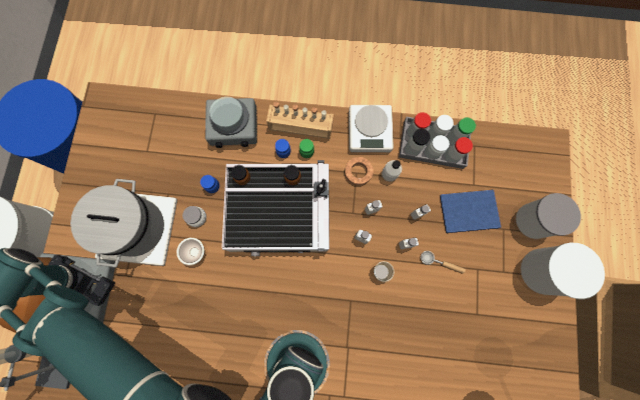

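View pics/wrist0.png

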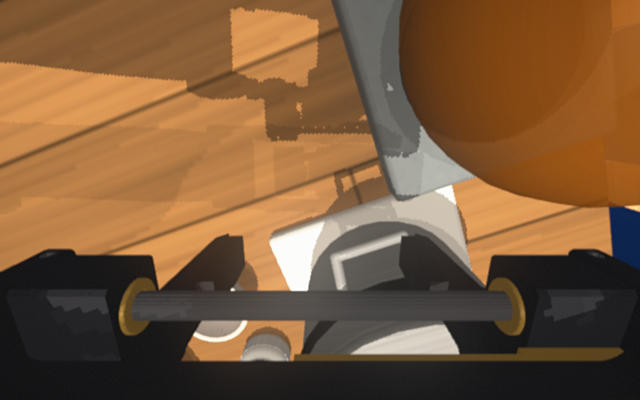

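```bash
python3 - <<'E'
import cv2
a=cv2.imread('pics/top0.png')
cv2.imwrite('pics/t_a.png',cv2.resize(a[150:265,205:335],None,fx=6,fy=5.2,interpolation=cv2.INTER_CUBIC)[:600,:800])
cv2.imwrite('pics/t_b.png',cv2.resize(a[150:285,335:475],None,fx=5,fy=4.4,interpolation=cv2.INTER_CUBIC))
a=cv2.imread('pics/scene0.png')
cv2.imwrite('pics/s_a.png',cv2.resize(a[160:275,295:440],None,fx=5,fy=5,interpolation=cv2.INTER_CUBIC))
cv2.imwrite('pics/s_b.png',cv2.resize(a[145:275,180:300],None,fx=4.5,fy=4.5,interpolation=cv2.INTER_CUBIC))
E
```

```text
(no output)
```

View pics/t_a.png

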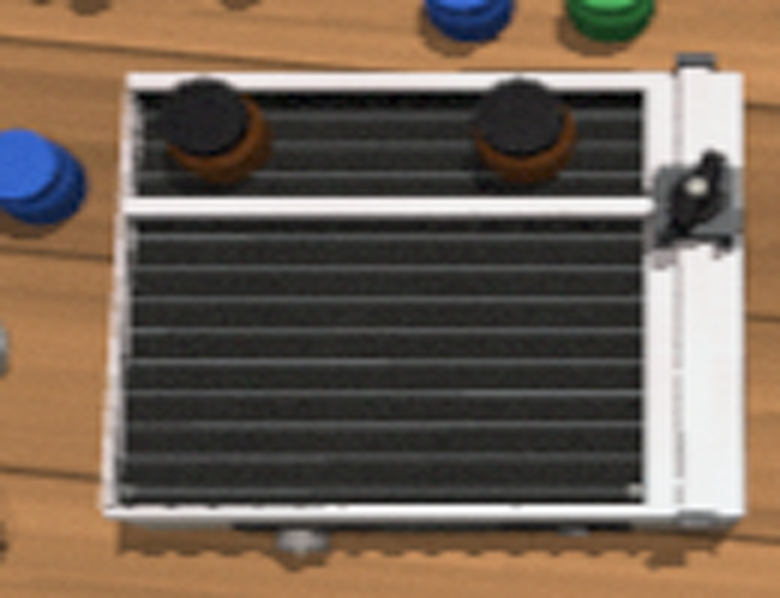

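View pics/t_b.png

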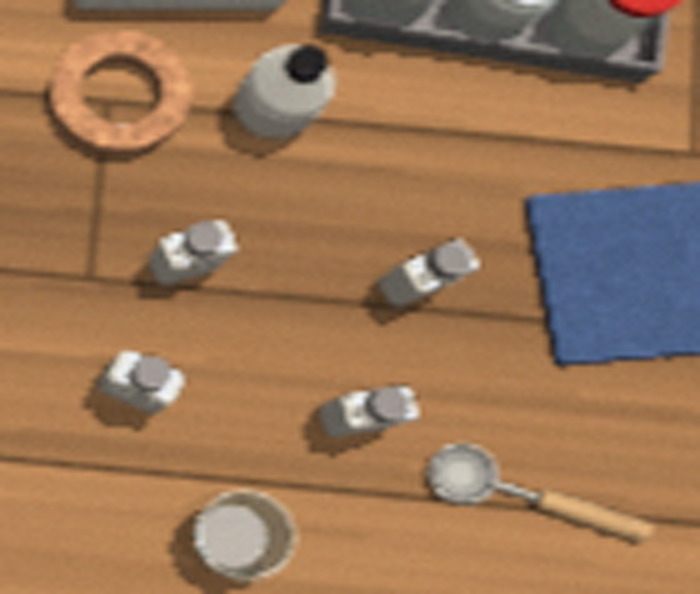

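View pics/s_a.png

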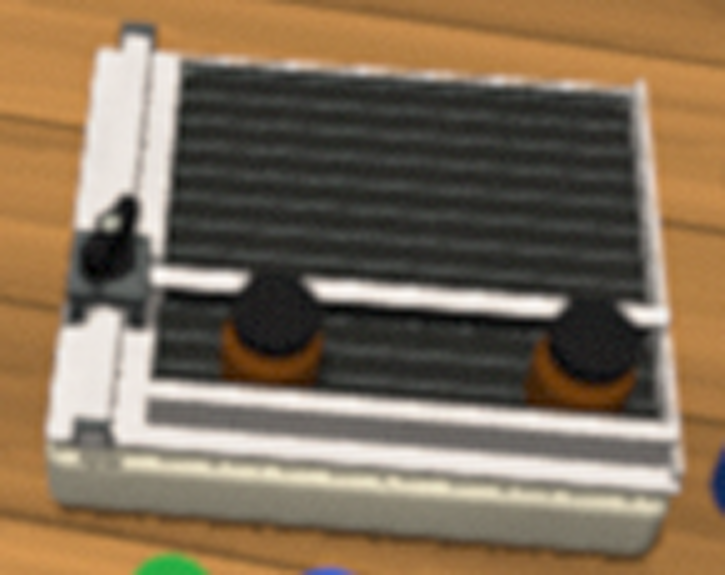

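View pics/s_b.png

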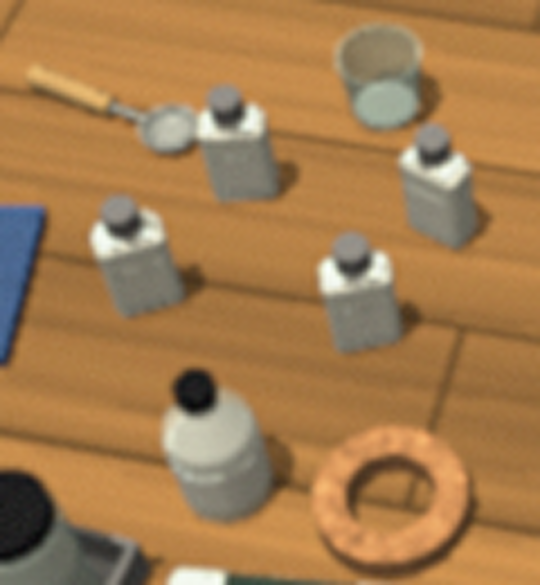

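```bash
python3 - <<'E'
from h import *
c=cam('top'); s=cam('scene')
f=lambda u,v:(205+u/6,150+v/5.2)
P={}
for n,uv in dict(nr=(743,511),nl=(103,511),fr=(743,73),matnl=(118,503),matnr=(645,503)).items():
    P[n]=onz(c,f(*uv),0.10); print(n,P[n].round(4))
g=lambda u,v:(295+u/5,160+v/5)
for n,uv in dict(nr=(97,50),fr=(50,440),fl=(680,482),matnr=(180,62),matnl=(640,90)).items(): print('s',n,onz(s,g(*uv),0.10).round(4))
print('knob',tri(c,f(695,187),s,g(110,225)))
# bottles caps: top of cap z=0.112
gb=lambda u,v:(180+u/4.5,145+v/4.5)
tb=lambda u,v:(335+u/5,150+v/4.4)
for a,b in [((207,238),(352,247)),((152,372),(433,139)),((456,258),(122,207)),((391,404),(226,98))]:
    print('bot',onz(c,tb(*a),0.112).round(4),onz(s,gb(*b),0.112).round(4))
for a,b in [((203,118),(588,340)),((519,118),(275,312))]:
    print('jar',onz(c,f(*a),0.175).round(4),onz(s,g(*b),0.175).round(4))
E
```

```text
nr [ 0.4103 -0.0712  0.1   ]
nl [0.3704 0.3026 0.1   ]
fr [ 0.7191 -0.0402  0.1   ]
matnl [0.3767 0.2947 0.1   ]
matnr [ 0.4096 -0.0133  0.1   ]
s nr [ 0.4121 -0.0701  0.1   ]
s fr [ 0.7259 -0.0333  0.1   ]
s fl [0.6777 0.3365 0.1   ]
s matnr [ 0.4113 -0.0113  0.1   ]
s matnl [0.3718 0.303  0.1   ]
knob (array([ 0.61422713, -0.02030638,  0.17241142]), np.float64(0.0006696335985546044))
bot [ 0.5842 -0.2248  0.112 ] [ 0.5882 -0.2197  0.112 ]
bot [ 0.4708 -0.1942  0.112 ] [ 0.476  -0.1899  0.112 ]
bot [ 0.5866 -0.4033  0.112 ] [ 0.587  -0.3959  0.112 ]
bot [ 0.4631 -0.3631  0.112 ] [ 0.468  -0.3577  0.112 ]
jar [0.6305 0.2672 0.175 ] [0.6409 0.2656 0.175 ]
jar [0.65   0.0855 0.175 ] [0.6585 0.0868 0.175 ]
```

```bash
cat >> h.py <<'E'
from scipy.spatial.transform import Rotation as Ro
def rot(yaw,tilt=0,az=0):
    """tool down: x axis at world angle yaw (deg); then lean so tool points toward azimuth az by tilt deg"""
    y=np.radians(yaw); x=np.array([np.cos(y),np.sin(y),0]); z=np.array([0,0,-1.]); R=np.array([x,np.cross(z,x),z]).T
    if tilt:
        a=np.radians(az); ax=np.array([-np.sin(a),np.cos(a),0]); R=Ro.from_rotvec(-np.radians(tilt)*ax).as_matrix()@R
    return R
def go(p,R=None,s=None):
    """tool-frame shift (in present axes) and rotvec to target; shift also in final axes"""
    s=s or sense(); R0=np.array(s['tcp_rot']); R=R0 if R is None else R
    d=np.array(p)-np.array(s['eef_pos']); w=Ro.from_matrix(R0.T@R).as_rotvec()
    print('t',round(float(s['time_s']),2),'shift now-axes',(R0.T@d).round(4),'end-axes',(R.T@d).round(4),'rot',w.round(4),'rows>=',max(np.linalg.norm(d)/.0625,np.degrees(np.linalg.norm(w))/10.7).__round__(1))
E
python3 - <<'E'
from h import *
print(np.array(read_camera('wrist')['T_tool_cam']).round(4))
s=sense(); R=np.array(s['tcp_rot']); print(np.degrees(np.arctan2(R[1,0],R[0,0])))
go([0.56,0.02,0.42],rot(186)); go([0.56,0.02,0.42],rot(6))
E
```

```text
[[ 6.000e-04 -9.578e-01 -2.875e-01  7.430e-02]
 [ 1.000e+00  8.000e-04 -6.000e-04 -2.000e-04]
 [ 8.000e-04 -2.875e-01  9.578e-01 -1.457e-01]
 [ 0.000e+00  0.000e+00  0.000e+00  1.000e+00]]
160.18724209585096
t 0.3 shift now-axes [-0.52   -0.4663 -0.1814] end-axes [-0.2652 -0.646  -0.1818] rot [-8.000e-04 -2.000e-04 -4.505e-01] rows>= 11.5
t 0.3 shift now-axes [-0.52   -0.4663 -0.1814] end-axes [ 0.2652  0.646  -0.1818] rot [-3.0000e-04  1.1000e-03  2.6911e+00] rows>= 14.4
```

Call:
arm_command(targets=[0, 0, 0, -0.06, 0, 0, 0, 0, 0, 0, -0.06, 0, 0, 0, 0, 0, 0, -0.06, 0, 0, 0, 0, -0.043, -0.039, 0, 0, 0, 0, 0, -0.043, -0.039, 0, 0, 0, 0, 0, -0.043, -0.039, 0, 0, 0, 0, 0, -0.043, -0.039, 0, 0, 0, 0, 0, -0.043, -0.039, 0, 0, 0, 0])

```text
time_s: 1.3
eef_pos: [0.3655, 0.377, 0.4188]
tcp_rot: [[-0.941, 0.339, 0.001], [0.339, 0.941, 0.0], [-0.0, 0.0, -1.0]]
wrist_force: [1.4, 0.0, 0.3]
width: 0.0881
```

Call:
arm_command(targets=[0, -0.043, -0.039, 0, 0, 0, 0, 0, -0.043, -0.039, 0, 0, 0, 0, 0, -0.043, -0.039, 0, 0, 0, 0, 0, -0.043, -0.039, 0, 0, 0, 0, 0, -0.043, -0.039, 0, 0, 0, 0, 0, -0.043, -0.039, 0, 0, 0, 0, 0, 0, 0, 0, 0, 0, 0])

```text
time_s: 2.17
eef_pos: [0.5295, 0.0677, 0.4181]
tcp_rot: [[-0.939, 0.344, -0.001], [0.344, 0.939, -0.001], [0.0, -0.001, -1.0]]
wrist_force: [-1.1, 0.2, -1.0]
width: 0.0883
```

Call:
arm_command(targets=[0, 0, 0, 0, 0, 0, -0.15, 0, 0, 0, 0, 0, 0, -0.15, 0, 0, 0, 0, 0, 0, -0.15, 0, 0, 0, 0, 0, 0, 0])

```text
time_s: 2.68
eef_pos: [0.5279, 0.0722, 0.4188]
tcp_rot: [[-0.995, -0.104, 0.0], [-0.104, 0.995, 0.001], [-0.0, 0.001, -1.0]]
wrist_force: [0.6, -0.5, 0.2]
width: 0.0882
```

```bash
python3 - <<'E'
from h import *
s=sense(); print(s['eef_pos'],s['joint_positions'],s['tcp_rot'].round(3))
c=cam('wrist'); save(c,'w1.png')
go([0.56,0.02,0.42],rot(186))
E
```

```text
[0.52787139 0.07223997 0.41884653] [ 5.09394549e+00 -3.80848145e+00  9.40259322e+01  3.12287959e-02
  8.97795345e+01 -9.08525372e+01] [[-0.995 -0.104  0.   ]
 [-0.104  0.995  0.001]
 [-0.     0.001 -1.   ]]
t 2.73 shift now-axes [-0.0265 -0.0551 -0.0012] end-axes [-0.0264 -0.0552 -0.0012] rot [ 0.0004  0.0001 -0.0022] rows>= 1.0
```

View pics/w1.png

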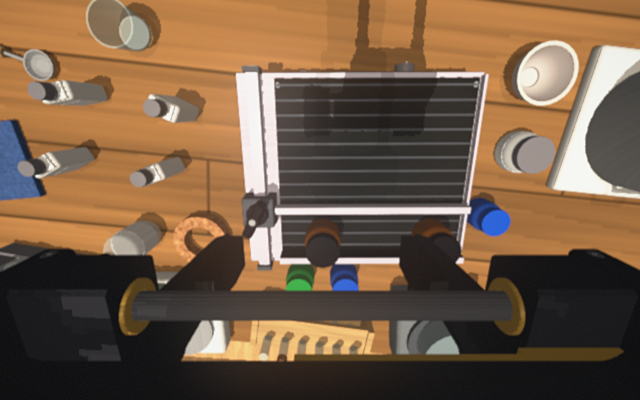

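```bash
python3 - <<'E'
import cv2
a=cv2.imread('pics/w1.png')
cv2.imwrite('pics/w1k.png',cv2.resize(a[180:275,225:305],None,fx=6,fy=6,interpolation=cv2.INTER_CUBIC))
cv2.imwrite('pics/w1s.png',cv2.resize(a[60:275,225:500],None,fx=2.75,fy=2.75,interpolation=cv2.INTER_CUBIC))
E
```

```text
(no output)
```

View pics/w1k.png

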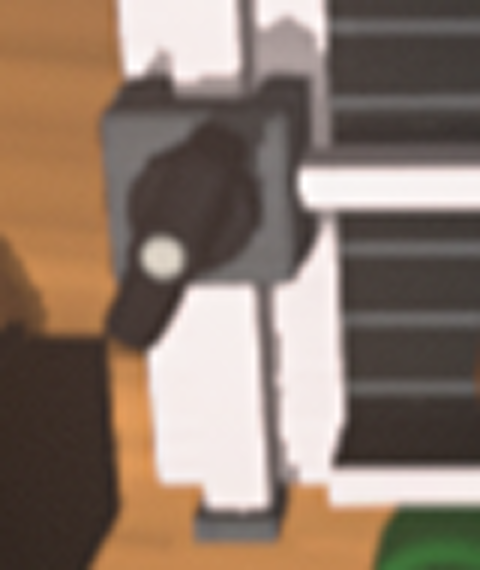

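View pics/w1s.png

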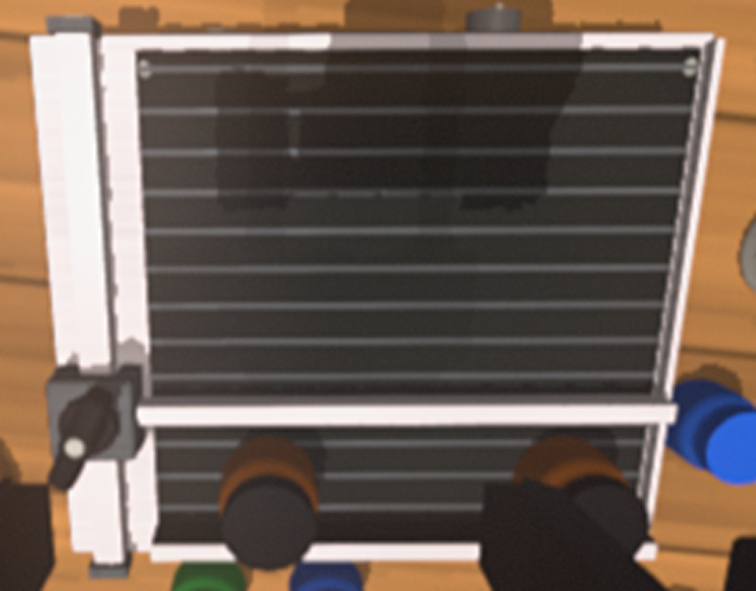

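```bash
python3 - <<'E'
from h import *
go([0.612,-0.022,0.29],rot(186))
E
```

```text
t 2.73 shift now-axes [-0.074  -0.1023  0.1288] end-axes [-0.0737 -0.1024  0.1288] rot [ 0.0004  0.0001 -0.0022] rows>= 2.9
```

Call:
arm_command(targets=[0, -0.0185, -0.0255, 0.032, 0, 0, 0, 0, -0.0185, -0.0255, 0.032, 0, 0, 0, 0, -0.0185, -0.0255, 0.032, 0, 0, 0, 0, -0.0185, -0.0255, 0.032, 0, 0, 0, 0, 0, 0, 0, 0, 0, 0, 0, 0, 0, 0, 0, 0, 0])

```text
time_s: 3.48
eef_pos: [0.6125, -0.0219, 0.2914]
tcp_rot: [[-0.995, -0.103, 0.0], [-0.103, 0.995, 0.001], [-0.0, 0.001, -1.0]]
wrist_force: [-0.1, -0.3, -0.3]
width: 0.0881
```

```bash
python3 - <<'E'
from h import *
c=cam('wrist'); save(c,'w2.png')
E
```

```text
(no output)
```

View pics/w2.png

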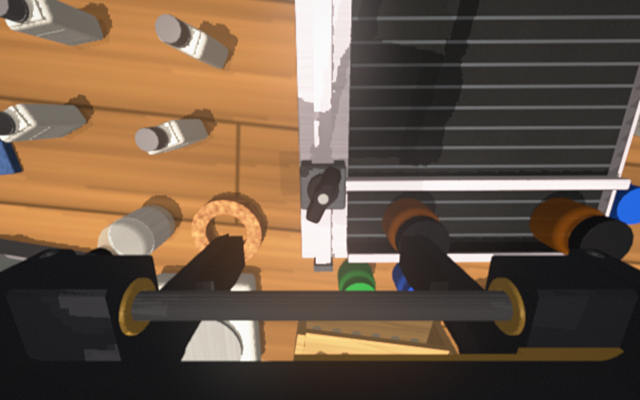

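```bash
python3 - <<'E'
from h import *
a=cv2.imread('pics/w2.png')
cv2.imwrite('pics/w2k.png',cv2.resize(a[150:230,285:365],None,fx=7.5,fy=7.5,interpolation=cv2.INTER_CUBIC))
E
```

```text
(no output)
```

View pics/w2k.png

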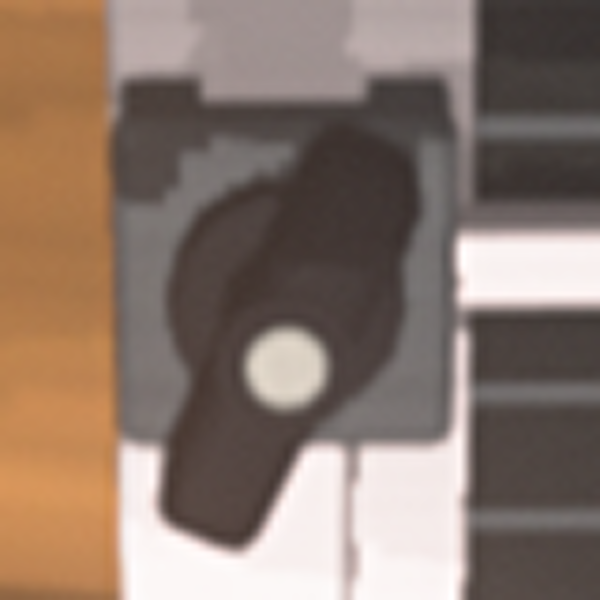

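```bash
python3 - <<'E'
from h import *
c=cam('wrist')
f=lambda u,v:(285+u/7.5,150+v/7.5)
g=lambda u,v:(u,v)
d=onz(c,f(287,367),0.178);e=onz(c,f(205,532),0.178); print('dot',d,'end',e,np.linalg.norm(d-e),np.degrees(np.arctan2(*(e-d)[:2][::-1])))
# wing side edges (top): right side from (300,440)->(243,545); left (205,390)->(163,510)
for a,b in [((300,440),(243,545)),((205,395),(163,505))]:
    A=onz(c,f(*a),.178);B=onz(c,f(*b),.178);print(np.degrees(np.arctan2(*(B-A)[:2][::-1])))
# carriage corners top z=.139
cs=[onz(c,f(*p),.139) for p in [(118,115),(452,112),(455,440),(122,440)]]
for p in cs: print(p.round(4))
print('centre',np.mean(cs,axis=0))
for a,b in [(0,3),(1,2),(3,2),(0,1)]: print(np.degrees(np.arctan2(*(cs[b]-cs[a])[:2][::-1])),np.linalg.norm(cs[a]-cs[b]))
E
```

```text
dot [ 0.61656507 -0.01999431  0.178     ] end [ 0.63997185 -0.02822537  0.178     ] 0.024811846629987616 -19.374383288572865
-21.07101847032565
-14.491168301715653
[ 0.5938 -0.0462  0.139 ]
[0.5885 0.0006 0.139 ]
[0.6369 0.0073 0.139 ]
[ 0.642  -0.0416  0.139 ]
centre [ 0.6153005 -0.019964   0.139    ]
5.4713773101200465 0.048398195454562774
7.879901264439241 0.04884502725584016
95.99554652903836 0.049153162814378
96.50937621627024 0.04710615820845553
```

Call:
arm_command(targets=[0, 0, 0, 0, 0, 0, -0.17, 0, 0, 0, 0, 0, 0, -0.17, 0, 0, 0, 0, 0, 0, -0.17, 0, 0, 0, 0, 0, 0, -0.17, 0, 0, 0, 0, 0, 0, -0.17, 0, 0, 0, 0, 0, 0, -0.17, 0, 0, 0, 0, 0, 0, -0.17, 0, 0, 0, 0, 0, 0, -0.17])

```text
time_s: 4.58
eef_pos: [0.5972, 0.1029, 0.2775]
tcp_rot: [[-0.319, -0.947, 0.033], [-0.936, 0.309, -0.166], [0.147, -0.083, -0.986]]
wrist_force: [-0.5, -0.2, -0.7]
width: 0.0882
```

Call:
arm_command(targets=[0, 0, 0, 0, 0, 0, -0.17, 0, 0, 0, 0, 0, 0, -0.17, 0, 0, 0, 0, 0, 0, -0.17, 0, 0, 0, 0, 0, 0, -0.17, 0, 0, 0, 0, 0, 0, -0.17, 0, 0, 0, 0, 0, 0, -0.17, 0, 0, 0, 0, 0, 0, -0.17, 0, 0, 0, 0, 0, 0, -0.17])

```text
time_s: 5.58
eef_pos: [0.4407, 0.3025, 0.1447]
tcp_rot: [[0.45, -0.843, 0.293], [-0.715, -0.537, -0.448], [0.535, -0.008, -0.845]]
wrist_force: [1.2, 0.2, -0.1]
width: 0.0881
```

Call:
arm_command(targets=[0, 0, 0, 0, 0, 0, -0.17, 0, 0, 0, 0, 0, 0, -0.17, 0, 0, 0, 0, 0, 0, -0.17, 0, 0, 0, 0, 0, 0, -0.17, 0, 0, 0, 0, 0, 0, -0.17, 0, 0, 0, 0, 0, 0, 0])

```text
time_s: 6.32
eef_pos: [0.3458, 0.3112, 0.0176]
tcp_rot: [[0.72, -0.443, 0.534], [-0.177, -0.862, -0.475], [0.671, 0.248, -0.699]]
wrist_force: [20.3, -12.1, 29.9]
width: 0.0881
```

```bash
python3 - <<'E'
from h import *
s=sense(); print(s['eef_pos'],s['joint_positions'].round(1))
c=cam('wrist'); save(c,'w3.png')
go([0.616,-0.020,0.155],rot(-19))
E
```

```text
[0.34575762 0.31116614 0.0175635 ] [  68.    21.6  124.9  -48.9   63.3 -145.9]
t 6.38 shift now-axes [0.3464 0.199  0.2051] end-axes [ 0.3634  0.2252 -0.1375] rot [ 0.2912 -0.7398 -0.042 ] rows>= 7.2
```

View pics/w3.png

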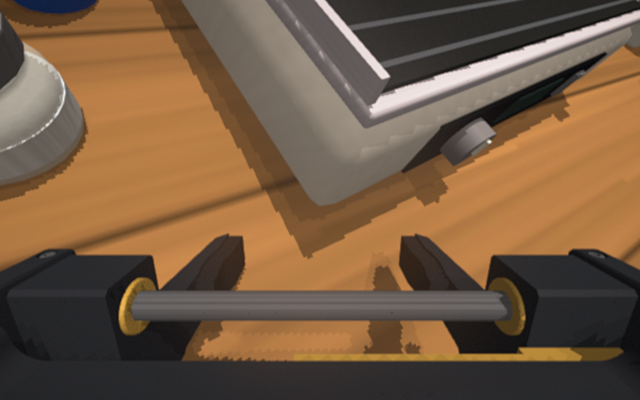

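Call:
arm_command(targets=[0, 0.02, 0.0075, -0.021, 0, 0, 0, 0, 0.02, 0.0075, -0.021, 0, 0, 0, 0, 0.02, 0.0075, -0.021, 0, 0, 0, 0, 0.02, 0.0075, -0.021, 0, 0, 0])

```text
time_s: 6.88
eef_pos: [0.3166, 0.3071, 0.0947]
tcp_rot: [[0.676, -0.471, 0.566], [-0.211, -0.861, -0.463], [0.706, 0.194, -0.682]]
wrist_force: [0.3, 0.1, 0.0]
width: 0.0881
```

```bash
python3 - <<'E'
from h import *
s=sense(); print(s['eef_pos'],s['joint_positions'].round(1),s['wrist_force'])
for n in ['scene','top']:
    c=cam(n); save(c,n+'1.png')
E
```

```text
[0.31657194 0.3070954  0.09472585] [  72.1   12.1  126.5  -46.3   70.4 -146.1] [0.33477625 0.12788319 0.01196976]
```

View pics/top1.png

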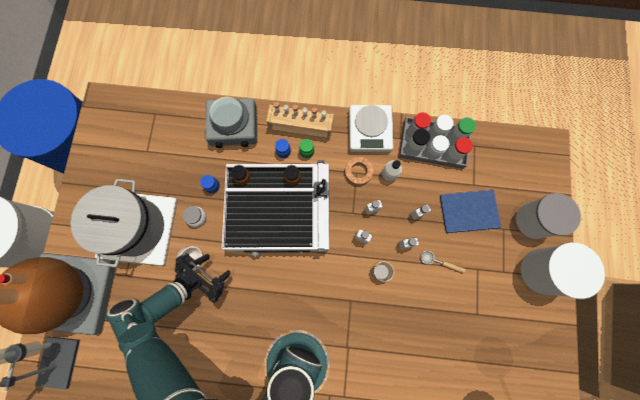

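View pics/scene1.png

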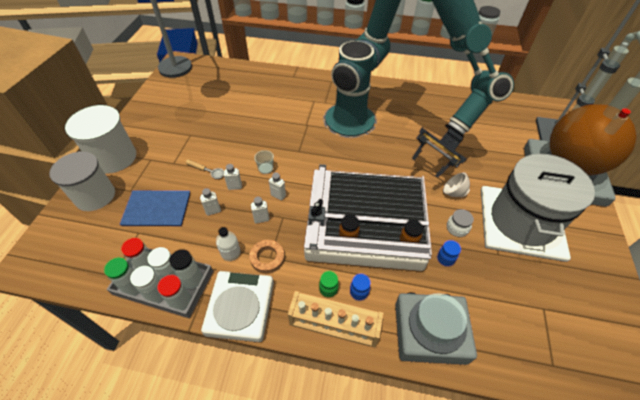

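```bash
python3 - <<'E'
import cv2
a=cv2.imread('pics/scene1.png'); b=cv2.imread('pics/top1.png')
cv2.imwrite('pics/z1.png',cv2.hconcat([cv2.resize(a[110:220,400:500],(400,440)),cv2.resize(b[220:320,150:250],(400,440))]))
E
```

```text
(no output)
```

View pics/z1.png

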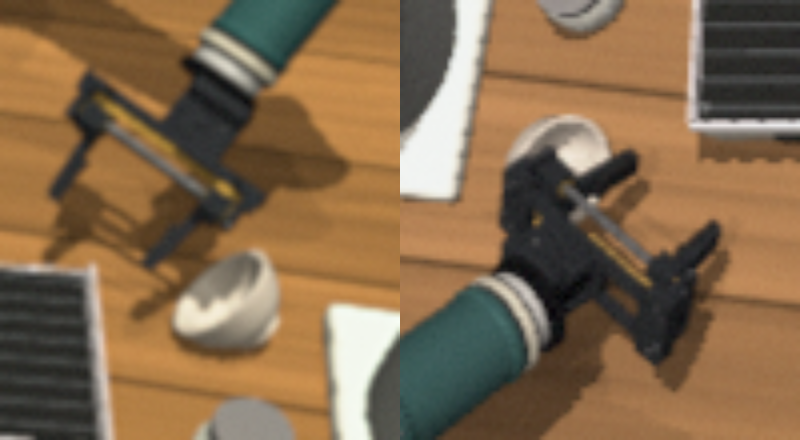

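```bash
python3 - <<'E'
from h import *
s=sense(); R=s['tcp_rot']; print((R.T@np.array([-0.02,-0.03,0.12])).round(4))
go([0.40,0.13,0.40],rot(150))
E
```

```text
[ 0.0775  0.0582 -0.0794]
t 6.97 shift now-axes [ 0.3089  0.1729 -0.0785] end-axes [-0.1612 -0.1128 -0.3046] rot [ 1.1874  0.2553 -2.7912] rows>= 16.3
```

Call:
arm_command(targets=[0, 0.02, 0.015, -0.02, 0, 0, 0, 0, 0.02, 0.015, -0.02, 0, 0, 0, 0, 0.02, 0.015, -0.02, 0, 0, 0, 0, 0.02, 0.015, -0.02, 0, 0, 0, 0, 0, 0, 0, 0, 0, 0])

```text
time_s: 7.6
eef_pos: [0.2714, 0.2784, 0.1835]
tcp_rot: [[0.624, -0.499, 0.601], [-0.236, -0.854, -0.464], [0.745, 0.147, -0.651]]
wrist_force: [-0.2, 0.8, -0.3]
width: 0.0882
```

```bash
python3 - <<'E'
from h import *
s=sense(); print(s['eef_pos'],s['joint_positions'].round(1),s['wrist_force'])
go([0.30,0.3,0.3],rot(-80))
for n in ['scene','top']:
    c=cam(n); save(c,n+'2.png')
a=cv2.imread('pics/scene2.png'); b=cv2.imread('pics/top2.png')
cv2.imwrite('pics/z2.png',cv2.hconcat([cv2.resize(a[110:220,400:500],(400,440)),cv2.resize(b[220:320,150:250],(400,440))]))
E
```

```text
[0.2713613  0.2783597  0.18346673] [  78.1    0.3  128.9  -43.8   81.  -146.2] [-0.21928728  0.77589665 -0.32440306]
t 7.6 shift now-axes [ 0.0996 -0.0156 -0.0687] end-axes [-0.0163 -0.032  -0.1165] rot [-0.2396 -0.8601  0.8739] rows>= 6.7
```

View pics/z2.png

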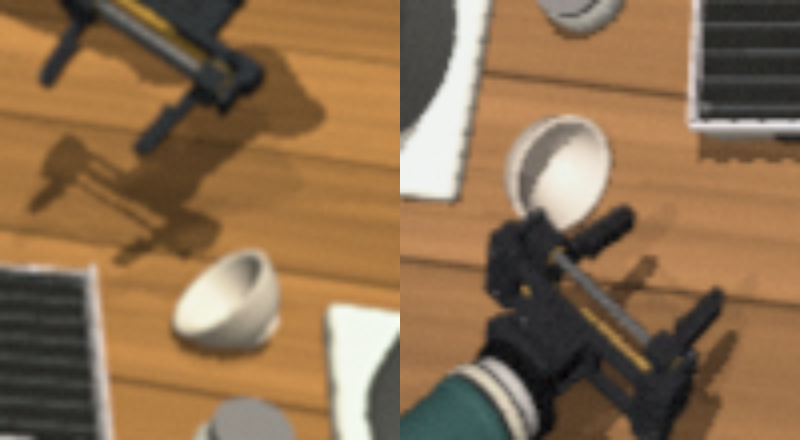

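Call:
arm_command(targets=[0, 0.01, -0.0015, -0.007, -0.03, -0.1075, 0.109, 0, 0.01, 0, -0.007, -0.03, -0.1075, 0.109, 0, 0.01, 0, -0.007, -0.03, -0.1075, 0.109, 0, 0.01, 0, -0.007, -0.03, -0.1075, 0.109, 0, 0.008, 0, -0.01, -0.03, -0.1075, 0.109, 0, 0.005, 0, -0.01, -0.03, -0.1075, 0.109, 0, 0, 0, -0.01, -0.03, -0.1075, 0.109, 0, 0, 0, -0.01, -0.03, -0.1075, 0.109])

```text
time_s: 8.7
eef_pos: [0.274, 0.2789, 0.2671]
tcp_rot: [[0.156, -0.988, 0.014], [-0.988, -0.156, -0.007], [0.009, -0.013, -1.0]]
wrist_force: [0.4, -0.7, -0.0]
width: 0.0878
```

```bash
python3 - <<'E'
from h import *
s=sense(); print(s['eef_pos'],s['joint_positions'].round(1),s['tcp_rot'].round(2))
c=cam('wrist'); save(c,'w4.png')
E
```

```text
[0.27396629 0.27889668 0.26710816] [  42.6  -18.5  121.6   -0.9   76.6 -146.2] [[ 0.16 -0.99  0.01]
 [-0.99 -0.16 -0.01]
 [ 0.01 -0.01 -1.  ]]
```

View pics/w4.png

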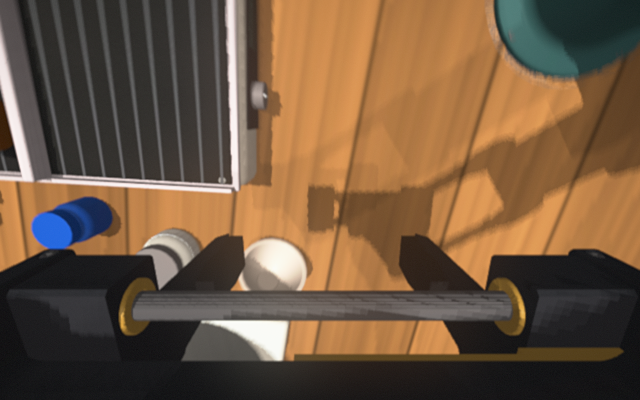

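Call:
arm_command(targets=[0, 0, 0, -0.012, 0, 0, 0.168, 0, 0, 0, -0.012, 0, 0, 0.168, 0, 0, 0, -0.012, 0, 0, 0.168, 0, 0, 0, -0.012, 0, 0, 0.168, 0, 0, 0, -0.012, 0, 0, 0.168, 0, 0, 0, -0.012, 0, 0, 0.168, 0, 0, 0, -0.012, 0, 0, 0.168, 0, 0, 0, -0.012, 0, 0, 0.168])

```text
time_s: 9.75
eef_pos: [0.2722, 0.2797, 0.3625]
tcp_rot: [[-0.927, -0.374, 0.015], [-0.374, 0.927, -0.013], [-0.009, -0.017, -1.0]]
wrist_force: [-0.1, -0.2, 0.1]
width: 0.088
```

Call:
arm_command(targets=[0, 0, 0, 0, 0, 0, 0.168, 0, 0, 0, 0, 0, 0, 0.168, 0, 0, 0, 0, 0, 0, 0.168, 0, 0, 0, 0, 0, 0, 0.168, 0, 0, 0, 0, 0, 0, 0.168, 0, 0, 0, 0, 0, 0, 0.168, 0, 0, 0, 0, 0, 0, 0.168, 0, 0, 0, 0, 0, 0, 0.168])

```text
time_s: 10.75
eef_pos: [0.2722, 0.2797, 0.362]
tcp_rot: [[-0.573, 0.82, 0.015], [0.82, 0.573, -0.013], [-0.019, 0.005, -1.0]]
wrist_force: [-0.6, 0.3, 0.7]
width: 0.088
```

```bash
python3 - <<'E'
from h import *
s=sense(); print(s['eef_pos'],s['joint_positions'].round(1),s['tcp_rot'].round(2))
c=cam('wrist'); save(c,'w5.png')
go([0.616,-0.02,0.36],rot(-19))
E
```

```text
[0.27215945 0.27967603 0.36201397] [ 43.1 -20.2 113.1  -1.1  86.9   8.2] [[-0.57  0.82  0.02]
 [ 0.82  0.57 -0.01]
 [-0.02  0.01 -1.  ]]
t 10.8 shift now-axes [-0.442   0.1122  0.0111] end-axes [0.4227 0.1715 0.0021] rot [2.6000e-02 9.0000e-04 2.5074e+00] rows>= 13.4
```

View pics/w5.png

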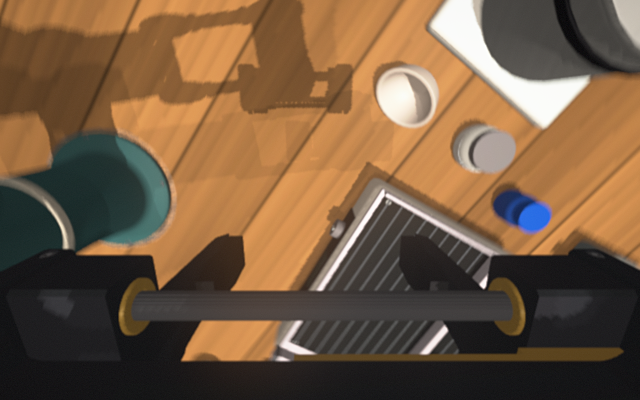

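Call:
arm_command(targets=[0, -0.055, 0.014, 0.001, 0, 0, 0, 0, -0.055, 0.014, 0.001, 0, 0, 0, 0, -0.055, 0.014, 0.001, 0, 0, 0, 0, -0.055, 0.014, 0.001, 0, 0, 0, 0, -0.055, 0.014, 0.001, 0, 0, 0, 0, -0.055, 0.014, 0.001, 0, 0, 0, 0, -0.055, 0.014, 0.001, 0, 0, 0, 0, -0.055, 0.014, 0.001, 0, 0, 0])

```text
time_s: 11.8
eef_pos: [0.6187, -0.0167, 0.362]
tcp_rot: [[-0.579, 0.815, 0.014], [0.815, 0.579, -0.011], [-0.017, 0.005, -1.0]]
wrist_force: [-0.3, 1.3, 0.3]
width: 0.0883
```

Call:
arm_command(targets=[0, 0, 0, 0, 0, 0, 0.167, 0, 0, 0, 0, 0, 0, 0.167, 0, 0, 0, 0, 0, 0, 0.167, 0, 0, 0, 0, 0, 0, 0.167, 0, 0, 0, 0, 0, 0, 0.167, 0, 0, 0, 0, 0, 0, 0.167, 0, 0, 0, 0, 0, 0, 0.167, 0, 0, 0, 0, 0, 0, 0.167])

```text
time_s: 12.8
eef_pos: [0.6173, -0.0153, 0.3619]
tcp_rot: [[0.662, 0.75, 0.013], [0.75, -0.662, -0.011], [0.001, 0.017, -1.0]]
wrist_force: [-0.5, 0.4, -0.4]
width: 0.0881
```

Call:
arm_command(targets=[0, 0, 0, 0.01, 0, 0, 0.167, 0, 0, 0, 0.01, 0, 0, 0.167, 0, 0, 0, 0.01, 0, 0, 0.167, 0, 0, 0, 0.01, 0, 0, 0.167, 0, 0, 0, 0.01, 0, 0, 0.167, 0, 0, 0, 0.01, 0, 0, 0.167, 0, 0, 0, 0.01, 0, 0, 0.167])

```text
time_s: 13.68
eef_pos: [0.6182, -0.0159, 0.2916]
tcp_rot: [[0.949, -0.316, 0.013], [-0.316, -0.949, -0.011], [0.016, 0.006, -1.0]]
wrist_force: [-0.5, 0.2, -0.1]
width: 0.0882
```

```bash
python3 - <<'E'
from h import *
s=sense(); print(s['eef_pos'],s['joint_positions'].round(1),s['tcp_rot'].round(3))
c=cam('wrist'); save(c,'w6.png')
go([0.616,-0.02,0.27],rot(-19))
E
```

```text
[ 0.61823869 -0.01592695  0.29158781] [ -3.5   6.9  96.   -0.6  76.3 105.1] [[ 0.949 -0.316  0.013]
 [-0.316 -0.949 -0.011]
 [ 0.016  0.006 -1.   ]]
t 13.72 shift now-axes [-0.0004  0.0042  0.0199] end-axes [-0.0001  0.0044  0.0199] rot [ 0.0067 -0.0138  0.0051] rows>= 0.3
```

View pics/w6.png

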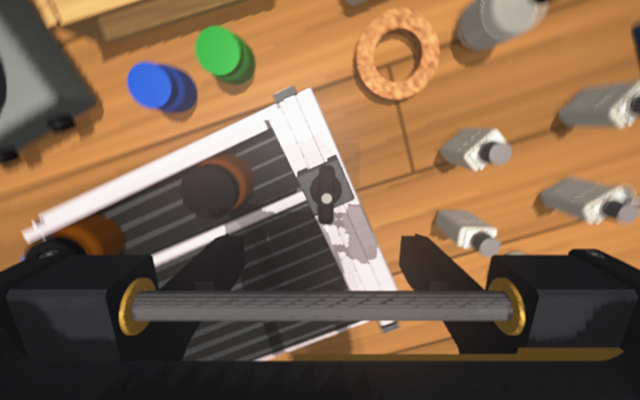

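```bash
python3 - <<'E'
from h import *
c=cam('wrist')
d=onz(c,(327,198),.178); print(d)
a=cv2.imread('pics/w6.png')
cv2.imwrite('pics/w6k.png',cv2.resize(a[150:230,285:365],None,fx=7.5,fy=7.5,interpolation=cv2.INTER_CUBIC))
go([0.6165,-0.0200,0.156],rot(-19))
E
```

```text
[ 0.61468576 -0.02158501  0.178     ]
t 13.78 shift now-axes [-0.0014  0.0033  0.1346] end-axes [0.0005 0.0042 0.1346] rot [ 0.0066 -0.0136  0.0148] rows>= 2.2
```

View pics/w6k.png

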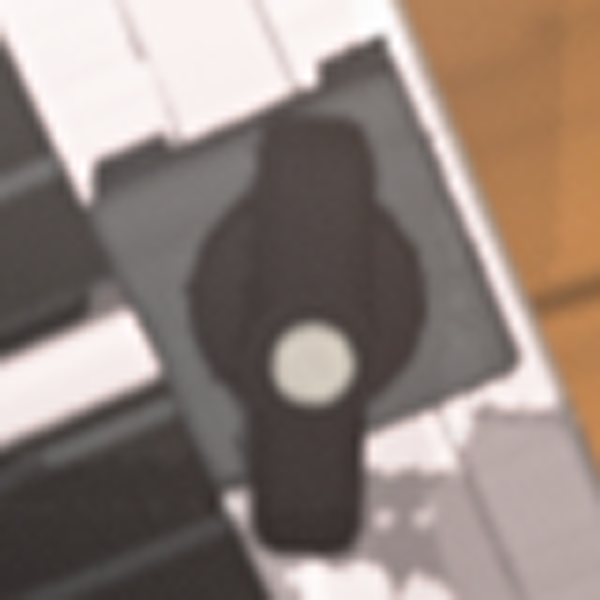

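Call:
arm_command(targets=[0, 0, 0, 0, 0.007, -0.014, 0.01, 0, 0, 0.0045, 0.034, 0, 0, 0, 0, 0, 0, 0.034, 0, 0, 0, 0, 0, 0, 0.034, 0, 0, 0, 0, 0, 0, 0.033, 0, 0, 0, 0, 0, 0, 0, 0, 0, 0])

```text
time_s: 14.52
eef_pos: [0.6153, -0.0198, 0.1558]
tcp_rot: [[0.947, -0.321, -0.002], [-0.321, -0.947, 0.002], [-0.002, -0.001, -1.0]]
wrist_force: [0.3, 0.6, -0.1]
width: 0.0882
```

```bash
python3 - <<'E'
from h import *
s=sense(); print(s['eef_pos'],s['joint_positions'].round(1))
go([0.6156,-0.0208,0.156],rot(-19))
E
```

```text
[ 0.61532046 -0.01977022  0.1557782 ] [-4.200e+00  1.250e+01  1.042e+02  1.000e-01  6.340e+01  1.045e+02]
t 14.53 shift now-axes [ 0.0006  0.0009 -0.0002] end-axes [ 0.0006  0.0009 -0.0002] rot [-0.0011  0.0021  0.0047] rows>= 0.0
```

Call:
arm_command(targets=[1, 0, 0.001, 0, 0, 0, 0, 1, 0, 0, 0, 0, 0, 0, 1, 0, 0, 0, 0, 0, 0, 1, 0, 0, 0, 0, 0, 0, 1, 0, 0, 0, 0, 0, 0, 1, 0, 0, 0, 0, 0, 0], squeeze=35)

```text
time_s: 15.28
eef_pos: [0.617, -0.0207, 0.1588]
tcp_rot: [[0.946, -0.323, 0.005], [-0.323, -0.946, 0.001], [0.004, -0.003, -1.0]]
wrist_force: [-0.5, 0.4, -0.3]
width: 0.0302
```

Call:
arm_command(targets=[1, 0, 0, 0, 0, 0, 0, 1, 0, 0, 0, 0, 0, 0, 1, 0, 0, 0, 0, 0, 0])

```text
time_s: 15.65
eef_pos: [0.6169, -0.0209, 0.1587]
tcp_rot: [[0.946, -0.323, 0.004], [-0.323, -0.946, 0.001], [0.004, -0.002, -1.0]]
wrist_force: [-0.9, -1.4, 0.7]
width: 0.0149
```

Call:
arm_command(targets=[1, 0, 0, 0, 0, 0, -0.15, 1, 0, 0, 0, 0, 0, -0.15, 1, 0, 0, 0, 0, 0, -0.15, 1, 0, 0, 0, 0, 0, -0.15, 1, 0, 0, 0, 0, 0, -0.15, 1, 0, 0, 0, 0, 0, -0.15, 1, 0, 0, 0, 0, 0, -0.15, 1, 0, 0, 0, 0, 0, -0.15])

```text
time_s: 16.65
eef_pos: [0.6165, -0.0194, 0.1586]
tcp_rot: [[0.641, 0.768, 0.003], [0.768, -0.641, 0.004], [0.005, 0.0, -1.0]]
wrist_force: [-1.8, 3.6, 1.2]
width: 0.0151
```

```bash
python3 - <<'E'
from h import *
s=sense(); print(s['eef_pos'],s['joint_positions'].round(1),s['wrist_force'],s['moment'],s['width'])
R=s['tcp_rot'];print(np.degrees(np.arctan2(R[1,0],R[0,0])))
a=np.radians(6.2); print((R.T@np.array([-np.cos(a),-np.sin(a),0])*0.11).round(4))
E
```

```text
[ 0.61648496 -0.01942805  0.15863206] [ -4.2  12.3 104.2   0.3  63.4  35.5] [-1.80568796  3.55636102  1.18043457] [ 0.47061922  0.42406443 -0.16595349] 0.01507369631743905
50.14978369848126
[-0.0792 -0.0763 -0.0004]
```

Call:
arm_command(targets=[1, -0.01, -0.0096, 0, 0, 0, 0, 1, -0.01, -0.0096, 0, 0, 0, 0, 1, -0.01, -0.0096, 0, 0, 0, 0, 1, -0.01, -0.0096, 0, 0, 0, 0, 1, -0.01, -0.0096, 0, 0, 0, 0, 1, -0.01, -0.0096, 0, 0, 0, 0, 1, -0.01, -0.0096, 0, 0, 0, 0, 1, -0.01, -0.0096, 0, 0, 0, 0])

```text
time_s: 17.65
eef_pos: [0.5061, -0.0315, 0.1586]
tcp_rot: [[0.646, 0.763, 0.006], [0.763, -0.646, 0.003], [0.006, 0.002, -1.0]]
wrist_force: [1.4, 6.1, 0.9]
width: 0.0147
```

```bash
python3 - <<'E'
from h import *
s=sense(); print(s['eef_pos'],s['wrist_force'],s['moment'],s['width'])
R=s['tcp_rot'];print(np.degrees(np.arctan2(R[1,0],R[0,0])))
c=cam('scene'); save(c,'scene3.png')
E
```

```text
[ 0.50608541 -0.03145162  0.15858913] [1.42392703 6.07107874 0.86057367] [0.84572814 0.06095344 0.12815814] 0.01471102129650926
49.77357085747983
```

View pics/scene3.png

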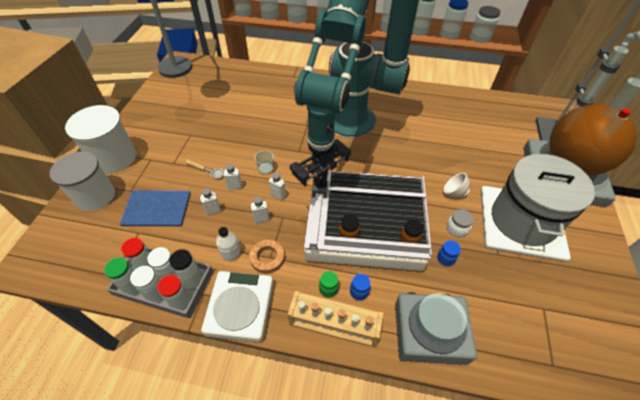

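Call:
arm_command(targets=[0, 0, 0, 0, 0, 0, 0, 0, 0, 0, 0, 0, 0, 0, 0, 0, 0, 0, 0, 0, 0, 0, 0, 0, 0, 0, 0, 0, 0, 0, 0, -0.045, 0, 0, 0, 0, 0, 0, -0.06, 0, 0, 0.15, 0, 0, 0, -0.06, 0, 0, 0.15, 0, 0, 0, 0, 0, 0, 0.15])

```text
time_s: 18.7
eef_pos: [0.5093, -0.0331, 0.3302]
tcp_rot: [[0.915, 0.404, 0.016], [0.404, -0.915, -0.0], [0.015, 0.007, -1.0]]
wrist_force: [-0.6, -0.1, -0.2]
width: 0.0883
```

```bash
python3 - <<'E'
from h import *
c=cam('top'); save(c,'top3.png'); s=cam('scene'); save(s,'scene4.png')
for n,p,z in [('beaker',(383,271),.03),('saltjar',(194,216),.05),('cork',(359,170),.028),('reagent',(391,171),.06),('scoopbowl',(428,257),.01),('scoopend',(463,269),.01),('blueL',(208,184),.05),('blue',(282,148),.05),('green',(306,148),.05),('towelBL',(447,231),0),('towelTL',(442,195),0),('rackBL',(404,158),.03),('scale',(370,127),.03),('scaleBL',(351,152),.02)]:
    print(n,onz(c,p,z).round(3))
go([0.645,0.087,0.32],rot(6))
E
```

```text
beaker [ 0.355 -0.279  0.03 ]
saltjar [0.48  0.439 0.05 ]
cork [ 0.731 -0.159  0.028]
reagent [ 0.73  -0.278  0.06 ]
scoopbowl [ 0.425 -0.447  0.01 ]
scoopend [ 0.394 -0.579  0.01 ]
blueL [0.607 0.408 0.05 ]
blue [0.78  0.147 0.05 ]
green [0.79  0.054 0.05 ]
towelBL [ 0.532 -0.518  0.   ]
towelTL [ 0.672 -0.494  0.   ]
rackBL [ 0.798 -0.331  0.03 ]
scale [ 0.913 -0.188  0.03 ]
scaleBL [ 0.804 -0.123  0.02 ]
t 18.8 shift now-axes [ 0.1751 -0.0529  0.0059] end-axes [ 0.15   -0.1047  0.0048] rot [ 0.0011 -0.0075  0.3159] rows>= 2.9
```

View pics/top3.png

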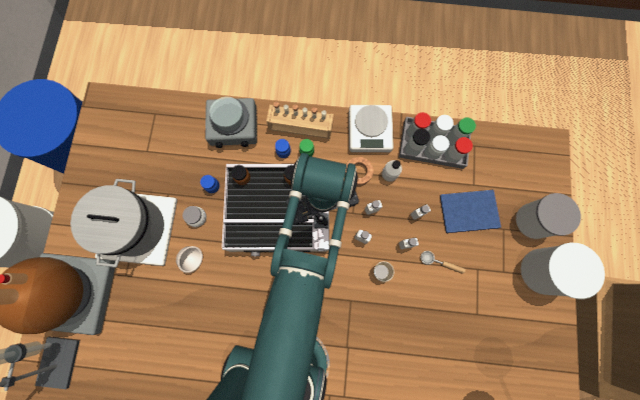

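Call:
arm_command(targets=[0, 0, 0, 0, 0, -0.0075, 0.158, 0, 0, 0, 0, 0, 0, 0.158, 0, 0.0375, -0.026, 0.001, 0, 0, 0, 0, 0.0375, -0.026, 0.001, 0, 0, 0, 0, 0.0375, -0.026, 0.001, 0, 0, 0, 0, 0.0375, -0.026, 0.001, 0, 0, 0, 0, 0, 0, 0, 0, 0, 0])

```text
time_s: 19.68
eef_pos: [0.6449, 0.0883, 0.3153]
tcp_rot: [[0.994, 0.11, -0.007], [0.11, -0.994, -0.001], [-0.007, 0.001, -1.0]]
wrist_force: [-0.0, -1.0, -0.7]
width: 0.088
```

```bash
python3 - <<'E'
from h import *
s=sense(); print(s['eef_pos'],s['joint_positions'].round(1))
c=cam('wrist'); save(c,'w7.png')
E
```

```text
[0.64486917 0.08832684 0.31533998] [ 5.6 10.7 89.2 -0.  80.5 89.3]
```

View pics/w7.png

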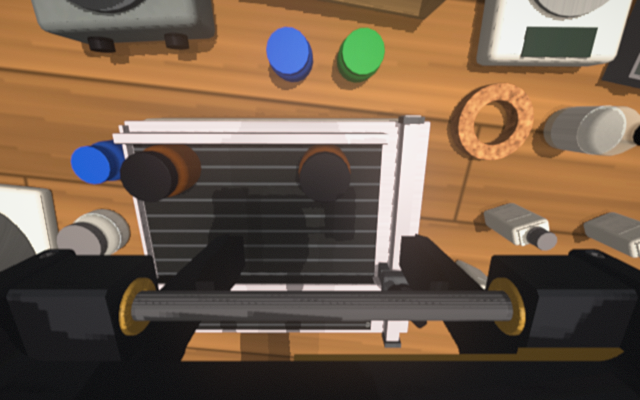

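```bash
python3 - <<'E'
from h import *
c=cam('wrist'); 
a=c['img'].astype(int); m=((a.max(2)<75)).astype(np.uint8)
for p in [(325,176),(150,175)]: print(p,onz(c,p,.175).round(4))
# lid ellipse fits via contour in crop
for x0,x1,y0,y1 in [(290,365,140,215),(115,190,140,210)]:
    g=cv2.resize(c['img'][y0:y1,x0:x1],None,fx=5,fy=5,interpolation=cv2.INTER_CUBIC); cv2.imwrite(f'pics/j{x0}.png',g[:,:,::-1])
# fence top corners z=.134
for p in [(397,122),(126,124),(397,136),(117,135)]: print('fence',onz(c,p,.134).round(4))
E
python3 -c "
import cv2;a=cv2.imread('pics/j290.png');b=cv2.imread('pics/j115.png');cv2.imwrite('pics/jj.png',cv2.hconcat([a[:350],b[:350]]))"
```

```text
(325, 176) [0.6556 0.0844 0.175 ]
(150, 175) [0.6372 0.2624 0.175 ]
fence [0.7161 0.0103 0.134 ]
fence [0.6812 0.3089 0.134 ]
fence [0.7011 0.0074 0.134 ]
fence [0.6679 0.3201 0.134 ]
```

View pics/jj.png

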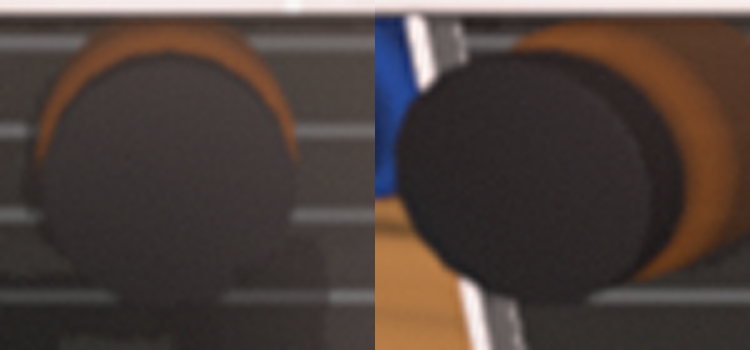

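```bash
python3 - <<'E'
from h import *
go([0.655,0.085,0.126],rot(6.2))
E
```

```text
t 19.77 shift now-axes [0.0125 0.0024 0.1906] end-axes [0.0113 0.0027 0.1907] rot [ 0.0014  0.0064 -0.0008] rows>= 3.1
```

Call:
arm_command(targets=[0, 0.006, 0.0013, 0.04, 0, 0.0064, 0, 0, 0.006, 0.0013, 0.04, 0, 0, 0, 0, 0, 0, 0.055, 0, 0, 0, 0, 0, 0, 0.055, 0, 0, 0, 1, 0, 0, 0, 0, 0, 0, 1, 0, 0, 0, 0, 0, 0, 1, 0, 0, 0, 0, 0, 0, 1, 0, 0, 0, 0, 0, 0], squeeze=25)

```text
time_s: 20.78
eef_pos: [0.6593, 0.0853, 0.1327]
tcp_rot: [[0.994, 0.105, 0.01], [0.105, -0.994, 0.0], [0.01, 0.001, -1.0]]
wrist_force: [-0.6, -1.0, 6.8]
width: 0.0591
```

Call:
arm_command(targets=[1, 0, 0, 0, 0, 0, 0, 1, 0, 0, 0, 0, 0, 0])

```text
time_s: 21.02
eef_pos: [0.6593, 0.0853, 0.1327]
tcp_rot: [[0.994, 0.105, 0.01], [0.105, -0.994, -0.0], [0.01, 0.001, -1.0]]
wrist_force: [-0.1, 0.4, 7.1]
width: 0.059
```

Call:
arm_command(targets=[1, 0, 0, -0.055, 0, 0, 0, 1, 0, 0, -0.055, 0, 0, 0, 1, 0, 0, -0.055, 0, 0, 0])

```text
time_s: 21.4
eef_pos: [0.656, 0.0851, 0.2959]
tcp_rot: [[0.994, 0.105, 0.004], [0.105, -0.994, -0.001], [0.004, 0.001, -1.0]]
wrist_force: [0.6, 0.2, -2.4]
width: 0.0592
```

```bash
python3 - <<'E'
from h import *
s=sense(); print(s['eef_pos'],s['wrist_force'],s['width'])
go([0.26,-0.39,0.29],rot(6.2))
c=cam('wrist'); save(c,'w8.png')
E
```

```text
[0.65600061 0.08510033 0.29590905] [ 0.58784946  0.18442884 -2.39197228] 0.059185043915650715
t 21.4 shift now-axes [-0.4437  0.4309  0.0045] end-axes [-0.445   0.4296  0.0059] rot [ 0.0011 -0.0043 -0.003 ] rows>= 9.9
```

View pics/w8.png

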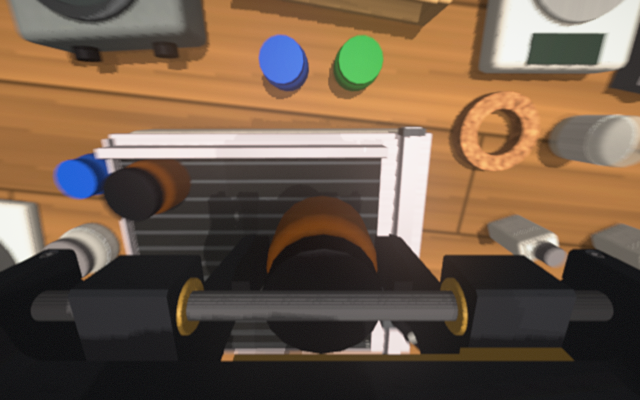

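Call:
arm_command(targets=[1, -0.0403, 0.0391, 0, 0, 0, 0, 1, -0.0403, 0.0391, 0, 0, 0, 0, 1, -0.0403, 0.0391, 0, 0, 0, 0, 1, -0.0403, 0.0391, 0, 0, 0, 0, 1, -0.0403, 0.0391, 0, 0, 0, 0, 1, -0.0403, 0.0391, 0, 0, 0, 0, 1, -0.0403, 0.0391, 0, 0, 0, 0, 1, -0.0403, 0.0391, 0, 0, 0, 0])

```text
time_s: 22.45
eef_pos: [0.3671, -0.2608, 0.2931]
tcp_rot: [[0.994, 0.105, 0.005], [0.105, -0.994, -0.002], [0.005, 0.002, -1.0]]
wrist_force: [0.8, -0.8, -2.3]
width: 0.0593
```

Call:
arm_command(targets=[1, -0.0403, 0.0391, 0, 0, 0, 0, 1, -0.0403, 0.0391, 0, 0, 0, 0, 1, -0.0403, 0.0391, 0, 0, 0, 0, 1, 0, 0, 0.055, 0, 0, 0, 1, 0, 0, 0.055, 0, 0, 0, 1, 0, 0, 0.055, 0, 0, 0, 1, 0, 0, 0.055, 0, 0, 0, 1, 0, 0, 0, 0, 0, 0])

```text
time_s: 23.45
eef_pos: [0.2588, -0.3849, 0.0683]
tcp_rot: [[0.994, 0.105, -0.002], [0.105, -0.994, 0.009], [-0.001, -0.009, -1.0]]
wrist_force: [-0.4, 1.0, -1.5]
width: 0.0591
```

```bash
python3 - <<'E'
from h import *
s=sense(); print(s['eef_pos'],s['joint_positions'].round(1),s['wrist_force'],s['width'])
go([0.26,-0.39,0.031],rot(6.2))
E
```

```text
[ 0.25881022 -0.38488286  0.06827013] [-59.3   2.8 125.9   0.2  51.8  24.5] [-0.35937037  0.96308282 -1.47446805] 0.05907672482045287
t 23.45 shift now-axes [0.0007 0.0055 0.0372] end-axes [0.0006 0.0052 0.0373] rot [-0.0089  0.0007 -0.0031] rows>= 0.6
```

Call:
arm_command(targets=[1, 0, 0, 0.018, -0.009, 0, 0, 1, 0, 0, 0.016, 0, 0, 0, 1, 0, 0, 0.003, 0, 0, 0, 1, 0, 0, 0, 0, 0, 0])

```text
time_s: 23.95
eef_pos: [0.2619, -0.3899, 0.0363]
tcp_rot: [[0.994, 0.105, 0.006], [0.105, -0.994, -0.01], [0.004, 0.011, -1.0]]
wrist_force: [0.4, -0.1, -1.4]
width: 0.0588
```

Call:
arm_command(targets=[1, 0, 0, 0.003, 0, 0, 0, 1, 0, 0, 0.003, 0, 0, 0, 1, 0, 0, 0, 0, 0, 0])

```text
time_s: 24.32
eef_pos: [0.2618, -0.3898, 0.0297]
tcp_rot: [[0.994, 0.105, 0.005], [0.105, -0.994, -0.01], [0.004, 0.011, -1.0]]
wrist_force: [0.4, -0.2, -1.1]
width: 0.0588
```

Call:
arm_command(targets=[1, 0, 0, 0.002, 0.006, 0, 0, 1, 0, 0, 0.002, 0, 0, 0, 1, 0, 0, 0, 0, 0, 0])

```text
time_s: 24.7
eef_pos: [0.2619, -0.39, 0.029]
tcp_rot: [[0.994, 0.105, 0.004], [0.105, -0.994, -0.003], [0.003, 0.003, -1.0]]
wrist_force: [-6.1, 10.2, 31.2]
width: 0.059
```

Contact. Ease off 2 mm and release.

Call:
arm_command(targets=[1, 0, 0, -0.003, 0, 0, 0, 0, 0, 0, 0, 0, 0, 0, 0, 0, 0, 0, 0, 0, 0, 0, 0, 0, 0, 0, 0, 0, 0, 0, 0, -0.05, 0, 0, 0, 0, 0, 0, -0.06, 0, 0, 0, 0, 0, 0, -0.06, 0, 0, 0, 0, 0, 0, -0.06, 0, 0, 0])

```text
time_s: 25.7
eef_pos: [0.2604, -0.3883, 0.2601]
tcp_rot: [[0.994, 0.105, 0.004], [0.105, -0.994, -0.003], [0.004, 0.004, -1.0]]
wrist_force: [0.2, -0.6, 0.3]
width: 0.0883
```

```bash
python3 - <<'E'
from h import *
s=sense(); print(s['eef_pos'],s['joint_positions'].round(1),s['wrist_force'],s['width'])
go([0.637,0.267,0.28],rot(6.2))
c=cam('wrist'); save(c,'w9.png')
E
```

```text
[ 0.26041628 -0.38830156  0.26005205] [-5.930e+01 -8.800e+00  1.148e+02  1.000e-01  7.370e+01  2.470e+01] [ 0.23265931 -0.59357686  0.33154082] 0.08834682998847584
t 25.7 shift now-axes [ 0.4432 -0.6122 -0.0205] end-axes [ 0.4452 -0.6108 -0.0199] rot [ 0.0037 -0.004  -0.0033] rows>= 12.1
```

View pics/w9.png

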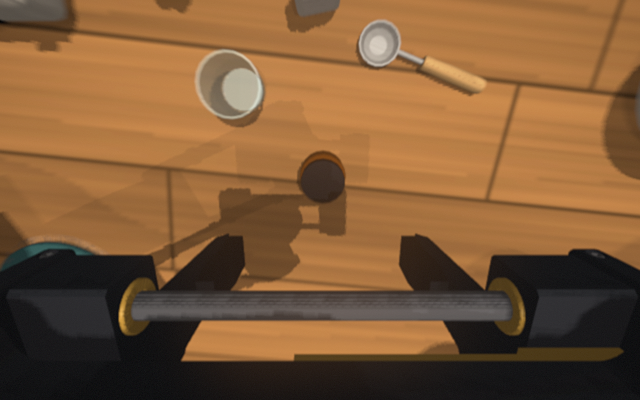

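Call:
arm_command(targets=[0, 0.0341, -0.0471, -0.0015, 0, 0, 0, 0, 0.0341, -0.0471, -0.0015, 0, 0, 0, 0, 0.0341, -0.0471, -0.0015, 0, 0, 0, 0, 0.0341, -0.0471, -0.0015, 0, 0, 0, 0, 0.0341, -0.0471, -0.0015, 0, 0, 0, 0, 0.0341, -0.0471, -0.0015, 0, 0, 0, 0, 0.0341, -0.0471, -0.0015, 0, 0, 0, 0, 0.0341, -0.0471, -0.0015, 0, 0, 0])

```text
time_s: 26.75
eef_pos: [0.493, 0.0166, 0.2696]
tcp_rot: [[0.994, 0.105, 0.004], [0.105, -0.994, -0.004], [0.004, 0.004, -1.0]]
wrist_force: [0.7, -1.1, 0.2]
width: 0.0882
```

Call:
arm_command(targets=[0, 0.0341, -0.0471, -0.0015, 0, 0, 0, 0, 0.0341, -0.0471, -0.0015, 0, 0, 0, 0, 0.0341, -0.0471, -0.0015, 0, 0, 0, 0, 0.0341, -0.0471, -0.0015, 0, 0, 0, 0, 0.0341, -0.0471, -0.0015, 0, 0, 0, 0, 0, 0, 0, 0, 0, 0, 0, 0, 0, 0, 0, 0, 0])

```text
time_s: 27.62
eef_pos: [0.6367, 0.2664, 0.276]
tcp_rot: [[0.994, 0.105, 0.002], [0.105, -0.994, -0.005], [0.002, 0.005, -1.0]]
wrist_force: [-0.5, 0.0, -0.3]
width: 0.0884
```

```bash
python3 - <<'E'
from h import *
s=sense(); print(s['eef_pos'],s['joint_positions'].round(1),s['wrist_force'],s['width'])
c=cam('wrist'); save(c,'w10.png')
go([0.637,0.267,0.13],rot(6.2))
E
```

```text
[0.63671423 0.26644549 0.27598932] [ 20.8  15.7  87.3  -0.3  77.  104.8] [-0.47085902  0.00470266 -0.34537253] 0.08839675896703686
t 27.68 shift now-axes [ 1.000e-04 -1.800e-03  1.466e-01] end-axes [ 0.0005 -0.0011  0.1466] rot [ 0.0048 -0.0026 -0.0036] rows>= 2.3
```

View pics/w10.png

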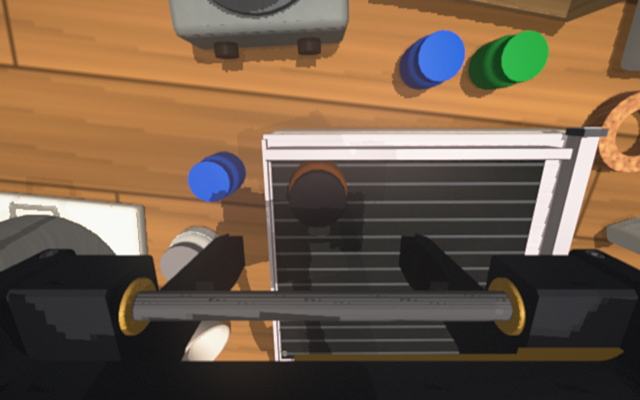

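Call:
arm_command(targets=[0, 0, -0.001, 0.05, 0.004, -0.002, 0, 0, 0, 0, 0.05, 0, 0, 0, 0, 0, 0, 0.045, 0, 0, 0, 1, 0, 0, 0, 0, 0, 0, 1, 0, 0, 0, 0, 0, 0, 1, 0, 0, 0, 0, 0, 0, 1, 0, 0, 0, 0, 0, 0, 1, 0, 0, 0, 0, 0, 0], squeeze=25)

```text
time_s: 28.68
eef_pos: [0.6396, 0.2684, 0.1359]
tcp_rot: [[0.994, 0.105, 0.007], [0.105, -0.994, 0.002], [0.007, -0.001, -1.0]]
wrist_force: [-1.3, 0.4, 7.4]
width: 0.0585
```

Call:
arm_command(targets=[1, 0, 0, 0, 0, 0, 0, 1, 0, 0, 0, 0, 0, 0])

```text
time_s: 28.92
eef_pos: [0.6396, 0.2684, 0.136]
tcp_rot: [[0.994, 0.105, 0.007], [0.105, -0.994, 0.002], [0.007, -0.001, -1.0]]
wrist_force: [-0.3, -0.8, 6.3]
width: 0.0583
```

Call:
arm_command(targets=[1, 0, 0, -0.055, 0, 0, 0, 1, 0, 0, -0.055, 0, 0, 0, 1, 0, 0, -0.05, 0, 0, 0, 1, 0, 0, 0, 0, 0, 0])

```text
time_s: 29.42
eef_pos: [0.6399, 0.2687, 0.2996]
tcp_rot: [[0.994, 0.105, 0.013], [0.105, -0.994, 0.004], [0.013, -0.003, -1.0]]
wrist_force: [0.4, -0.4, -2.0]
width: 0.0583
```

```bash
python3 - <<'E'
from h import *
s=sense(); print(s['eef_pos'],s['wrist_force'],s['width'])
go([0.22,-0.50,0.29],rot(6.2))
E
```

```text
[0.63992379 0.26866757 0.29958326] [ 0.42789708 -0.42963897 -1.9726206 ] 0.05830206934707306
t 29.43 shift now-axes [-0.4984  0.7204  0.0009] end-axes [-0.5005  0.7188  0.0096] rot [-0.0029 -0.0134 -0.003 ] rows>= 14.0
```

Call:
arm_command(targets=[1, -0.033, 0.048, 0, -0.003, -0.013, 0, 1, -0.0334, 0.048, 0, 0, 0, 0, 1, -0.0334, 0.048, 0, 0, 0, 0, 1, -0.0334, 0.048, 0, 0, 0, 0, 1, -0.0334, 0.048, 0, 0, 0, 0, 1, -0.0334, 0.048, 0, 0, 0, 0, 1, -0.0334, 0.048, 0, 0, 0, 0, 1, -0.0334, 0.048, 0, 0, 0, 0])

```text
time_s: 30.42
eef_pos: [0.41, -0.1432, 0.2939]
tcp_rot: [[0.994, 0.105, -0.013], [0.105, -0.994, -0.003], [-0.013, 0.002, -1.0]]
wrist_force: [-0.2, -0.1, -2.3]
width: 0.0584
```

Call:
arm_command(targets=[1, -0.0334, 0.048, 0, 0, 0, 0, 1, -0.0334, 0.048, 0, 0, 0, 0, 1, -0.0334, 0.048, 0, 0, 0, 0, 1, -0.0334, 0.048, 0, 0, 0, 0, 1, -0.0334, 0.048, 0, 0, 0, 0, 1, -0.0334, 0.048, 0, 0, 0, 0, 1, -0.0334, 0.048, 0, 0, 0, 0, 1, 0, 0, 0, 0, 0, 0])

```text
time_s: 31.42
eef_pos: [0.2122, -0.5027, 0.2967]
tcp_rot: [[0.995, 0.1, -0.013], [0.1, -0.995, -0.001], [-0.013, -0.0, -1.0]]
wrist_force: [0.4, 1.0, -1.5]
width: 0.0584
```

```bash
python3 - <<'E'
from h import *
s=sense(); print(s['eef_pos'],s['joint_positions'].round(1),s['wrist_force'],s['width'])
go([0.22,-0.50,0.04],rot(6.2))
E
```

```text
[ 0.21217291 -0.50269556  0.29669517] [-69.3  -0.6 103.4  -0.7  77.4  15.1] [ 0.4021515   0.96772451 -1.45378433] 0.05839337314054464
t 31.43 shift now-axes [ 0.0114 -0.0019  0.2566] end-axes [ 0.0081 -0.0018  0.2567] rot [-0.0002  0.0129 -0.0079] rows>= 4.1
```

Call:
arm_command(targets=[1, 0, 0, 0.05, 0, 0.013, 0, 1, 0, 0, 0.05, 0, 0, 0, 1, 0, 0, 0.05, 0, 0, 0, 1, 0, 0, 0.05, 0, 0, 0, 1, 0, 0, 0.04, 0, 0, 0, 1, 0, 0, 0.015, 0, 0, 0, 1, 0, 0, 0, 0, 0, 0])

```text
time_s: 32.3
eef_pos: [0.2148, -0.5, 0.0432]
tcp_rot: [[0.994, 0.105, 0.001], [0.105, -0.994, 0.0], [0.001, -0.0, -1.0]]
wrist_force: [0.0, -0.5, -1.2]
width: 0.0581
```

Call:
arm_command(targets=[1, 0, 0, 0.007, 0, 0, 0, 1, 0, 0, 0.002, 0, 0, 0, 1, 0, 0, 0, 0, 0, 0])

```text
time_s: 32.67
eef_pos: [0.215, -0.5022, 0.0362]
tcp_rot: [[0.994, 0.105, 0.003], [0.105, -0.994, -0.004], [0.002, 0.004, -1.0]]
wrist_force: [0.3, 0.4, -1.7]
width: 0.0584
```

Call:
arm_command(targets=[1, 0, 0, 0.002, 0, 0, 0, 1, 0, 0, 0.0015, 0, 0, 0, 1, 0, 0, 0, 0, 0, 0])

```text
time_s: 33.05
eef_pos: [0.2148, -0.5021, 0.0329]
tcp_rot: [[0.995, 0.105, 0.002], [0.105, -0.994, -0.003], [0.002, 0.003, -1.0]]
wrist_force: [-1.9, 2.1, 4.0]
width: 0.0586
```

Call:
arm_command(targets=[0, 0, 0, 0, 0, 0, 0, 0, 0, 0, 0, 0, 0, 0, 0, 0, 0, 0, 0, 0, 0, 0, 0, 0, -0.05, 0, 0, 0, 0, 0, 0, -0.06, 0, 0, 0, 0, 0, 0, -0.06, 0, 0, 0, 0, 0, 0, -0.06, 0, 0, 0, 0, 0, 0, -0.06, 0, 0, 0])

```text
time_s: 34.05
eef_pos: [0.214, -0.5005, 0.3237]
tcp_rot: [[0.994, 0.105, 0.002], [0.105, -0.994, -0.003], [0.002, 0.003, -1.0]]
wrist_force: [-0.3, -1.1, -0.6]
width: 0.0879
```

```bash
python3 - <<'E'
from h import *
s=sense(); print(s['eef_pos'],s['joint_positions'].round(1))
go([0.48,-0.28,0.36],rot(6.2))
c=cam('wrist'); save(c,'w11.png')
E
```

```text
[ 0.21403754 -0.50051395  0.32374393] [-6.950e+01 -1.700e+00  1.016e+02  1.000e-01  7.980e+01  1.450e+01]
t 34.05 shift now-axes [ 0.2877 -0.1913 -0.0363] end-axes [ 0.2882 -0.1905 -0.0363] rot [ 0.0032 -0.0021 -0.0032] rows>= 5.6
```

View pics/w11.png

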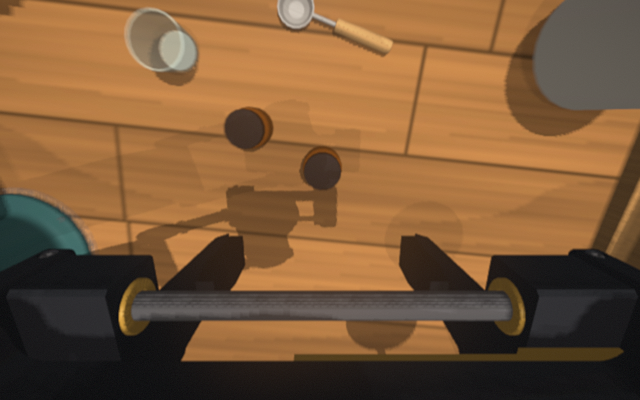

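Both jars upright at (248,128) and (321,168). Now to the bottles.

Call:
arm_command(targets=[0, 0.048, -0.032, -0.012, 0, 0, 0, 0, 0.048, -0.032, -0.012, 0, 0, 0, 0, 0.048, -0.032, -0.012, 0, 0, 0, 0, 0.048, -0.032, 0, 0, 0, 0, 0, 0.048, -0.032, 0, 0, 0, 0, 0, 0.048, -0.032, 0, 0, 0, 0, 0, 0, 0, 0, 0, 0, 0, 0, 0, 0, 0, 0, 0, 0])

```text
time_s: 35.1
eef_pos: [0.4801, -0.2797, 0.3573]
tcp_rot: [[0.994, 0.106, 0.001], [0.106, -0.994, -0.003], [0.001, 0.003, -1.0]]
wrist_force: [0.1, 0.8, -0.1]
width: 0.0883
```

```bash
python3 - <<'E'
from h import *
s=sense(); print(s['eef_pos'],s['joint_positions'].round(1))
c=cam('wrist'); save(c,'w12.png')
E
```

```text
[ 0.48006163 -0.27971876  0.35732341] [-32.7  -0.9  97.5  -0.1  83.3  51.2]
```

View pics/w12.png

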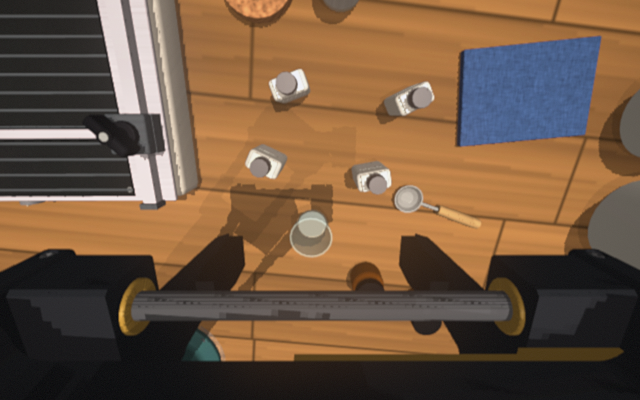

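```bash
python3 - <<'E'
from h import *
a=cv2.imread('pics/w12.png')
cv2.imwrite('pics/w12b.png',cv2.resize(a[60:205,235:445],None,fx=3.8,fy=3.8,interpolation=cv2.INTER_CUBIC))
E
```

```text
(no output)
```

View pics/w12b.png

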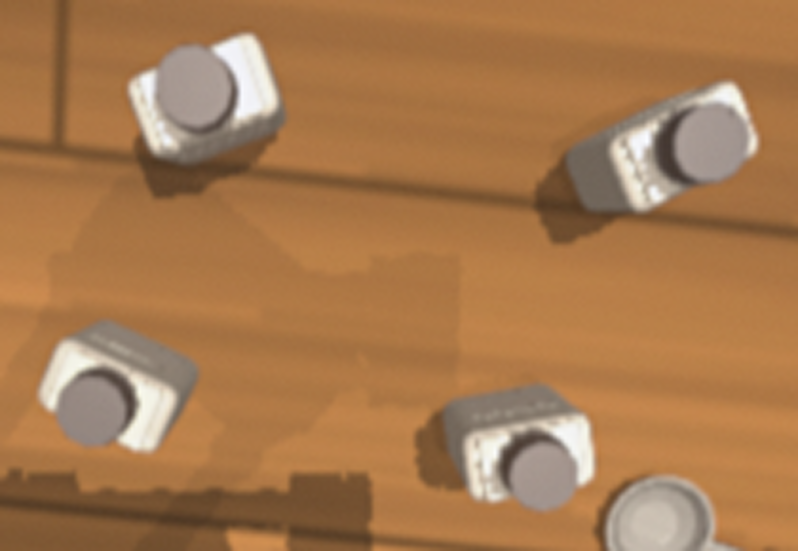

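```bash
python3 - <<'E'
from h import *
c=cam('wrist')
f=lambda p:(235+p[0]/3.8,60+p[1]/3.8)
B={'B1':((197,88),[(130,92),(258,33),(283,108),(165,162)]),
'B3':((708,142),[(612,145),(738,82),(757,140),(640,212)]),
'B2':((95,408),[(72,340),(190,385),(152,450),(40,395)]),
'B4':((543,475),[(463,440),(587,412),(595,470),(477,500)])}
for n,(cap,cs) in B.items():
    C=onz(c,f(cap),.112); P=[onz(c,f(p),.084) for p in cs]
    e=[P[1]-P[0],P[2]-P[3]]
    print(n,'cap',C.round(4),'mid',np.mean(P,axis=0).round(4),'width',[round(np.linalg.norm(x),3) for x in e],'wang',[round(np.degrees(np.arctan2(x[1],x[0])),1) for x in e])
E
```

```text
B1 cap [ 0.5855 -0.2256  0.112 ] mid [ 0.5845 -0.2268  0.084 ] width [np.float64(0.05), np.float64(0.047)] wang [np.float64(-61.2), np.float64(-60.9)]
B3 cap [ 0.5868 -0.4001  0.112 ] mid [ 0.5872 -0.4016  0.084 ] width [np.float64(0.049), np.float64(0.048)] wang [np.float64(-57.9), np.float64(-52.2)]
B2 cap [ 0.4732 -0.1962  0.112 ] mid [ 0.4742 -0.1978  0.084 ] width [np.float64(0.048), np.float64(0.048)] wang [np.float64(-105.2), np.float64(-111.2)]
B4 cap [ 0.4653 -0.363   0.112 ] mid [ 0.4663 -0.3632  0.084 ] width [np.float64(0.05), np.float64(0.048)] wang [np.float64(-71.0), np.float64(-69.1)]
```

```bash
cat >> h.py <<'E'
def pick(x,y,n,t=0.056,al=25,back=0.11,yaw=None):
    R=rot(n,al,n); p=np.array([x,y,0])+0.004*np.array([np.cos(np.radians(n)),np.sin(np.radians(n)),0]); p[2]=t
    pre=p-back*R[:,2]
    return R,p,pre
E
python3 - <<'E'
from h import *
R,p,pre=pick(0.474,-0.197,-17); print(R.round(3),p,pre)
go(pre,R)
E
```

```text
[[ 0.867 -0.292  0.404]
 [-0.265 -0.956 -0.124]
 [ 0.423 -0.    -0.906]] [ 0.47782522 -0.19816949  0.056     ] [ 0.43336852 -0.18457771  0.15569386]
t 35.2 shift now-axes [-0.0362 -0.1008  0.2016] end-axes [-0.1507 -0.0783  0.1525] rot [-0.0846  0.4285  0.3945] rows>= 3.7
```

Call:
arm_command(targets=[0, 0, 0, 0, -0.0211, 0.107, 0.0986, 0, 0, 0, 0, -0.0211, 0.107, 0.0986, 0, 0, 0, 0, -0.0211, 0.107, 0.0986, 0, 0, 0, 0, -0.0211, 0.107, 0.0986, 0, -0.0377, -0.0196, 0.0381, 0, 0, 0, 0, -0.0377, -0.0196, 0.0381, 0, 0, 0, 0, -0.0377, -0.0196, 0.0381, 0, 0, 0, 0, -0.0377, -0.0196, 0.0381, 0, 0, 0])

```text
time_s: 36.2
eef_pos: [0.4327, -0.1842, 0.155]
tcp_rot: [[0.866, -0.294, 0.405], [-0.266, -0.956, -0.125], [0.424, 0.0, -0.906]]
wrist_force: [0.8, -0.3, -0.2]
width: 0.0879
```

```bash
python3 - <<'E'
from h import *
s=sense(); print(s['eef_pos'],s['joint_positions'].round(1))
c=cam('wrist'); save(c,'w13.png')
R,p,pre=pick(0.474,-0.197,-17)
go(pre,R);go(p,R)
E
```

```text
[ 0.43265451 -0.18419159  0.15496895] [-30.  -19.5 138.    9.   37.3  71.1]
t 36.25 shift now-axes [ 0.0147  0.0035 -0.0069] end-axes [ 0.0148  0.0035 -0.0067] rot [-0.0042  0.018  -0.0021] rows>= 0.3
t 36.25 shift now-axes [0.0166 0.0039 0.103 ] end-axes [0.0148 0.0035 0.1033] rot [-0.0042  0.018  -0.0021] rows>= 1.7
```

View pics/w13.png

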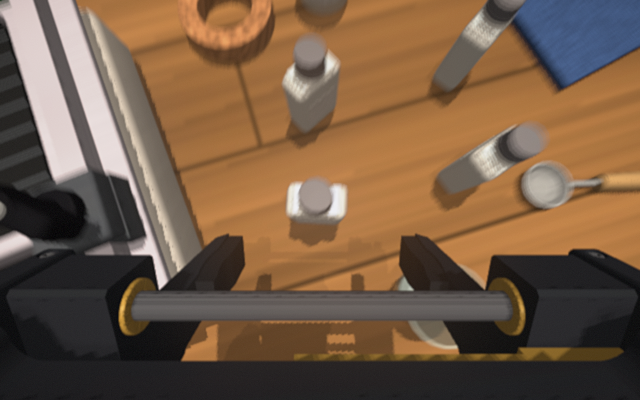

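Call:
arm_command(targets=[0, 0, 0, 0, 0, 0, 0, 0, 0, 0, 0, 0, 0, 0])

```text
time_s: 36.5
eef_pos: [0.4369, -0.1863, 0.1605]
tcp_rot: [[0.864, -0.292, 0.41], [-0.264, -0.956, -0.127], [0.429, 0.001, -0.903]]
wrist_force: [0.4, -0.5, -0.7]
width: 0.088
```

```bash
python3 - <<'E'
from h import *
s=sense(); print(s['eef_pos'],s['joint_positions'].round(1),s['joint_vel'].round(1))
c=cam('wrist'); 
R,p,pre=pick(0.474,-0.197,-17)
print(onz(c,(316,195),.112))
save(c,'w14.png')
go(p,R)
E
```

```text
[ 0.43687973 -0.18630361  0.16051534] [-30.  -19.4 137.4   9.   37.5  71. ] [ 0.2 -0.  -1.4 -0.   0.   0.2]
[ 0.47591307 -0.19423791  0.112     ]
t 36.55 shift now-axes [-0.0068 -0.0008  0.1129] end-axes [-0.0059 -0.0006  0.1129] rot [ 0.0013 -0.0074  0.0005] rows>= 1.8
```

View pics/w14.png

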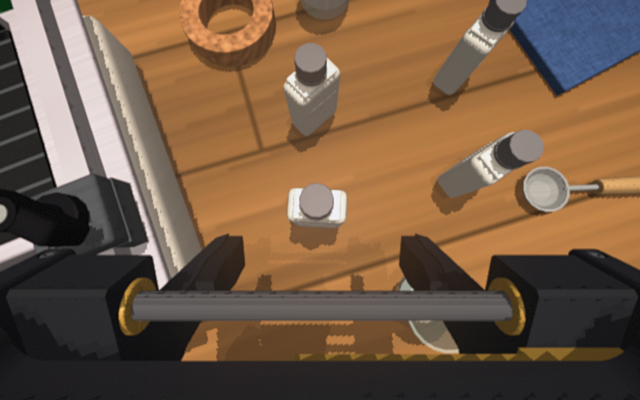

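Call:
arm_command(targets=[0, -0.003, -0.002, 0.0377, 0, -0.007, 0, 0, -0.003, 0, 0.0377, 0, 0, 0, 0, 0, 0, 0.0377, 0, 0, 0, 0, 0, 0, 0, 0, 0, 0, 1, 0, 0, 0, 0, 0, 0, 1, 0, 0, 0, 0, 0, 0, 1, 0, 0, 0, 0, 0, 0, 1, 0, 0, 0, 0, 0, 0], squeeze=25)

```text
time_s: 37.55
eef_pos: [0.4752, -0.194, 0.052]
tcp_rot: [[0.869, -0.291, 0.4], [-0.264, -0.957, -0.122], [0.418, -0.0, -0.908]]
wrist_force: [-0.3, 1.3, 3.7]
width: 0.0521
```

Call:
arm_command(targets=[1, 0, 0, 0, 0, 0, 0, 1, 0, 0, 0, 0, 0, 0, 1, 0, 0, 0, 0, 0, 0])

```text
time_s: 37.92
eef_pos: [0.4756, -0.194, 0.052]
tcp_rot: [[0.869, -0.291, 0.4], [-0.264, -0.957, -0.121], [0.418, -0.0, -0.908]]
wrist_force: [-2.2, 1.2, 6.7]
width: 0.0524
```

```bash
python3 - <<'E'
from h import *
s=sense(); print(s['eef_pos'],s['joint_positions'].round(1),s['wrist_force'],s['width'])
c=cam('wrist'); save(c,'w15.png')
R,p,pre=pick(0.474,-0.197,-17); go(p,R)
E
```

```text
[ 0.47559189 -0.19402767  0.05202785] [-28.1  -3.1 138.2  13.   21.1  67.7] [-2.21399623  1.1982304   6.7454682 ] 0.05236159683162603
t 37.98 shift now-axes [ 0.0047  0.0033 -0.0022] end-axes [ 0.0047  0.0033 -0.0022] rot [-0.0009  0.0049  0.0014] rows>= 0.1
```

View pics/w15.png

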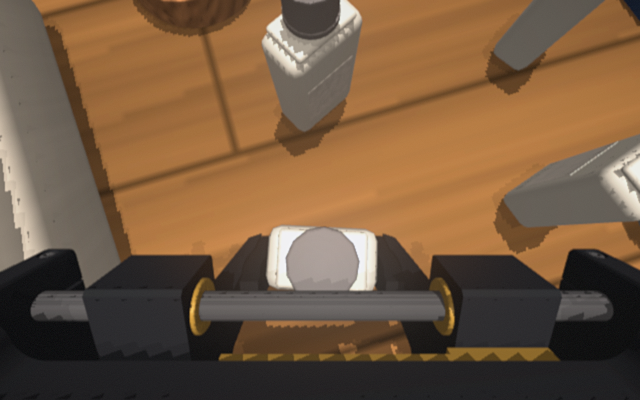

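Call:
arm_command(targets=[1, 0.023, 0, -0.05, 0, 0, 0, 1, 0.023, 0, -0.05, 0, 0, 0, 1, 0.023, 0, -0.05, 0, 0, 0, 1, 0.023, 0, -0.05, 0, 0, 0, 1, 0, 0, 0, 0, 0, 0])

```text
time_s: 38.6
eef_pos: [0.4778, -0.1954, 0.2778]
tcp_rot: [[0.866, -0.291, 0.407], [-0.263, -0.957, -0.126], [0.426, 0.002, -0.905]]
wrist_force: [-0.1, 0.4, -1.1]
width: 0.0524
```

```bash
cat >> h.py <<'E'
O=np.array([0.553,0.159]); YS=6.2
def sh(x,y,z):
    a=np.radians(YS); return np.array([O[0]+x*np.cos(a)-y*np.sin(a),O[1]+x*np.sin(a)+y*np.cos(a),z])
def tosh(p):
    a=np.radians(YS); d=np.array(p[:2])-O; return np.array([d[0]*np.cos(a)+d[1]*np.sin(a),-d[0]*np.sin(a)+d[1]*np.cos(a)])
E
python3 - <<'E'
from h import *
s=sense(); print(s['eef_pos'],s['joint_positions'].round(1),s['wrist_force'],s['width'])
R=rot(6.2,50,186.2); print(R.round(3))
go(sh(.054,.112,.24),R)
E
```

```text
[ 0.47779378 -0.19542241  0.27783134] [-28.1 -20.1 125.    6.   50.4  76. ] [-0.06067385  0.44269748 -1.05004046] 0.052380310048886505
[[ 0.639  0.108 -0.762]
 [ 0.069 -0.994 -0.083]
 [-0.766 -0.    -0.643]]
t 38.6 shift now-axes [-0.0388 -0.4852  0.0226] end-axes [ 0.1364 -0.4562 -0.1036] rot [-0.0912 -1.2937 -0.4239] rows>= 7.8
```

Call:
arm_command(targets=[1, 0, 0, 0, -0.0101, -0.1437, -0.0471, 1, 0, 0, 0, -0.0101, -0.1437, -0.0471, 1, 0, 0, 0, -0.0101, -0.1437, -0.0471, 1, 0, 0, 0, -0.0101, -0.1437, -0.0471, 1, 0, 0, 0, -0.0101, -0.1437, -0.0471, 1, 0, 0, 0, -0.0101, -0.1437, -0.0471, 1, 0, 0, 0, -0.0101, -0.1437, -0.0471, 1, 0, 0, 0, -0.0101, -0.1437, -0.0471])

```text
time_s: 39.6
eef_pos: [0.4748, -0.1938, 0.2691]
tcp_rot: [[0.735, 0.07, -0.675], [0.039, -0.997, -0.061], [-0.677, 0.019, -0.736]]
wrist_force: [0.0, -0.1, -2.6]
width: 0.0521
```

Call:
arm_command(targets=[1, 0, 0, 0, -0.0101, -0.1437, -0.0471, 1, 0, 0, 0, 0, 0, 0])

```text
time_s: 39.85
eef_pos: [0.4745, -0.1931, 0.2656]
tcp_rot: [[0.626, 0.109, -0.772], [0.077, -0.994, -0.078], [-0.776, -0.01, -0.63]]
wrist_force: [0.9, 0.2, -2.0]
width: 0.052
```

```bash
python3 - <<'E'
from h import *
s=sense(); print(s['eef_pos'],s['joint_positions'].round(1),s['wrist_force'],s['width'])
R=rot(6.2,50,186.2)
go(sh(.054,.112,.24),R)
E
```

```text
[ 0.47453556 -0.19313325  0.26558731] [-14.6  27.5  85.9 -17.3 114.7  68.6] [ 0.91168671  0.1729058  -1.9689652 ] 0.05199977194529786
t 39.85 shift now-axes [ 0.1309 -0.4531 -0.1133] end-axes [ 0.1289 -0.4536 -0.1138] rot [-0.0057  0.0162  0.0086] rows>= 7.8
```

Call:
arm_command(targets=[1, 0.0145, -0.0504, -0.0126, 0, 0.016, 0.008, 1, 0.0145, -0.0504, -0.0126, 0, 0, 0, 1, 0.0145, -0.0504, -0.0126, 0, 0, 0, 1, 0.0145, -0.0504, -0.0126, 0, 0, 0, 1, 0.0145, -0.0504, -0.0126, 0, 0, 0, 1, 0.0145, -0.0504, -0.0126, 0, 0, 0, 1, 0.0145, -0.0504, -0.0126, 0, 0, 0, 1, 0.0145, -0.0504, -0.0126, 0, 0, 0])

```text
time_s: 40.85
eef_pos: [0.5846, 0.2241, 0.2488]
tcp_rot: [[0.648, 0.101, -0.755], [0.066, -0.995, -0.076], [-0.759, -0.001, -0.651]]
wrist_force: [0.3, 1.2, -1.4]
width: 0.0523
```

Call:
arm_command(targets=[1, 0.0145, -0.0504, -0.0126, 0, 0, 0, 1, 0, 0, 0, 0, 0, 0, 1, 0, 0, 0, 0, 0, 0])

```text
time_s: 41.22
eef_pos: [0.5979, 0.2743, 0.2456]
tcp_rot: [[0.646, 0.102, -0.757], [0.066, -0.995, -0.078], [-0.761, 0.0, -0.649]]
wrist_force: [-0.1, -0.7, -1.9]
width: 0.0519
```

```bash
python3 - <<'E'
from h import *
s=sense(); print(s['eef_pos'],s['joint_positions'].round(1),s['wrist_force'],s['width'],tosh(s['eef_pos']))
R=rot(6.2,50,186.2)
go(sh(.054,.112,.132),R)
c=cam('scene'); save(c,'s5.png'); c=cam('wrist'); save(c,'w16.png')
E
python3 -c "
import cv2;a=cv2.imread('pics/s5.png')[100:280,280:470];cv2.imwrite('pics/s5c.png',cv2.resize(a,None,fx=3.3,fy=3.3,interpolation=cv2.INTER_CUBIC))"
```

```text
[0.59794094 0.27433582 0.24558689] [ 17.8  44.7  60.4  10.8 123.3 103.8] [-0.13939011 -0.722446   -1.86720004] 0.05187264961337349 [0.05713427 0.10980763]
t 41.23 shift now-axes [ 0.0843 -0.0022  0.0761] end-axes [ 0.085  -0.0022  0.0754] rot [-0.0042 -0.0085 -0.0038] rows>= 1.8
```

View pics/s5c.png

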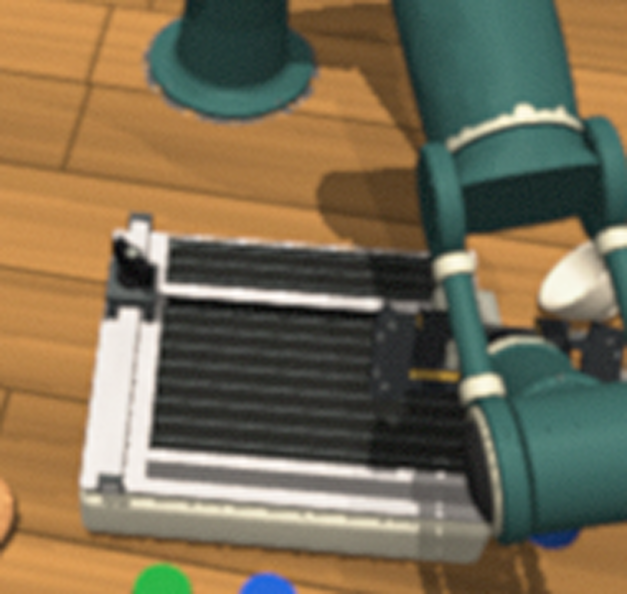

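View pics/w16.png

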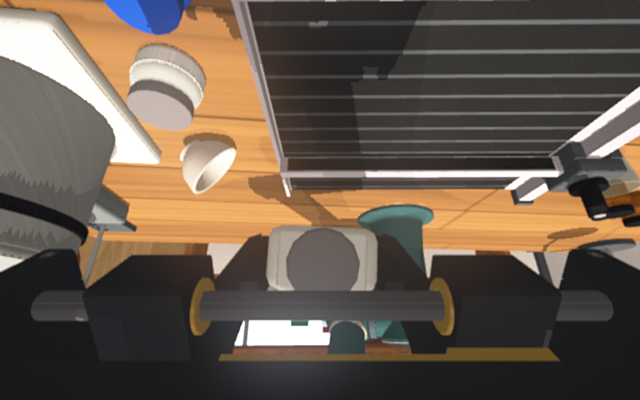

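Call:
arm_command(targets=[1, 0.021, -0.001, 0.019, 0, 0, 0, 1, 0.021, -0.001, 0.019, 0, 0, 0, 1, 0.021, 0, 0.019, 0, 0, 0, 1, 0.0185, 0, 0.016, 0, 0, 0, 1, 0, 0, 0, 0, 0, 0])

```text
time_s: 41.95
eef_pos: [0.5942, 0.2753, 0.1338]
tcp_rot: [[0.642, 0.101, -0.76], [0.065, -0.995, -0.078], [-0.764, 0.001, -0.645]]
wrist_force: [-0.0, -0.1, -1.8]
width: 0.0527
```

Call:
arm_command(targets=[1, 0.0015, 0, 0.0013, 0, 0, 0, 1, 0, 0, 0, 0, 0, 0])

```text
time_s: 42.2
eef_pos: [0.5959, 0.2768, 0.1353]
tcp_rot: [[0.646, 0.103, -0.756], [0.068, -0.995, -0.077], [-0.76, -0.001, -0.65]]
wrist_force: [0.1, -0.2, -1.1]
width: 0.0523
```

Call:
arm_command(targets=[1, 0.003, 0, 0.0026, 0, 0, 0, 1, 0.0015, 0, 0.0013, 0, 0, 0, 1, 0, 0, 0, 0, 0, 0, 1, 0, 0, 0, 0, 0, 0])

```text
time_s: 42.7
eef_pos: [0.5953, 0.2768, 0.1287]
tcp_rot: [[0.645, 0.103, -0.757], [0.067, -0.995, -0.078], [-0.761, -0.001, -0.649]]
wrist_force: [2.0, 0.1, 3.3]
width: 0.0521
```

Call:
arm_command(targets=[1, 0.0012, 0, 0.001, 0, 0, 0, 1, 0, 0, 0, 0, 0, 0])

```text
time_s: 42.95
eef_pos: [0.5955, 0.2767, 0.1269]
tcp_rot: [[0.645, 0.103, -0.757], [0.067, -0.995, -0.078], [-0.761, -0.001, -0.649]]
wrist_force: [3.4, 0.7, 4.7]
width: 0.052
```

Call:
arm_command(targets=[0.34, 0, 0, 0, 0, 0, 0, 0.34, 0, 0, 0, 0, 0, 0, 0.34, 0, 0, 0, 0, 0, 0, 0.34, 0, 0, 0, 0, 0, 0])

```text
time_s: 43.45
eef_pos: [0.5949, 0.2766, 0.126]
tcp_rot: [[0.644, 0.103, -0.758], [0.067, -0.995, -0.078], [-0.762, -0.0, -0.648]]
wrist_force: [-1.0, -0.2, -0.3]
width: 0.0578
```

```bash
python3 - <<'E'
from h import *
s=sense(); print(s['eef_pos'],s['wrist_force'],s['width'])
c=cam('wrist'); save(c,'w17.png'); c=cam('scene'); save(c,'s6.png')
E
python3 -c "
import cv2;a=cv2.imread('pics/s6.png')[100:280,280:470];cv2.imwrite('pics/s6c.png',cv2.resize(a,None,fx=3.3,fy=3.3,interpolation=cv2.INTER_CUBIC))"
```

```text
[0.59491001 0.27656974 0.12598712] [-0.95617064 -0.17252624 -0.32386377] 0.05784970068078344
```

View pics/w17.png

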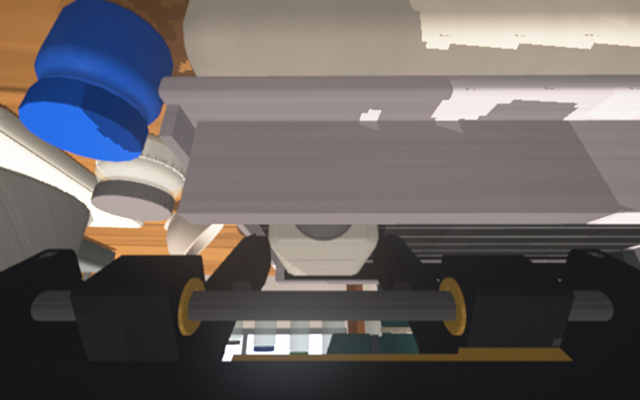

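Call:
arm_command(targets=[0.3, 0, 0, -0.01, 0, 0, 0, 0.3, 0, 0, -0.03, 0, 0, 0, 0.3, 0, 0, -0.04, 0, 0, 0, 0.3, -0.02, 0, -0.04, 0, 0, 0, 0.3, -0.04, 0, -0.04, 0, 0, 0, 0, 0, 0, 0, 0, 0, 0, 0, 0, 0, 0, 0, 0, 0])

```text
time_s: 44.42
eef_pos: [0.678, 0.2852, 0.2759]
tcp_rot: [[0.646, 0.103, -0.756], [0.067, -0.995, -0.078], [-0.76, -0.001, -0.65]]
wrist_force: [0.6, -0.4, -0.9]
width: 0.0794
```

```bash
python3 - <<'E'
from h import *
s=sense(); print(s['eef_pos'],s['joint_positions'].round(1),tosh(s['eef_pos']))
c=cam('top'); save(c,'t6.png');c=cam('scene'); save(c,'s6.png')
a=cv2.imread('pics/s6.png')[100:280,280:470];b=cv2.imread('pics/t6.png')[140:270,195:345]
cv2.imwrite('pics/s6c.png',cv2.hconcat([cv2.resize(a,(420,400)),cv2.resize(b,(380,400))]))
go(np.array([0.52,-0.28,0.34]),rot(6.2))
E
```

```text
[0.67796756 0.28516574 0.27589296] [ 17.   55.4  39.2  11.7 133.8 105.4] [0.13786244 0.11193137]
t 44.52 shift now-axes [-0.1889  0.5459  0.121 ] end-axes [-0.2173  0.5447 -0.0663] rot [-0.0019  0.8686 -0.0051] rows>= 9.4
```

View pics/s6c.png

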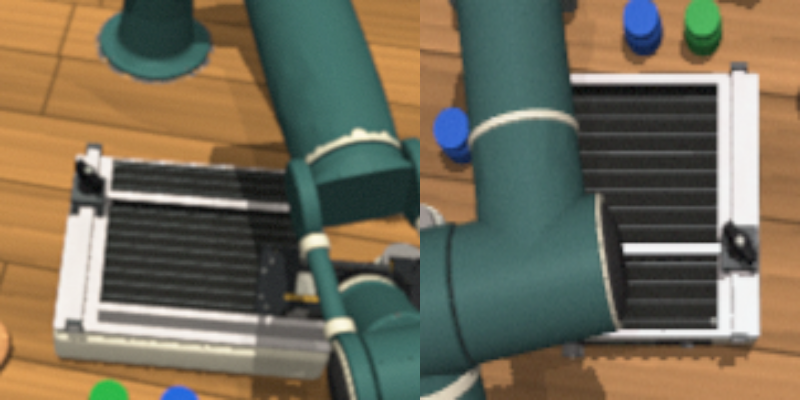

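Call:
arm_command(targets=[0, 0, 0, 0, 0, 0.174, 0, 0, 0, 0, 0, 0, 0.174, 0, 0, 0, 0, 0, 0, 0.174, 0, 0, 0, 0, 0, 0, 0.174, 0, 0, 0, 0, 0, 0, 0.174, 0, 0, 0, 0, 0, 0, 0, 0])

```text
time_s: 45.28
eef_pos: [0.6727, 0.2844, 0.2736]
tcp_rot: [[0.995, 0.104, -0.002], [0.104, -0.995, -0.001], [-0.002, 0.001, -1.0]]
wrist_force: [-0.1, -0.5, 0.1]
width: 0.0883
```

```bash
python3 - <<'E'
from h import *
s=sense(); print(s['eef_pos'],s['joint_positions'].round(1))
c=cam('wrist'); save(c,'w18.png')
go(np.array([0.50,-0.28,0.35]),rot(6.2))
E
```

```text
[0.67267481 0.28440932 0.27356416] [ 21.   20.2  81.7  -0.   78.2 105. ]
t 45.33 shift now-axes [-0.2327  0.5436 -0.075 ] end-axes [-0.235   0.5425 -0.0756] rot [ 0.0006  0.0011 -0.0043] rows>= 9.5
```

View pics/w18.png

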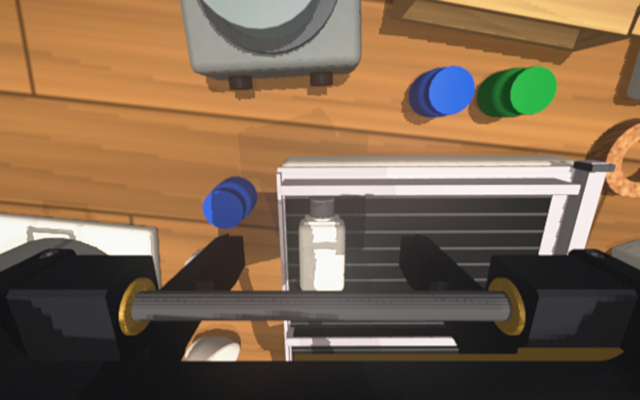

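Call:
arm_command(targets=[0, -0.0233, 0.0544, -0.0075, 0, 0, 0, 0, -0.0233, 0.0544, -0.0075, 0, 0, 0, 0, -0.0233, 0.0544, -0.0075, 0, 0, 0, 0, -0.0233, 0.0544, -0.0075, 0, 0, 0, 0, -0.0233, 0.0544, -0.0075, 0, 0, 0, 0, -0.0233, 0.0544, -0.0075, 0, 0, 0, 0, -0.0233, 0.0544, -0.0075, 0, 0, 0, 0, -0.0233, 0.0544, -0.0075, 0, 0, 0])

```text
time_s: 46.32
eef_pos: [0.5377, -0.1698, 0.3352]
tcp_rot: [[0.995, 0.102, 0.002], [0.102, -0.995, 0.002], [0.002, -0.002, -1.0]]
wrist_force: [1.3, -0.2, 0.8]
width: 0.0881
```

Call:
arm_command(targets=[0, -0.0233, 0.0544, -0.0075, 0, 0, 0, 0, -0.0233, 0.0544, -0.0075, 0, 0, 0, 0, 0, 0, 0, 0, 0, 0, 0, 0, 0, 0, 0, 0, 0])

```text
time_s: 46.82
eef_pos: [0.5024, -0.2809, 0.3491]
tcp_rot: [[0.995, 0.101, 0.003], [0.101, -0.995, 0.003], [0.003, -0.003, -1.0]]
wrist_force: [0.7, 1.1, -0.8]
width: 0.088
```

```bash
python3 - <<'E'
from h import *
s=sense(); print(s['eef_pos'],s['joint_positions'].round(1))
c=cam('wrist'); save(c,'w19.png')
a=cv2.imread('pics/w19.png')
cv2.imwrite('pics/w19b.png',cv2.resize(a[60:230,235:445],None,fx=3.5,fy=3.5,interpolation=cv2.INTER_CUBIC))
E
```

```text
[ 0.50243618 -0.28092255  0.34913462] [-31.8   1.5  95.9   0.2  82.6  52.3]
```

View pics/w19b.png

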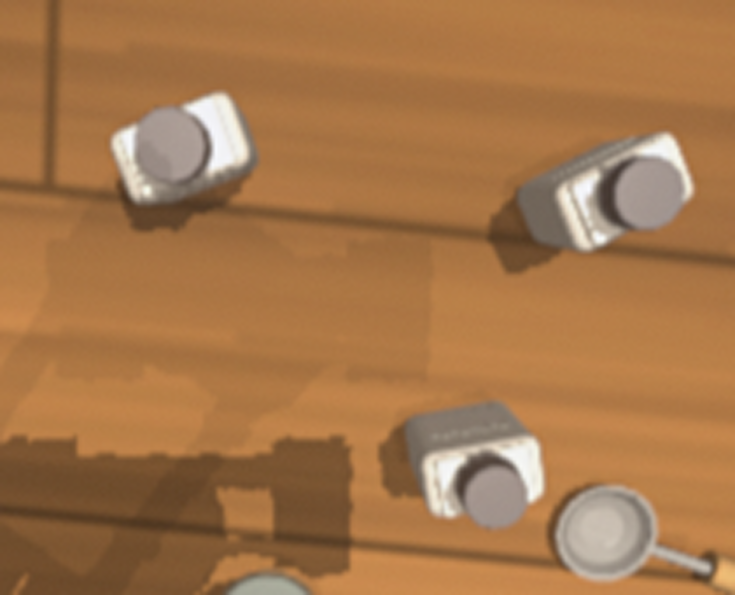

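```bash
python3 - <<'E'
from h import *
c=cam('wrist')
f=lambda p:(235+p[0]/3.5,60+p[1]/3.5)
B={'B1':((172,145),[(113,145),(228,93),(248,155),(140,203)]),
'B3':((648,192),[(558,190),(672,133),(690,195),(582,250)]),
'B4':((495,492),[(425,455),(533,434),(542,490),(440,517)])}
for n,(cap,cs) in B.items():
    C=onz(c,f(cap),.112); P=[onz(c,f(p),.084) for p in cs]
    e=[P[1]-P[0],P[2]-P[3]]
    print(n,'cap',C.round(4),'mid',np.mean(P,axis=0).round(4),'wang',[round(np.degrees(np.arctan2(x[1],x[0])),1) for x in e])
R,p,pre=pick(0.466,-0.363,19); go(pre,R);go(p,R)
E
```

```text
B1 cap [ 0.5862 -0.2232  0.112 ] mid [ 0.5857 -0.2236  0.084 ] wang [np.float64(-61.4), np.float64(-61.3)]
B3 cap [ 0.5879 -0.3986  0.112 ] mid [ 0.5877 -0.3989  0.084 ] wang [np.float64(-57.6), np.float64(-56.7)]
B4 cap [ 0.468  -0.3609  0.112 ] mid [ 0.4675 -0.3617  0.084 ] wang [np.float64(-72.6), np.float64(-68.3)]
t 46.92 shift now-axes [-0.0869  0.0894  0.1928] end-axes [-0.1761  0.0672  0.1312] rot [ 0.0478  0.4309 -0.2243] rows>= 3.7
t 46.92 shift now-axes [-0.042   0.0791  0.2927] end-axes [-0.1761  0.0672  0.2412] rot [ 0.0478  0.4309 -0.2243] rows>= 4.9
```

Call:
arm_command(targets=[0, 0, 0, 0, 0.016, 0.1436, -0.0748, 0, 0, 0, 0, 0.016, 0.1436, -0.0748, 0, 0, 0, 0, 0.016, 0.1436, -0.0748, 0, -0.044, 0.0166, 0.0326, 0, 0, 0, 0, -0.044, 0.0166, 0.0326, 0, 0, 0, 0, -0.044, 0.0166, 0.0326, 0, 0, 0, 0, -0.044, 0.0166, 0.0326, 0, 0, 0, 0, 0, 0, 0, 0, 0, 0])

```text
time_s: 47.92
eef_pos: [0.4228, -0.3742, 0.1523]
tcp_rot: [[0.859, 0.325, 0.396], [0.292, -0.946, 0.143], [0.421, -0.008, -0.907]]
wrist_force: [-0.4, 0.1, 0.2]
width: 0.0885
```

Call:
arm_command(targets=[0, 0, 0, 0, 0, 0, 0, 0, 0, 0, 0, 0, 0, 0])

```text
time_s: 48.18
eef_pos: [0.4264, -0.3773, 0.1596]
tcp_rot: [[0.855, 0.326, 0.403], [0.298, -0.945, 0.134], [0.424, 0.006, -0.905]]
wrist_force: [0.2, 1.5, -0.9]
width: 0.0881
```

```bash
python3 - <<'E'
from h import *
s=sense(); print(s['eef_pos'],s['joint_positions'].round(1))
c=cam('wrist'); save(c,'w20.png')
R,p,pre=pick(0.467,-0.362,19)
go(p,R)
E
```

```text
[ 0.42639341 -0.37727059  0.15960993] [-58.4   3.2 118.1  29.7  56.4  -3.7]
t 48.23 shift now-axes [-0.0009 -0.0017  0.1139] end-axes [-0.0007 -0.0012  0.1139] rot [ 0.0047 -0.0019  0.0032] rows>= 1.8
```

View pics/w20.png

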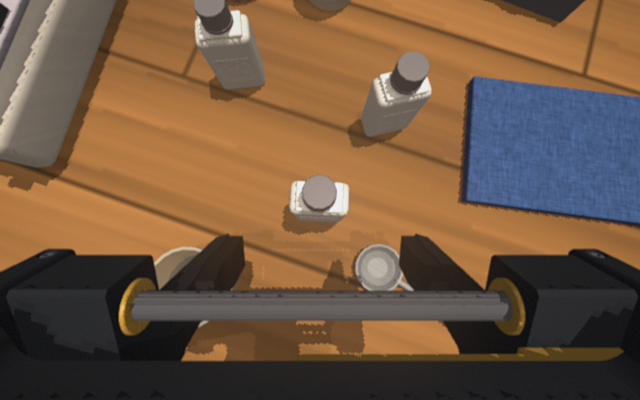

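Centred (cap at 319,193) and square. Descend and grip.

Call:
arm_command(targets=[0, 0, -0.001, 0.0375, 0, 0, 0, 0, 0, 0, 0.0375, 0, 0, 0, 0, 0, 0, 0.0375, 0, 0, 0, 0, 0, 0, 0, 0, 0, 0, 1, 0, 0, 0, 0, 0, 0, 1, 0, 0, 0, 0, 0, 0, 1, 0, 0, 0, 0, 0, 0, 1, 0, 0, 0, 0, 0, 0])

```text
time_s: 49.22
eef_pos: [0.4694, -0.3612, 0.056]
tcp_rot: [[0.856, 0.324, 0.402], [0.295, -0.946, 0.135], [0.424, 0.003, -0.906]]
wrist_force: [-1.1, 1.0, 4.2]
width: 0.0522
```

Call:
arm_command(targets=[1, 0, 0, 0, 0, 0, 0, 1, 0, 0, 0, 0, 0, 0, 1, 0, 0, 0, 0, 0, 0])

```text
time_s: 49.6
eef_pos: [0.4696, -0.3611, 0.056]
tcp_rot: [[0.856, 0.325, 0.402], [0.295, -0.946, 0.135], [0.424, 0.003, -0.906]]
wrist_force: [-3.0, 2.2, 6.2]
width: 0.0522
```

```bash
python3 - <<'E'
from h import *
s=sense(); print(s['eef_pos'],s['joint_positions'].round(1),s['wrist_force'],s['width'])
c=cam('wrist'); save(c,'w21.png')
print((s['tcp_rot'].T@[0,0,.22]).round(4))
E
```

```text
[ 0.46963572 -0.36114785  0.05603993] [-53.4  12.7 120.3  35.1  44.5  -7.3] [-2.97676504  2.18031349  6.21354798] 0.05217890683670075
[ 0.0933  0.0006 -0.1992]
```

View pics/w21.png

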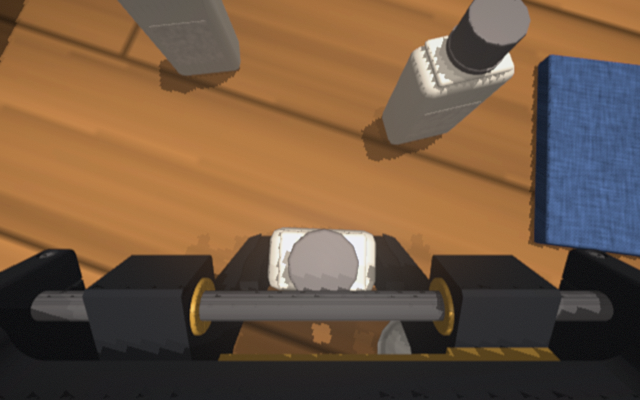

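Call:
arm_command(targets=[1, 0.023, 0, -0.05, 0, 0, 0, 1, 0.023, 0, -0.05, 0, 0, 0, 1, 0.023, 0, -0.05, 0, 0, 0, 1, 0.023, 0, -0.05, 0, 0, 0, 1, 0, 0, 0, 0, 0, 0, 1, 0, 0, 0, 0, 0, 0])

```text
time_s: 50.4
eef_pos: [0.4673, -0.3603, 0.2739]
tcp_rot: [[0.857, 0.325, 0.399], [0.295, -0.946, 0.137], [0.422, 0.0, -0.907]]
wrist_force: [-0.1, -0.9, -1.8]
width: 0.0518
```

```bash
python3 - <<'E'
from h import *
s=sense(); print(s['eef_pos'],s['joint_positions'].round(1),s['wrist_force'],s['width'])
R=rot(6.2,50,186.2)
go(sh(.057,.034,.25),R)
E
```

```text
[ 0.46726735 -0.36033738  0.27387412] [-53.6  -1.4 109.9  26.2  65.9   7.8] [-0.14981515 -0.91638142 -1.84672358] 0.051808488591197736
t 50.4 shift now-axes [ 0.2737 -0.4839  0.1535] end-axes [ 0.1458 -0.541  -0.1366] rot [ 0.0524 -1.3027  0.2336] rows>= 9.2
```

Call:
arm_command(targets=[1, 0, 0, 0, 0.0058, -0.1447, 0.026, 1, 0, 0, 0, 0.0058, -0.1447, 0.026, 1, 0, 0, 0, 0.0058, -0.1447, 0.026, 1, 0, 0, 0, 0.0058, -0.1447, 0.026, 1, 0, 0, 0, 0.0058, -0.1447, 0.026, 1, 0, 0, 0, 0.0058, -0.1447, 0.026, 1, 0, 0, 0, 0.0058, -0.1447, 0.026, 1, 0, 0, 0, 0.0058, -0.1447, 0.026])

```text
time_s: 51.4
eef_pos: [0.4676, -0.3601, 0.2724]
tcp_rot: [[0.735, 0.13, -0.665], [0.107, -0.991, -0.075], [-0.669, -0.016, -0.743]]
wrist_force: [0.1, -0.7, -1.9]
width: 0.0521
```

Call:
arm_command(targets=[1, 0, 0, 0, 0.0058, -0.1447, 0.026, 1, 0, 0, 0, 0, 0, 0, 1, 0, 0, 0, 0, 0, 0])

```text
time_s: 51.78
eef_pos: [0.4675, -0.3607, 0.2738]
tcp_rot: [[0.64, 0.108, -0.76], [0.07, -0.994, -0.082], [-0.765, -0.001, -0.644]]
wrist_force: [-0.6, -0.3, -1.6]
width: 0.0521
```

```bash
python3 - <<'E'
from h import *
s=sense(); print(s['eef_pos'],s['joint_positions'].round(1),s['wrist_force'],s['width'])
R=rot(6.2,50,186.2)
go(sh(.057,.034,.25),R)
E
```

```text
[ 0.46747746 -0.36068135  0.27379264] [-26.4  31.4  78.6 -26.5 112.6  56.7] [-0.64874107 -0.34158396 -1.63720933] 0.05206206602510035
t 51.77 shift now-axes [ 0.1461 -0.5414 -0.1359] end-axes [ 0.1456 -0.5414 -0.1365] rot [-0.0007 -0.0019  0.0004] rows>= 9.2
```

Call:
arm_command(targets=[1, 0.0146, -0.0541, -0.0136, 0, 0, 0, 1, 0.0146, -0.0541, -0.0136, 0, 0, 0, 1, 0.0146, -0.0541, -0.0136, 0, 0, 0, 1, 0.0146, -0.0541, -0.0136, 0, 0, 0, 1, 0.0146, -0.0541, -0.0136, 0, 0, 0, 1, 0.0146, -0.0541, -0.0136, 0, 0, 0, 1, 0.0146, -0.0541, -0.0136, 0, 0, 0, 1, 0.0146, -0.0541, -0.0136, 0, 0, 0])

```text
time_s: 52.78
eef_pos: [0.5794, 0.0875, 0.2576]
tcp_rot: [[0.645, 0.106, -0.757], [0.068, -0.994, -0.081], [-0.761, 0.001, -0.649]]
wrist_force: [-0.2, -0.8, -1.8]
width: 0.0522
```

Call:
arm_command(targets=[1, 0.0146, -0.0541, -0.0136, 0, 0, 0, 1, 0.0146, -0.0541, -0.0136, 0, 0, 0, 1, 0, 0, 0, 0, 0, 0, 1, 0, 0, 0, 0, 0, 0])

```text
time_s: 53.28
eef_pos: [0.6069, 0.1976, 0.2519]
tcp_rot: [[0.643, 0.107, -0.758], [0.068, -0.994, -0.083], [-0.763, 0.001, -0.647]]
wrist_force: [0.8, -0.3, -1.5]
width: 0.0521
```

```bash
python3 - <<'E'
from h import *
s=sense(); print(s['eef_pos'],s['joint_positions'].round(1),s['wrist_force'],s['width'],tosh(s['eef_pos']))
R=rot(6.2,50,186.2)
go(sh(.057,.034,.135),R)
c=cam('wrist'); save(c,'w22.png')
E
```

```text
[0.60686806 0.19760334 0.25192135] [ 13.   42.9  62.8   6.2 123.6  98. ] [ 0.78558548 -0.25805404 -1.50893339] 0.05208798507335411 [0.05772212 0.03255983]
t 53.27 shift now-axes [ 0.0887 -0.0016  0.0762] end-axes [ 0.0891 -0.0014  0.0757] rot [ 0.0003 -0.0051 -0.0015] rows>= 1.9
```

View pics/w22.png

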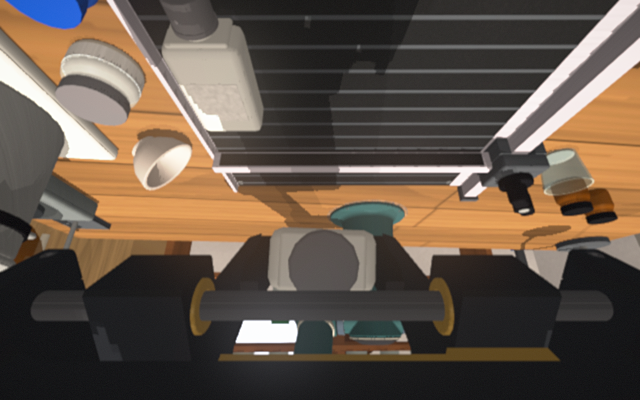

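Call:
arm_command(targets=[1, 0.0225, -0.001, 0.019, 0, 0, 0, 1, 0.0225, -0.0005, 0.019, 0, 0, 0, 1, 0.0225, 0, 0.019, 0, 0, 0, 1, 0.0215, 0, 0.0185, 0, 0, 0, 1, 0, 0, 0, 0, 0, 0, 1, 0.002, 0, 0.0017, 0, 0, 0, 1, 0, 0, 0, 0, 0, 0])

```text
time_s: 54.2
eef_pos: [0.6069, 0.1997, 0.1325]
tcp_rot: [[0.642, 0.107, -0.759], [0.069, -0.994, -0.083], [-0.763, 0.001, -0.646]]
wrist_force: [0.4, -0.2, -1.2]
width: 0.0522
```

Call:
arm_command(targets=[1, 0.0015, 0, 0.0013, 0, 0, 0, 1, 0.0015, 0, 0.0013, 0, 0, 0, 1, 0, 0, 0, 0, 0, 0])

```text
time_s: 54.58
eef_pos: [0.6064, 0.1998, 0.1283]
tcp_rot: [[0.641, 0.108, -0.76], [0.069, -0.994, -0.083], [-0.764, 0.001, -0.645]]
wrist_force: [1.3, 1.0, 2.6]
width: 0.0521
```

Contact; release and retreat.

Call:
arm_command(targets=[0.34, 0, 0, 0, 0, 0, 0, 0.34, 0, 0, 0, 0, 0, 0, 0.34, 0, 0, 0, 0, 0, 0, 0.32, 0, 0, -0.01, 0, 0, 0, 0.32, 0, 0, -0.03, 0, 0, 0, 0.32, 0, 0, -0.04, 0, 0, 0, 0.3, -0.02, 0, -0.04, 0, 0, 0, 0.3, -0.04, 0, -0.04, 0, 0, 0])

```text
time_s: 55.58
eef_pos: [0.6899, 0.2085, 0.2751]
tcp_rot: [[0.638, 0.107, -0.762], [0.067, -0.994, -0.083], [-0.767, 0.002, -0.642]]
wrist_force: [0.4, -0.6, 0.6]
width: 0.0615
```

Call:
arm_command(targets=[0, 0, 0, 0, 0, 0.174, 0, 0, 0, 0, 0, 0, 0.174, 0, 0, 0, 0, 0, 0, 0.174, 0, 0, 0, 0, 0, 0, 0.174, 0, 0, 0, 0, 0, 0, 0.174, 0, 0, 0, 0, 0, 0, 0, 0])

```text
time_s: 56.32
eef_pos: [0.6859, 0.2084, 0.2771]
tcp_rot: [[0.994, 0.108, -0.003], [0.108, -0.994, -0.002], [-0.003, 0.001, -1.0]]
wrist_force: [-0.9, -0.5, -0.8]
width: 0.0883
```

```bash
python3 - <<'E'
from h import *
s=sense(); print(s['eef_pos'],s['joint_positions'].round(1))
c=cam('wrist'); save(c,'w23.png')
go(np.array([0.54,-0.28,0.35]),rot(6.2))
E
```

```text
[0.68592208 0.20844762 0.27707185] [14.9 18.7 83.3 -0.1 78.2 98.7]
t 56.38 shift now-axes [-0.2     0.4699 -0.0714] end-axes [-0.1999  0.4698 -0.0726] rot [ 0.0013  0.0028 -0.0001] rows>= 8.3
```

View pics/w23.png

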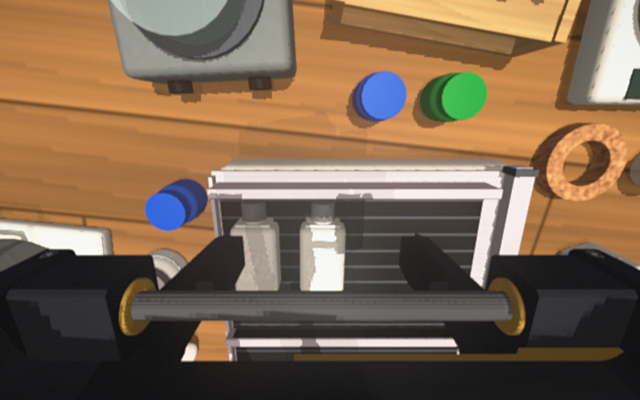

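Second bottle lies well at (322,250). Next the far ones (B1 first).

Call:
arm_command(targets=[0, -0.0222, 0.0522, -0.008, 0, 0, 0, 0, -0.0222, 0.0522, -0.008, 0, 0, 0, 0, -0.0222, 0.0522, -0.008, 0, 0, 0, 0, -0.0222, 0.0522, -0.008, 0, 0, 0, 0, -0.0222, 0.0522, -0.008, 0, 0, 0, 0, -0.0222, 0.0522, -0.008, 0, 0, 0, 0, -0.0222, 0.0522, -0.008, 0, 0, 0, 0, -0.0222, 0.0522, -0.008, 0, 0, 0])

```text
time_s: 57.38
eef_pos: [0.5591, -0.2284, 0.3422]
tcp_rot: [[0.994, 0.107, -0.002], [0.107, -0.994, -0.0], [-0.002, 0.0, -1.0]]
wrist_force: [0.4, -0.1, -0.3]
width: 0.0881
```

Call:
arm_command(targets=[0, -0.0222, 0.0522, -0.008, 0, 0, 0, 0, 0, 0, 0, 0, 0, 0, 0, 0, 0, 0, 0, 0, 0, 0, 0, 0, 0, 0, 0, 0])

```text
time_s: 57.88
eef_pos: [0.5423, -0.2789, 0.3487]
tcp_rot: [[0.994, 0.109, -0.002], [0.109, -0.994, -0.0], [-0.002, 0.0, -1.0]]
wrist_force: [0.6, -1.1, 0.1]
width: 0.0883
```

```bash
python3 - <<'E'
from h import *
s=sense(); print(s['eef_pos'],s['joint_positions'].round(1))
c=cam('wrist'); save(c,'w24.png')
a=cv2.imread('pics/w24.png')
cv2.imwrite('pics/w24b.png',cv2.resize(a[60:240,220:445],None,fx=3.3,fy=3.3,interpolation=cv2.INTER_CUBIC))
E
```

```text
[ 0.54227204 -0.27888546  0.34865271] [-29.5   5.4  91.8  -0.1  82.8  54.2]
```

View pics/w24b.png

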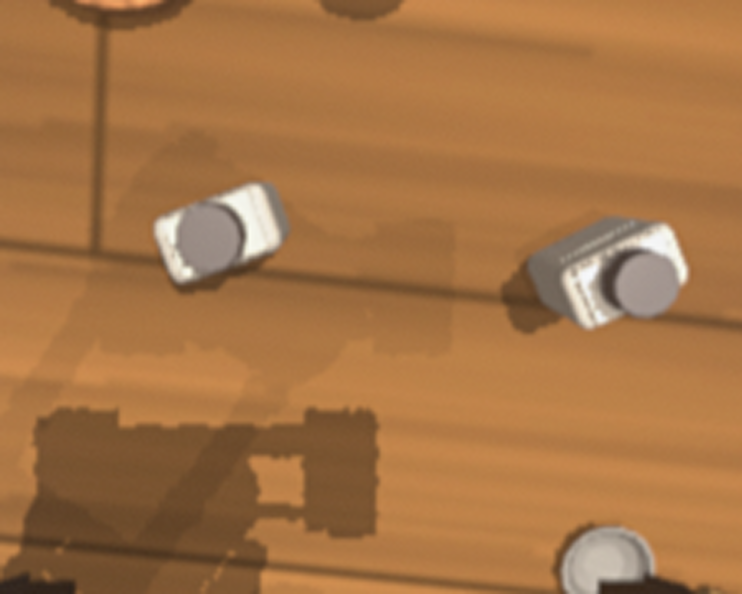

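```bash
python3 - <<'E'
from h import *
c=cam('wrist')
f=lambda p:(220+p[0]/3.3,60+p[1]/3.3)
B={'B1':((210,238),[(155,228),(263,182),(285,238),(180,288)]),
'B3':((645,283),[(563,270),(668,223),(688,275),(588,330)])}
for n,(cap,cs) in B.items():
    C=onz(c,f(cap),.112); P=[onz(c,f(p),.084) for p in cs]
    e=[P[1]-P[0],P[2]-P[3]]
    print(n,'cap',C.round(4),'mid',np.mean(P,axis=0).round(4),'wang',[round(np.degrees(np.arctan2(x[1],x[0])),1) for x in e])
R,p,pre=pick(0.5855,-0.2245,28.5); go(pre,R);go(p,R)
E
```

```text
B1 cap [ 0.5863 -0.2242  0.112 ] mid [ 0.5861 -0.2252  0.084 ] wang [np.float64(-61.6), np.float64(-58.9)]
B3 cap [ 0.5879 -0.3993  0.112 ] mid [ 0.5884 -0.4001  0.084 ] wang [np.float64(-59.2), np.float64(-53.7)]
t 57.98 shift now-axes [ 0.0101 -0.0329  0.1929] end-axes [-0.062  -0.0267  0.184 ] rot [ 0.0848  0.4323 -0.3816] rows>= 3.1
t 57.98 shift now-axes [ 0.0533 -0.0506  0.2925] end-axes [-0.062  -0.0267  0.294 ] rot [ 0.0848  0.4323 -0.3816] rows>= 4.8
```

Call:
arm_command(targets=[0, 0, 0, 0, 0.0212, 0.1081, -0.0954, 0, 0, 0, 0, 0.0212, 0.1081, -0.0954, 0, 0, 0, 0, 0.0212, 0.1081, -0.0954, 0, 0, 0, 0, 0.0212, 0.1081, -0.0954, 0, -0.0155, -0.0067, 0.046, 0, 0, 0, 0, -0.0155, -0.0067, 0.046, 0, 0, 0, 0, -0.0155, -0.0067, 0.046, 0, 0, 0, 0, -0.0155, -0.0067, 0.046, 0, 0, 0])

```text
time_s: 58.98
eef_pos: [0.5479, -0.2446, 0.1549]
tcp_rot: [[0.796, 0.477, 0.373], [0.433, -0.879, 0.201], [0.423, 0.002, -0.906]]
wrist_force: [0.3, -0.6, 0.3]
width: 0.0882
```

Call:
arm_command(targets=[0, 0, 0, 0, 0, 0, 0, 0, 0, 0, 0, 0, 0, 0, 0, 0, 0, 0, 0, 0, 0])

```text
time_s: 59.35
eef_pos: [0.5495, -0.2474, 0.1593]
tcp_rot: [[0.795, 0.475, 0.376], [0.433, -0.88, 0.197], [0.425, 0.006, -0.905]]
wrist_force: [0.4, -0.2, 0.7]
width: 0.088
```

```bash
python3 - <<'E'
from h import *
s=sense(); print(s['eef_pos'],s['joint_positions'].round(1))
c=cam('wrist'); save(c,'w25.png')
R,p,pre=pick(0.586,-0.2245,29)
go(p,R)
E
```

```text
[ 0.54947615 -0.24735902  0.15928256] [-39.5   4.7 116.5  29.6  52.4   5. ]
t 59.4 shift now-axes [-0.001  -0.0032  0.1133] end-axes [-0.0008 -0.0022  0.1133] rot [ 0.0096 -0.0024 -0.0074] rows>= 1.8
```

View pics/w25.png

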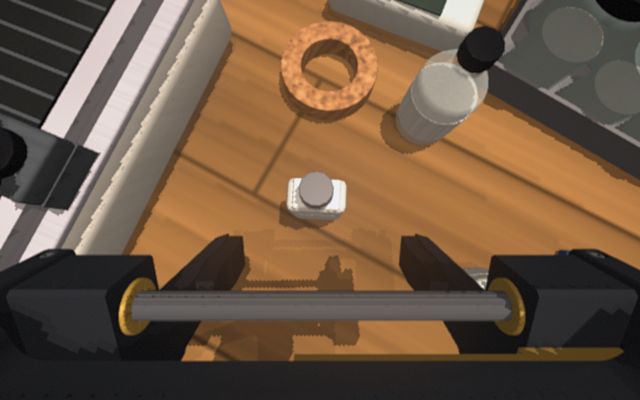

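Centred. Descend and grip.

Call:
arm_command(targets=[0, 0, -0.002, 0.0375, 0, 0, 0, 0, 0, -0.001, 0.0375, 0, 0, 0, 0, 0, 0, 0.0375, 0, 0, 0, 0, 0, 0, 0, 0, 0, 0, 1, 0, 0, 0, 0, 0, 0, 1, 0, 0, 0, 0, 0, 0, 1, 0, 0, 0, 0, 0, 0, 1, 0, 0, 0, 0, 0, 0])

```text
time_s: 60.4
eef_pos: [0.5885, -0.2214, 0.0551]
tcp_rot: [[0.797, 0.475, 0.374], [0.431, -0.88, 0.199], [0.424, 0.003, -0.906]]
wrist_force: [-1.1, 0.1, 3.2]
width: 0.0523
```

Call:
arm_command(targets=[1, 0, 0, 0, 0, 0, 0, 1, 0, 0, 0, 0, 0, 0, 1, 0, 0, 0, 0, 0, 0])

```text
time_s: 60.78
eef_pos: [0.5887, -0.2213, 0.0551]
tcp_rot: [[0.796, 0.475, 0.374], [0.431, -0.88, 0.2], [0.424, 0.002, -0.906]]
wrist_force: [-2.1, -1.6, 6.2]
width: 0.052
```

Call:
arm_command(targets=[1, 0.023, 0, -0.05, 0, 0, 0, 1, 0.023, 0, -0.05, 0, 0, 0, 1, 0.023, 0, -0.05, 0, 0, 0, 1, 0.023, 0, -0.05, 0, 0, 0, 1, 0, 0, 0, 0, 0, 0, 1, 0, 0, 0, 0, 0, 0])

```text
time_s: 61.52
eef_pos: [0.586, -0.2208, 0.2727]
tcp_rot: [[0.798, 0.476, 0.371], [0.431, -0.88, 0.201], [0.422, -0.001, -0.907]]
wrist_force: [0.2, 0.2, -2.9]
width: 0.0516
```

```bash
python3 - <<'E'
from h import *
s=sense(); print(s['eef_pos'],s['joint_positions'].round(1),s['wrist_force'],s['width'])
c=cam('wrist'); save(c,'w26.png')
R=rot(6.2,50,186.2)
go(sh(.057,-.044,.25),R)
E
```

```text
[ 0.58601902 -0.22077043  0.27267617] [-34.8   0.8 107.9  25.2  62.   16.6] [ 0.16623945  0.15566305 -2.92357234] 0.05162465947283943
t 61.58 shift now-axes [ 0.1613 -0.2869  0.0991] end-axes [ 0.0585 -0.3367 -0.0365] rot [ 0.0879 -1.289   0.407 ] rows>= 7.3
```

View pics/w26.png

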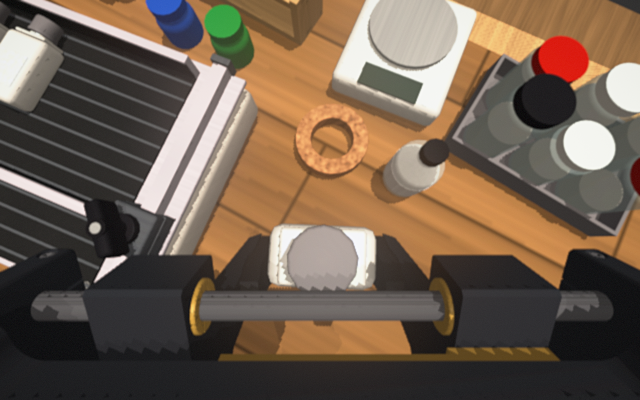

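Call:
arm_command(targets=[1, 0, 0, 0, 0.011, -0.1611, 0.0509, 1, 0, 0, 0, 0.011, -0.1611, 0.0509, 1, 0, 0, 0, 0.011, -0.1611, 0.0509, 1, 0, 0, 0, 0.011, -0.1611, 0.0509, 1, 0, 0, 0, 0.011, -0.1611, 0.0509, 1, 0, 0, 0, 0.011, -0.1611, 0.0509, 1, 0, 0, 0, 0.011, -0.1611, 0.0509, 1, 0, 0, 0, 0.011, -0.1611, 0.0509])

```text
time_s: 62.58
eef_pos: [0.5869, -0.2206, 0.2713]
tcp_rot: [[0.636, 0.107, -0.764], [0.067, -0.994, -0.083], [-0.769, 0.002, -0.64]]
wrist_force: [0.4, -0.1, -1.7]
width: 0.0526
```

Call:
arm_command(targets=[1, 0, 0, 0, 0, 0, 0, 1, 0, 0, 0, 0, 0, 0])

```text
time_s: 62.82
eef_pos: [0.5866, -0.2212, 0.2728]
tcp_rot: [[0.642, 0.108, -0.759], [0.069, -0.994, -0.083], [-0.763, 0.001, -0.646]]
wrist_force: [-0.3, -0.6, -0.9]
width: 0.0524
```

```bash
python3 - <<'E'
from h import *
s=sense(); print(s['eef_pos'],s['joint_positions'].round(1),s['wrist_force'],s['width'])
R=rot(6.2,50,186.2)
go(sh(.057,-.044,.25),R)
E
```

```text
[ 0.58655408 -0.22119988  0.27276069] [-14.5  39.   67.  -18.3 120.6  66.7] [-0.34998824 -0.61185    -0.90595574] 0.05237720028464168
t 62.83 shift now-axes [ 0.059  -0.3376 -0.0348] end-axes [ 0.059  -0.3376 -0.0349] rot [ 0.0003 -0.004  -0.0005] rows>= 5.5
```

Call:
arm_command(targets=[1, 0.0098, -0.0563, -0.0058, 0, 0, 0, 1, 0.0098, -0.0563, -0.0058, 0, 0, 0, 1, 0.0098, -0.0563, -0.0058, 0, 0, 0, 1, 0.0098, -0.0563, -0.0058, 0, 0, 0, 1, 0.0098, -0.0563, -0.0058, 0, 0, 0, 1, 0.0098, -0.0563, -0.0058, 0, 0, 0, 1, 0, 0, 0, 0, 0, 0, 1, 0, 0, 0, 0, 0, 0])

```text
time_s: 63.82
eef_pos: [0.6149, 0.121, 0.2534]
tcp_rot: [[0.646, 0.108, -0.756], [0.068, -0.994, -0.083], [-0.76, 0.003, -0.65]]
wrist_force: [0.1, -0.4, -0.8]
width: 0.0523
```

```bash
python3 - <<'E'
from h import *
s=sense(); print(s['eef_pos'],s['joint_positions'].round(1),s['wrist_force'],s['width'],tosh(s['eef_pos']))
R=rot(6.2,50,186.2)
go(sh(.057,-.044,.133),R)
E
```

```text
[0.61485549 0.12102287 0.25338345] [  8.1  41.8  64.4   1.6 123.3  92.3] [ 0.13345836 -0.44981074 -0.83927809] 0.05229121986060007 [ 0.05739219 -0.04443535]
t 63.83 shift now-axes [ 0.0913 -0.0007  0.0785] end-axes [ 0.092  -0.0004  0.0777] rot [ 0.0014 -0.0089 -0.0022] rows>= 1.9
```

Call:
arm_command(targets=[1, 0.0228, 0, 0.0195, 0, -0.005, 0, 1, 0.0228, 0, 0.0195, 0, 0, 0, 1, 0.0228, 0, 0.0195, 0, 0, 0, 1, 0.0228, 0, 0.0195, 0, 0, 0, 1, 0, 0, 0, 0, 0, 0, 1, 0, 0, 0, 0, 0, 0])

```text
time_s: 64.58
eef_pos: [0.6144, 0.12, 0.1328]
tcp_rot: [[0.64, 0.106, -0.761], [0.066, -0.994, -0.082], [-0.765, 0.002, -0.644]]
wrist_force: [-1.0, 0.1, -0.7]
width: 0.0519
```

Call:
arm_command(targets=[1, 0.0015, 0, 0.0013, 0, 0, 0, 1, 0.0015, 0, 0.0013, 0, 0, 0, 1, 0, 0, 0, 0, 0, 0])

```text
time_s: 64.95
eef_pos: [0.614, 0.1212, 0.128]
tcp_rot: [[0.639, 0.108, -0.762], [0.067, -0.994, -0.084], [-0.766, 0.002, -0.643]]
wrist_force: [0.8, -0.0, 0.7]
width: 0.0516
```

Call:
arm_command(targets=[1, 0.001, 0, 0.0008, 0, 0, 0, 0.34, 0, 0, 0, 0, 0, 0, 0.34, 0, 0, 0, 0, 0, 0, 0.34, 0, 0, 0, 0, 0, 0, 0.34, 0, 0, -0.01, 0, 0, 0, 0.32, 0, 0, -0.03, 0, 0, 0, 0.32, 0, 0, -0.04, 0, 0, 0, 0.3, -0.02, 0, -0.04, 0, 0, 0])

```text
time_s: 65.95
eef_pos: [0.693, 0.1298, 0.2173]
tcp_rot: [[0.636, 0.107, -0.764], [0.067, -0.994, -0.084], [-0.768, 0.002, -0.64]]
wrist_force: [0.2, 0.6, -0.7]
width: 0.0617
```

Call:
arm_command(targets=[0, -0.04, 0, -0.04, 0, 0, 0, 0, 0, 0, 0, 0, 0.174, 0, 0, 0, 0, 0, 0, 0.174, 0, 0, 0, 0, 0, 0, 0.174, 0, 0, 0, 0, 0, 0, 0.174, 0, 0, 0, 0, 0, 0, 0.174, 0, 0, 0, 0, 0, 0, 0, 0, 0, 0, 0, 0, 0, 0, 0])

```text
time_s: 66.95
eef_pos: [0.6982, 0.1306, 0.2755]
tcp_rot: [[0.994, 0.107, -0.004], [0.107, -0.994, -0.003], [-0.005, 0.002, -1.0]]
wrist_force: [-0.4, 0.1, -0.5]
width: 0.0884
```

```bash
python3 - <<'E'
from h import *
s=sense(); print(s['eef_pos'],s['joint_positions'].round(1))
c=cam('wrist'); save(c,'w27.png')
go(np.array([0.54,-0.36,0.35]),rot(6.2))
E
```

```text
[0.69823751 0.13056405 0.27549121] [ 8.6 18.1 84.3 -0.1 77.9 92.5]
t 67.0 shift now-axes [-0.211   0.4709 -0.0729] end-axes [-0.211   0.4706 -0.0749] rot [ 0.0023  0.0043 -0.0008] rows>= 8.3
```

View pics/w27.png

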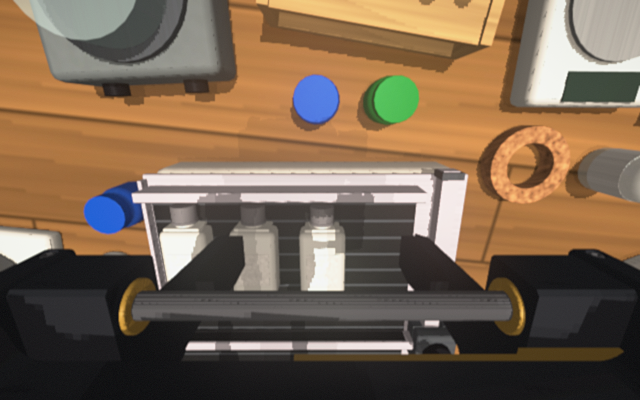

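Three lie side by side. Now the fourth.

Call:
arm_command(targets=[0, -0.0234, 0.0523, -0.0082, 0, 0, 0, 0, -0.0234, 0.0523, -0.0082, 0, 0, 0, 0, -0.0234, 0.0523, -0.0082, 0, 0, 0, 0, -0.0234, 0.0523, -0.0082, 0, 0, 0, 0, -0.0234, 0.0523, -0.0082, 0, 0, 0, 0, -0.0234, 0.0523, -0.0082, 0, 0, 0, 0, -0.0234, 0.0523, -0.0082, 0, 0, 0, 0, -0.0234, 0.0523, -0.0082, 0, 0, 0])

```text
time_s: 68.0
eef_pos: [0.5576, -0.3084, 0.3421]
tcp_rot: [[0.994, 0.107, -0.004], [0.107, -0.994, -0.002], [-0.004, 0.002, -1.0]]
wrist_force: [0.6, 0.4, -0.1]
width: 0.0883
```

Call:
arm_command(targets=[0, -0.0234, 0.0523, -0.0082, 0, 0, 0, 0, 0, 0, 0, 0, 0, 0, 0, 0, 0, 0, 0, 0, 0, 0, 0, 0, 0, 0, 0, 0])

```text
time_s: 68.5
eef_pos: [0.5398, -0.359, 0.3496]
tcp_rot: [[0.994, 0.109, -0.004], [0.109, -0.994, -0.002], [-0.004, 0.001, -1.0]]
wrist_force: [0.2, 0.7, -0.0]
width: 0.0877
```

```bash
python3 - <<'E'
from h import *
s=sense(); print(s['eef_pos'],s['joint_positions'].round(1))
c=cam('wrist'); save(c,'w28.png')
a=cv2.imread('pics/w28.png')
cv2.imwrite('pics/w28b.png',cv2.resize(a[100:240,280:420],None,fx=4.2,fy=4.2,interpolation=cv2.INTER_CUBIC))
E
```

```text
[ 0.53984407 -0.35902884  0.3495614 ] [-35.7   9.7  86.9  -0.2  83.5  48.1]
```

View pics/w28b.png

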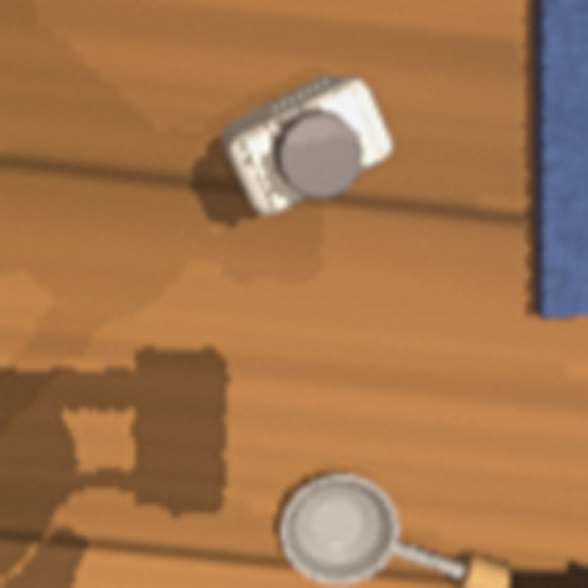

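```bash
python3 - <<'E'
from h import *
c=cam('wrist')
f=lambda p:(280+p[0]/4.2,100+p[1]/4.2)
cap,cs=((318,154),[(228,143),(365,78),(392,150),(265,217)])
C=onz(c,f(cap),.112); P=[onz(c,f(p),.084) for p in cs]
e=[P[1]-P[0],P[2]-P[3]]
print('cap',C.round(4),'mid',np.mean(P,axis=0).round(4),'wang',[round(np.degrees(np.arctan2(x[1],x[0])),1) for x in e])
R,p,pre=pick(0.588,-0.3993,33); go(pre,R);go(p,R)
E
```

```text
cap [ 0.5878 -0.3994  0.112 ] mid [ 0.5878 -0.4007  0.084 ] wang [np.float64(-58.7), np.float64(-55.7)]
t 68.6 shift now-axes [0.0066 0.0645 0.1942] end-axes [-0.1038  0.0604  0.1658] rot [ 0.1023  0.4329 -0.4589] rows>= 3.4
t 68.6 shift now-axes [0.0485 0.0434 0.2937] end-axes [-0.1038  0.0604  0.2758] rot [ 0.1023  0.4329 -0.4589] rows>= 4.8
```

Call:
arm_command(targets=[0, 0, 0, 0, 0.0256, 0.1082, -0.1147, 0, 0, 0, 0, 0.0256, 0.1082, -0.1147, 0, 0, 0, 0, 0.0256, 0.1082, -0.1147, 0, 0, 0, 0, 0.0256, 0.1082, -0.1147, 0, -0.026, 0.0151, 0.0414, 0, 0, 0, 0, -0.026, 0.0151, 0.0414, 0, 0, 0, 0, -0.026, 0.0151, 0.0414, 0, 0, 0, 0, -0.026, 0.0151, 0.0414, 0, 0, 0])

```text
time_s: 69.6
eef_pos: [0.552, -0.4233, 0.155]
tcp_rot: [[0.76, 0.544, 0.355], [0.494, -0.839, 0.229], [0.423, 0.001, -0.906]]
wrist_force: [0.2, -0.6, -0.5]
width: 0.088
```

Call:
arm_command(targets=[0, 0, 0, 0, 0, 0, 0, 0, 0, 0, 0, 0, 0, 0, 0, 0, 0, 0, 0, 0, 0])

```text
time_s: 69.97
eef_pos: [0.5527, -0.4245, 0.1596]
tcp_rot: [[0.759, 0.544, 0.358], [0.494, -0.839, 0.226], [0.423, 0.006, -0.906]]
wrist_force: [-0.4, -0.3, 0.4]
width: 0.088
```

```bash
python3 - <<'E'
from h import *
s=sense(); print(s['eef_pos'],s['joint_positions'].round(1))
c=cam('wrist'); save(c,'w29.png')
R,p,pre=pick(0.588,-0.3995,33)
go(p,R)
E
```

```text
[ 0.55271398 -0.42446714  0.15963432] [-51.5  18.5  99.8  28.5  62.   -8.1]
t 70.03 shift now-axes [-0.0009 -0.0023  0.1138] end-axes [-0.0009 -0.0016  0.1138] rot [ 0.0056 -0.0008  0.0012] rows>= 1.8
```

View pics/w29.png

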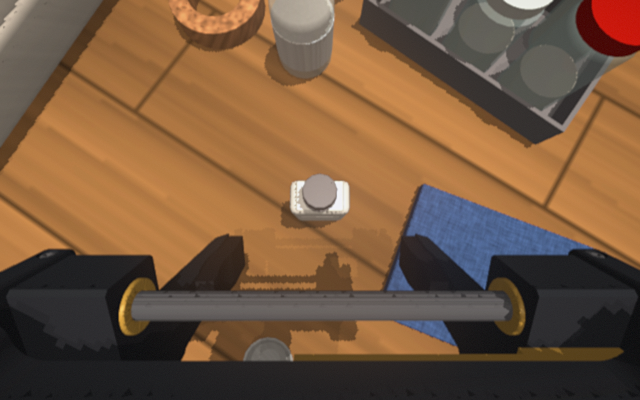

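Call:
arm_command(targets=[0, 0, -0.002, 0.0375, 0, 0, 0, 0, 0, 0, 0.0375, 0, 0, 0, 0, 0, 0, 0.0375, 0, 0, 0, 0, 0, 0, 0, 0, 0, 0, 1, 0, 0, 0, 0, 0, 0, 1, 0, 0, 0, 0, 0, 0, 1, 0, 0, 0, 0, 0, 0, 1, 0, 0, 0, 0, 0, 0])

```text
time_s: 71.03
eef_pos: [0.5904, -0.3974, 0.0552]
tcp_rot: [[0.761, 0.542, 0.357], [0.492, -0.84, 0.227], [0.423, 0.003, -0.906]]
wrist_force: [-0.7, -1.1, 3.0]
width: 0.0514
```

Call:
arm_command(targets=[1, 0, 0, 0, 0, 0, 0, 1, 0, 0, 0, 0, 0, 0, 1, 0, 0, 0, 0, 0, 0])

```text
time_s: 71.4
eef_pos: [0.5906, -0.3973, 0.0552]
tcp_rot: [[0.761, 0.543, 0.356], [0.493, -0.84, 0.228], [0.423, 0.002, -0.906]]
wrist_force: [-2.1, -1.1, 5.5]
width: 0.0521
```

Call:
arm_command(targets=[1, 0.023, 0, -0.05, 0, 0, 0, 1, 0.023, 0, -0.05, 0, 0, 0, 1, 0.023, 0, -0.05, 0, 0, 0, 1, 0.023, 0, -0.05, 0, 0, 0, 1, 0, 0, 0, 0, 0, 0, 1, 0, 0, 0, 0, 0, 0])

```text
time_s: 72.15
eef_pos: [0.5883, -0.3964, 0.2725]
tcp_rot: [[0.762, 0.543, 0.353], [0.492, -0.839, 0.23], [0.422, -0.001, -0.907]]
wrist_force: [-0.3, -0.2, -2.7]
width: 0.0516
```

```bash
python3 - <<'E'
from h import *
s=sense(); print(s['eef_pos'],s['joint_positions'].round(1),s['wrist_force'],s['width'])
c=cam('wrist'); save(c,'w30.png')
R=rot(6.2,50,186.2)
go(sh(.057,-.122,.25),R)
E
```

```text
[ 0.58834848 -0.39636523  0.27245059] [-47.5  14.2  92.9  26.2  70.7   1.3] [-0.29156691 -0.15477736 -2.65023737] 0.0515988194114142
t 72.2 shift now-axes [ 0.2338 -0.3502  0.1333] end-axes [ 0.0689 -0.4335 -0.0494] rot [ 0.1047 -1.2815  0.4894] rows>= 7.4
```

View pics/w30.png

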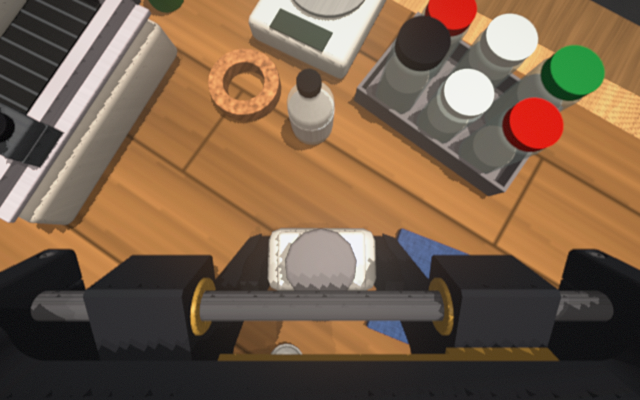

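Call:
arm_command(targets=[1, 0, 0, 0, 0.0131, -0.1602, 0.0612, 1, 0, 0, 0, 0.0131, -0.1602, 0.0612, 1, 0, 0, 0, 0.0131, -0.1602, 0.0612, 1, 0, 0, 0, 0.0131, -0.1602, 0.0612, 1, 0, 0, 0, 0.0131, -0.1602, 0.0612, 1, 0, 0, 0, 0.0131, -0.1602, 0.0612, 1, 0, 0, 0, 0.0131, -0.1602, 0.0612, 1, 0, 0, 0, 0.0131, -0.1602, 0.0612])

```text
time_s: 73.2
eef_pos: [0.5891, -0.3961, 0.2712]
tcp_rot: [[0.635, 0.107, -0.765], [0.067, -0.994, -0.084], [-0.769, 0.002, -0.639]]
wrist_force: [-0.2, -1.2, -1.8]
width: 0.0518
```

Call:
arm_command(targets=[1, 0, 0, 0, 0, 0, 0, 1, 0, 0, 0, 0, 0, 0])

```text
time_s: 73.45
eef_pos: [0.5887, -0.397, 0.2726]
tcp_rot: [[0.642, 0.108, -0.759], [0.069, -0.994, -0.083], [-0.764, 0.001, -0.645]]
wrist_force: [0.2, -0.6, -0.6]
width: 0.0519
```

```bash
python3 - <<'E'
from h import *
s=sense(); print(s['eef_pos'],s['joint_positions'].round(1),s['wrist_force'],s['width'])
R=rot(6.2,50,186.2)
go(sh(.057,-.122,.25),R)
E
```

```text
[ 0.58871101 -0.39696953  0.27256302] [-25.1  46.1  55.4 -27.5 120.7  53.8] [ 0.15270023 -0.57499336 -0.5513878 ] 0.05194076143242861
t 73.45 shift now-axes [ 0.0695 -0.4346 -0.0481] end-axes [ 0.0697 -0.4346 -0.048 ] rot [ 0.0008 -0.0032 -0.0007] rows>= 7.1
```

Call:
arm_command(targets=[1, 0.0087, -0.0543, -0.006, 0, 0, 0, 1, 0.0087, -0.0543, -0.006, 0, 0, 0, 1, 0.0087, -0.0543, -0.006, 0, 0, 0, 1, 0.0087, -0.0543, -0.006, 0, 0, 0, 1, 0.0087, -0.0543, -0.006, 0, 0, 0, 1, 0.0087, -0.0543, -0.006, 0, 0, 0, 1, 0.0087, -0.0543, -0.006, 0, 0, 0, 1, 0.0087, -0.0543, -0.006, 0, 0, 0])

```text
time_s: 74.45
eef_pos: [0.6236, 0.0445, 0.2542]
tcp_rot: [[0.648, 0.106, -0.754], [0.067, -0.994, -0.082], [-0.759, 0.003, -0.651]]
wrist_force: [1.4, 0.3, -0.7]
width: 0.0521
```

Call:
arm_command(targets=[1, 0, 0, 0, 0, 0, 0, 1, 0, 0, 0, 0, 0, 0])

```text
time_s: 74.7
eef_pos: [0.6236, 0.0429, 0.2532]
tcp_rot: [[0.646, 0.107, -0.756], [0.067, -0.994, -0.084], [-0.761, 0.004, -0.649]]
wrist_force: [0.6, 0.4, -1.9]
width: 0.0515
```

```bash
python3 - <<'E'
from h import *
s=sense(); print(s['eef_pos'],s['joint_positions'].round(1),s['wrist_force'],s['width'],tosh(s['eef_pos']))
R=rot(6.2,50,186.2)
go(sh(.057,-.122,.133),R)
c=cam('wrist'); save(c,'w31.png')
E
```

```text
[0.62363073 0.04289118 0.25319699] [  3.   41.7  64.6  -3.  123.1  86.5] [ 0.62179333  0.41049635 -1.89304129] 0.05154587408841457 [ 0.05767793 -0.12305777]
t 74.7 shift now-axes [ 0.091  -0.0015  0.0786] end-axes [ 0.0916 -0.0011  0.0778] rot [ 0.002  -0.0086 -0.0034] rows>= 1.9
```

View pics/w31.png

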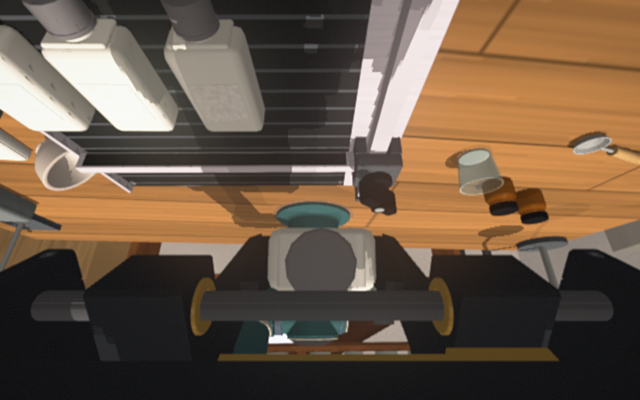

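Call:
arm_command(targets=[1, 0.0228, -0.001, 0.0195, 0, -0.005, 0, 1, 0.0228, 0, 0.0195, 0, 0, 0, 1, 0.0228, 0, 0.0195, 0, 0, 0, 1, 0.0228, 0, 0.0195, 0, 0, 0, 1, 0, 0, 0, 0, 0, 0, 1, 0, 0, 0, 0, 0, 0])

```text
time_s: 75.5
eef_pos: [0.6228, 0.0429, 0.1321]
tcp_rot: [[0.639, 0.106, -0.762], [0.065, -0.994, -0.083], [-0.766, 0.004, -0.643]]
wrist_force: [-0.1, 0.4, -0.5]
width: 0.0518
```

Call:
arm_command(targets=[1, 0.0015, 0, 0.0013, 0, 0, 0, 1, 0.0015, 0, 0.0013, 0, 0, 0, 1, 0, 0, 0, 0, 0, 0])

```text
time_s: 75.88
eef_pos: [0.6224, 0.0441, 0.1271]
tcp_rot: [[0.638, 0.108, -0.762], [0.066, -0.994, -0.085], [-0.767, 0.003, -0.642]]
wrist_force: [0.6, 0.3, -0.5]
width: 0.0518
```

Call:
arm_command(targets=[1, 0.001, 0, 0.0008, 0, 0, 0, 1, 0, 0, 0, 0, 0, 0])

```text
time_s: 76.12
eef_pos: [0.6226, 0.0441, 0.1265]
tcp_rot: [[0.638, 0.108, -0.762], [0.066, -0.994, -0.085], [-0.767, 0.004, -0.642]]
wrist_force: [2.6, 0.3, 3.2]
width: 0.0513
```

Call:
arm_command(targets=[0.34, 0, 0, 0, 0, 0, 0, 0.34, 0, 0, 0, 0, 0, 0, 0.34, 0, 0, 0, 0, 0, 0, 0.34, 0, 0, -0.01, 0, 0, 0, 0.32, 0, 0, -0.03, 0, 0, 0, 0.32, 0, 0, -0.04, 0, 0, 0, 0.3, -0.02, 0, -0.04, 0, 0, 0, 0, -0.04, 0, -0.04, 0, 0, 0])

```text
time_s: 77.12
eef_pos: [0.7064, 0.0537, 0.273]
tcp_rot: [[0.635, 0.107, -0.765], [0.066, -0.994, -0.085], [-0.769, 0.003, -0.639]]
wrist_force: [0.7, 0.1, 0.6]
width: 0.0698
```

Call:
arm_command(targets=[0, 0, 0, 0, 0, 0.174, 0, 0, 0, 0, 0, 0, 0.174, 0, 0, 0, 0, 0, 0, 0.174, 0, 0, 0, 0, 0, 0, 0.174, 0, 0, 0, 0, 0, 0, 0.174, 0, 0, 0, 0, 0, 0, 0, 0])

```text
time_s: 77.88
eef_pos: [0.7026, 0.0533, 0.2749]
tcp_rot: [[0.994, 0.107, -0.006], [0.107, -0.994, -0.004], [-0.007, 0.003, -1.0]]
wrist_force: [0.6, 0.1, -0.0]
width: 0.0882
```

```bash
python3 - <<'E'
from h import *
s=sense(); print(s['eef_pos'],s['joint_positions'].round(1))
c=cam('wrist'); save(c,'w32.png')
go(sh(0.0,-.06,0.40),rot(6.2))
E
```

```text
[0.70260846 0.05334898 0.27488251] [ 2.4 17.5 85.1 -0.2 77.8 86.3]
t 77.92 shift now-axes [-0.1402 -0.0608 -0.1241] end-axes [-0.1394 -0.0613 -0.1248] rot [ 0.0034  0.0064 -0.0008] rows>= 3.2
```

View pics/w32.png

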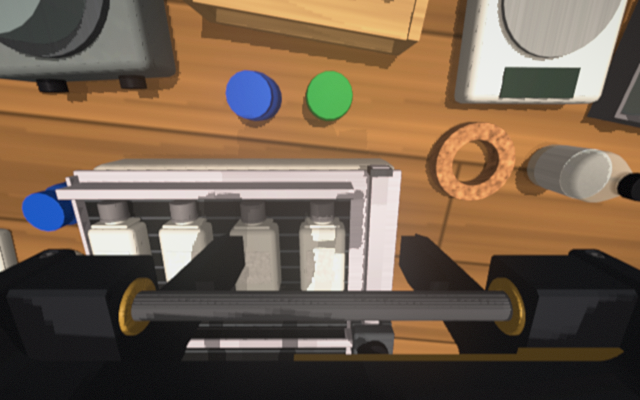

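```bash
python3 - <<'E'
from h import *
go([0.506,-0.032,0.30],rot(6.2));go([0.506,-0.032,0.30],rot(50))
E
```

```text
t 77.92 shift now-axes [-0.2068  0.0637 -0.0233] end-axes [-0.2067  0.0635 -0.0248] rot [ 0.0034  0.0064 -0.0008] rows>= 3.5
t 77.92 shift now-axes [-0.2068  0.0637 -0.0233] end-axes [-0.1932 -0.0973 -0.0248] rot [ 0.0008  0.0074 -0.7652] rows>= 4.1
```

Call:
arm_command(targets=[0, -0.0517, 0.0159, -0.006, 0, 0.006, 0, 0, -0.0517, 0.0159, -0.006, 0, 0, 0, 0, -0.0517, 0.0159, -0.006, 0, 0, 0, 0, -0.0517, 0.0159, -0.006, 0, 0, 0, 0, 0, 0, 0, 0, 0, -0.17, 0, 0, 0, 0, 0, 0, -0.17, 0, 0, 0, 0, 0, 0, -0.17, 0, 0, 0, 0, 0, 0, -0.17])

```text
time_s: 78.92
eef_pos: [0.5097, -0.0321, 0.2997]
tcp_rot: [[0.702, 0.713, 0.0], [0.713, -0.702, -0.003], [-0.002, 0.002, -1.0]]
wrist_force: [0.0, -0.3, -0.0]
width: 0.0875
```

Call:
arm_command(targets=[0, 0, 0, 0, 0, 0, -0.085, 0, 0, 0, 0, 0, 0, 0, 0, 0, 0, 0, 0, 0, 0])

```text
time_s: 79.3
eef_pos: [0.5086, -0.0319, 0.2987]
tcp_rot: [[0.644, 0.765, 0.001], [0.765, -0.644, -0.003], [-0.002, 0.003, -1.0]]
wrist_force: [-1.2, 0.1, 0.2]
width: 0.0883
```

```bash
python3 - <<'E'
from h import *
s=sense(); print(s['eef_pos'],s['joint_positions'].round(1))
c=cam('wrist'); save(c,'w33.png')
a=cv2.imread('pics/w33.png')
cv2.imwrite('pics/w33k.png',cv2.resize(a[150:230,285:365],None,fx=7.5,fy=7.5,interpolation=cv2.INTER_CUBIC))
c2=cam('scene'); save(c2,'s7.png'); c2=cam('top'); save(c2,'t7.png')
go([0.506,-0.032,0.159],rot(50))
E
```

```text
[ 0.50856713 -0.03188611  0.29870816] [ -6.3  -5.  107.3  -0.2  77.5  33.8]
t 79.45 shift now-axes [-0.001  -0.0015  0.1393] end-axes [-0.0012 -0.0011  0.1393] rot [ 0.0031  0.0016 -0.0007] rows>= 2.2
```

View pics/w33.png

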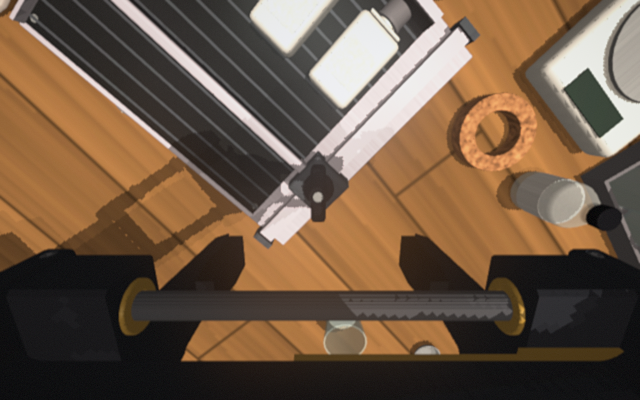

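View pics/w33k.png

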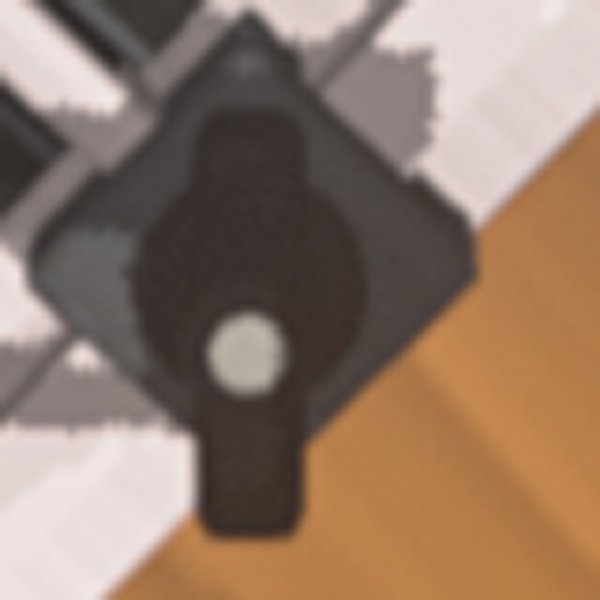

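View pics/s7.png

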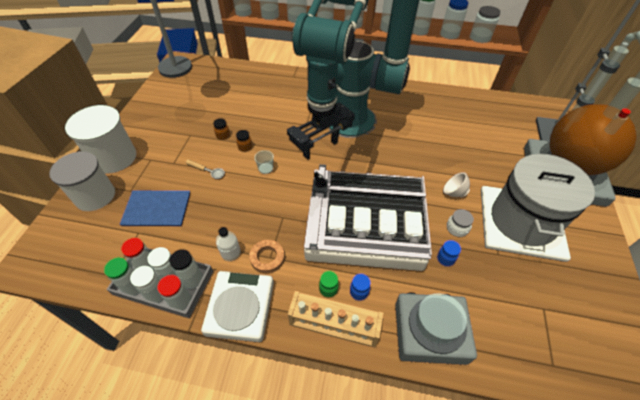

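Call:
arm_command(targets=[0, -0.001, -0.001, 0.046, 0.003, 0.001, 0, 0, 0, 0, 0.046, 0, 0, 0, 0, 0, 0, 0.046, 0, 0, 0, 0, 0, 0, 0, 0, 0, 0, 1, 0, 0, 0, 0, 0, 0, 1, 0, 0, 0, 0, 0, 0, 1, 0, 0, 0, 0, 0, 0, 1, 0, 0, 0, 0, 0, 0], squeeze=35)

```text
time_s: 80.45
eef_pos: [0.5065, -0.0322, 0.1613]
tcp_rot: [[0.643, 0.766, 0.002], [0.766, -0.643, -0.001], [0.001, 0.002, -1.0]]
wrist_force: [0.8, -1.1, 0.3]
width: 0.0503
```

Call:
arm_command(targets=[1, 0, 0, 0, 0, 0, 0, 1, 0, 0, 0, 0, 0, 0, 1, 0, 0, 0, 0, 0, 0, 1, 0, 0, 0, 0, 0, 0, 1, 0, 0, 0, 0, 0, 0, 1, 0, 0, 0, 0, 0, 0])

```text
time_s: 81.2
eef_pos: [0.5056, -0.0313, 0.1601]
tcp_rot: [[0.643, 0.766, -0.001], [0.766, -0.643, 0.001], [0.0, -0.001, -1.0]]
wrist_force: [-1.6, 5.0, 1.4]
width: 0.0147
```

```bash
python3 - <<'E'
from h import *
s=sense(); print(s['eef_pos'],s['wrist_force'],s['moment'],s['width'],tosh(s['eef_pos']))
a=np.radians(6.2); print((s['tcp_rot'].T@np.array([np.cos(a),np.sin(a),0])).round(4))
E
```

```text
[ 0.50556822 -0.03129041  0.16006859] [-1.60844699  4.95754756  1.44626049] [ 0.76858752  0.42497272 -0.13914735] 0.014675201960614908 [-0.06770559 -0.18405479]
[ 7.220e-01  6.919e-01 -5.000e-04]
```

Call:
arm_command(targets=[1, 0.0058, 0.0056, 0, 0, 0, 0, 1, 0.0058, 0.0056, 0, 0, 0, 0, 1, 0.0058, 0.0056, 0, 0, 0, 0, 1, 0.0058, 0.0056, 0, 0, 0, 0, 1, 0.0058, 0.0056, 0, 0, 0, 0, 1, 0.0058, 0.0056, 0, 0, 0, 0, 1, 0.0058, 0.0056, 0, 0, 0, 0, 1, 0, 0, 0, 0, 0, 0])

```text
time_s: 82.2
eef_pos: [0.5628, -0.0251, 0.1601]
tcp_rot: [[0.643, 0.766, 0.001], [0.766, -0.643, 0.001], [0.002, -0.0, -1.0]]
wrist_force: [0.3, 5.8, 0.6]
width: 0.0148
```

```bash
python3 - <<'E'
from h import *
s=sense(); print(s['eef_pos'],s['wrist_force'],s['moment'],s['width'],tosh(s['eef_pos']))
c2=cam('scene'); save(c2,'s8.png')
a=cv2.imread('pics/s8.png')[150:280,290:450];cv2.imwrite('pics/s8c.png',cv2.resize(a,None,fx=4.5,fy=4.5,interpolation=cv2.INTER_CUBIC))
E
```

```text
[ 0.56277624 -0.02507259  0.16008768] [0.32449812 5.8148335  0.63491229] [ 0.8098183  -0.02564961 -0.11896405] 0.014842435139009822 [-0.01016067 -0.18405177]
```

View pics/s8c.png

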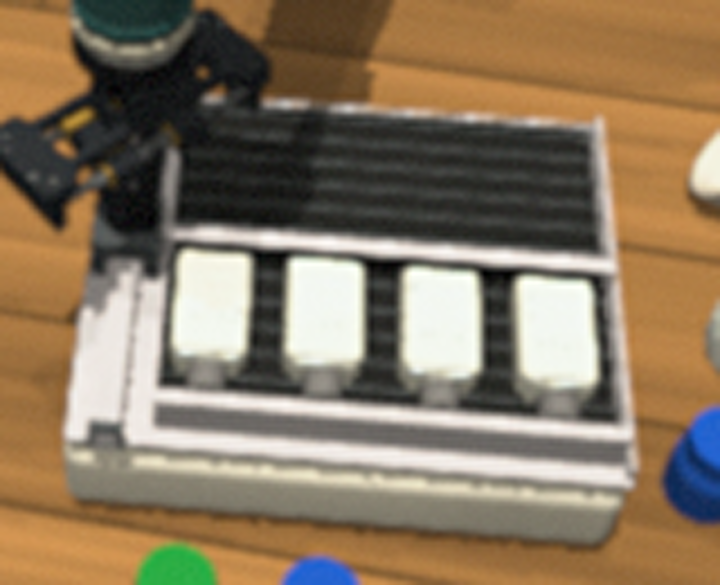

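Call:
arm_command(targets=[1, 0.0022, 0.0021, 0, 0, 0, 0, 1, 0.0022, 0.0021, 0, 0, 0, 0, 1, 0.0022, 0.0021, 0, 0, 0, 0, 1, 0.0022, 0.0021, 0, 0, 0, 0, 1, 0.0022, 0.0021, 0, 0, 0, 0, 1, 0, 0, 0, 0, 0, 0])

```text
time_s: 83.0
eef_pos: [0.5756, -0.0237, 0.1601]
tcp_rot: [[0.643, 0.766, -0.004], [0.766, -0.643, 0.001], [-0.002, -0.003, -1.0]]
wrist_force: [-4.5, 4.9, 3.9]
width: 0.0146
```

Call:
arm_command(targets=[1, 0.0011, 0.001, 0, 0, 0, 0, 1, 0.0011, 0.001, 0, 0, 0, 0, 1, 0, 0, 0, 0, 0, 0])

```text
time_s: 83.38
eef_pos: [0.5782, -0.0234, 0.16]
tcp_rot: [[0.643, 0.766, -0.004], [0.766, -0.643, 0.001], [-0.002, -0.004, -1.0]]
wrist_force: [-6.2, 4.2, 5.4]
width: 0.0148
```

```bash
python3 - <<'E'
from h import *
s=sense(); print(s['eef_pos'],s['wrist_force'],s['moment'],s['width'],tosh(s['eef_pos']))
E
```

```text
[ 0.57818892 -0.023402    0.16004331] [-6.20611175  4.24186343  5.42335207] [ 0.61021012  1.18388363 -0.09621115] 0.014820008856481163 [ 0.00534229 -0.18405551]
```

Call:
arm_command(targets=[1, 0.0014, 0.0014, 0, 0, 0, 0, 1, 0, 0, 0, 0, 0, 0])

```text
time_s: 83.62
eef_pos: [0.5803, -0.0232, 0.1601]
tcp_rot: [[0.643, 0.766, -0.004], [0.766, -0.643, 0.001], [-0.002, -0.003, -1.0]]
wrist_force: [-5.9, 3.6, 4.5]
width: 0.0146
```

Call:
arm_command(targets=[1, 0.0014, 0.0014, 0, 0, 0, 0, 1, 0, 0, 0, 0, 0, 0])

```text
time_s: 83.88
eef_pos: [0.5812, -0.0231, 0.16]
tcp_rot: [[0.643, 0.766, -0.006], [0.766, -0.643, 0.001], [-0.004, -0.005, -1.0]]
wrist_force: [-9.0, 4.1, 6.4]
width: 0.0146
```

```bash
python3 - <<'E'
from h import *
s=sense(); print(s['eef_pos'],s['wrist_force'],s['moment'],s['width'],tosh(s['eef_pos']))
E
```

```text
[ 0.58116499 -0.0230739   0.16002925] [-9.01535986  4.09419516  6.35701293] [ 0.54905336  1.57556255 -0.14731662] 0.014623597121200664 [ 0.00833638 -0.18405074]
```

```bash
python3 - <<'E'
from h import *
c2=cam('scene'); save(c2,'s9.png')
a=cv2.imread('pics/s9.png')[190:270,300:440];cv2.imwrite('pics/s9c.png',cv2.resize(a,None,fx=5.6,fy=5.6,interpolation=cv2.INTER_CUBIC))
E
```

```text
(no output)
```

View pics/s9c.png

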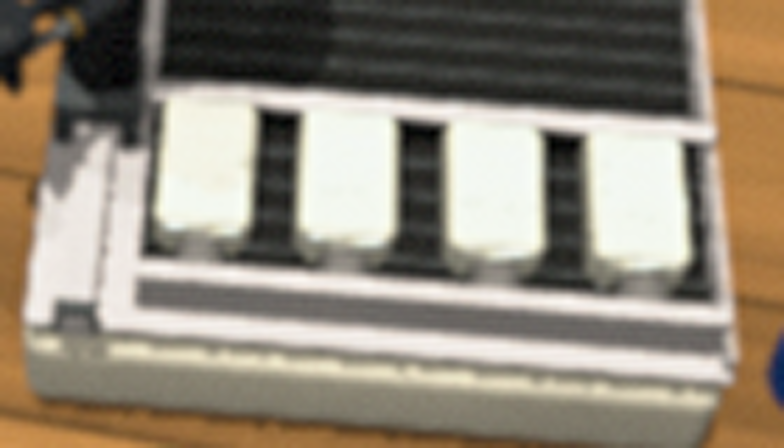

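```bash
python3 - <<'E'
from h import *
c=cam('scene')
f=lambda u,v:(300+u/5.6,190+v/5.6)
for u,vb,vf in [(280,112,274),(420,122,285),(570,130,296)]:
    b=onz(c,f(u,vb),.129); e=onz(c,f(u,vf),.134)
    print(tosh(b).round(4),tosh(e).round(4))
E
```

```text
[ 0.0182 -0.0829] [ 0.1275 -0.0788]
[ 0.0175 -0.0051] [ 0.1271 -0.0057]
[0.0149 0.0777] [0.1262 0.0721]
```

Call:
arm_command(targets=[1, 0.001, 0.001, 0, 0, 0, 0, 1, 0, 0, 0, 0, 0, 0, 1, 0, 0, 0, 0, 0, 0])

```text
time_s: 84.35
eef_pos: [0.5812, -0.023, 0.16]
tcp_rot: [[0.643, 0.766, -0.009], [0.766, -0.643, 0.0], [-0.006, -0.007, -1.0]]
wrist_force: [-13.2, 3.7, 10.2]
width: 0.0148
```

Call:
arm_command(targets=[1, 0.001, 0.001, 0, 0, 0, 0, 1, 0, 0, 0, 0, 0, 0, 1, 0, 0, 0, 0, 0, 0])

```text
time_s: 84.72
eef_pos: [0.5813, -0.023, 0.16]
tcp_rot: [[0.643, 0.766, -0.012], [0.766, -0.643, 0.0], [-0.008, -0.01, -1.0]]
wrist_force: [-17.8, 3.4, 13.5]
width: 0.0147
```

```bash
python3 - <<'E'
from h import *
s=sense(); print(s['eef_pos'],s['wrist_force'],s['moment'],s['width'],tosh(s['eef_pos']))
E
```

```text
[ 0.58133695 -0.02302255  0.15996832] [-17.81194503   3.40409779  13.534553  ] [ 0.48588158  2.82802136 -0.08153025] 0.014667659278282662 [ 0.00851288 -0.18401826]
```

Call:
arm_command(targets=[1, 0, 0, 0, 0, 0, 0.15, 1, 0, 0, 0, 0, 0, 0.15, 1, 0, 0, 0, 0, 0, 0.15, 1, 0, 0, 0, 0, 0, 0.15, 1, 0, 0, 0, 0, 0, 0.15, 1, 0, 0, 0, 0, 0, 0.15, 1, 0, 0, 0, 0, 0, 0.15, 1, 0, 0, 0, 0, 0, 0])

```text
time_s: 85.72
eef_pos: [0.5819, -0.0246, 0.16]
tcp_rot: [[0.984, -0.177, -0.011], [-0.177, -0.984, -0.003], [-0.01, 0.004, -1.0]]
wrist_force: [-16.3, -1.2, 11.9]
width: 0.0144
```

```bash
python3 - <<'E'
from h import *
s=sense(); print(s['eef_pos'],s['joint_positions'].round(1),s['wrist_force'],s['moment'],s['width'],tosh(s['eef_pos']))
R=s['tcp_rot'];print(np.degrees(np.arctan2(R[1,0],R[0,0])))
E
```

```text
[ 0.58188134 -0.0246477   0.15998392] [ -4.8   9.1 107.8  -0.2  63.7  95.5] [-16.34009046  -1.17337675  11.88485553] [-0.19790049  2.6103986  -0.04529401] 0.014433080100847668 [ 0.00887858 -0.18569271]
-10.198902440081314
```

Call:
arm_command(targets=[1, 0, 0, 0, 0, 0, 0.08, 1, 0, 0, 0, 0, 0, 0.08, 1, 0, 0, 0, 0, 0, 0])

```text
time_s: 86.1
eef_pos: [0.5818, -0.0249, 0.16]
tcp_rot: [[0.944, -0.331, -0.011], [-0.331, -0.944, -0.003], [-0.009, 0.007, -1.0]]
wrist_force: [-16.1, -2.5, 11.6]
width: 0.0146
```

```bash
python3 - <<'E'
from h import *
s=sense(); print(s['eef_pos'],s['wrist_force'],s['moment'],s['width'])
R=s['tcp_rot'];print(np.degrees(np.arctan2(R[1,0],R[0,0])))
E
```

```text
[ 0.58182674 -0.02491017  0.16002855] [-16.09396717  -2.53338905  11.64960879] [-0.28053083  2.62741352  0.03829607] 0.014626216163363874
-19.316459505167764
```

Call:
arm_command(targets=[1, 0, 0, 0, 0, 0, 0.05, 1, 0, 0, 0, 0, 0, 0.05, 1, 0, 0, 0, 0, 0, 0])

```text
time_s: 86.48
eef_pos: [0.5818, -0.0251, 0.16]
tcp_rot: [[0.906, -0.423, -0.011], [-0.423, -0.906, -0.003], [-0.009, 0.008, -1.0]]
wrist_force: [-17.0, -3.0, 11.8]
width: 0.0148
```

```bash
python3 - <<'E'
from h import *
s=sense(); print(s['eef_pos'],s['wrist_force'],s['moment'],s['width'])
R=s['tcp_rot'];print(np.degrees(np.arctan2(R[1,0],R[0,0])))
E
```

```text
[ 0.58176461 -0.02505888  0.16001879] [-16.97382237  -3.02946045  11.76383922] [-0.34905254  2.71832762  0.04130991] 0.014849503391456428
-25.02340920933496
```

Call:
arm_command(targets=[1, 0, 0, 0, 0, 0, 0.05, 1, 0, 0, 0, 0, 0, 0.05, 1, 0, 0, 0, 0, 0, 0])

```text
time_s: 86.85
eef_pos: [0.5817, -0.0252, 0.1601]
tcp_rot: [[0.859, -0.511, -0.011], [-0.511, -0.859, -0.004], [-0.008, 0.009, -1.0]]
wrist_force: [-15.8, -3.8, 11.5]
width: 0.0152
```

```bash
python3 - <<'E'
from h import *
s=sense(); print(s['eef_pos'],s['wrist_force'],s['moment'],s['width'],s['joint_positions'].round(1))
R=s['tcp_rot'];print(np.degrees(np.arctan2(R[1,0],R[0,0])))
E
```

```text
[ 0.58169125 -0.02521185  0.1600663 ] [-15.79617008  -3.78789816  11.54770464] [-0.37755561  2.79011777  0.09646428] 0.015200710268601014 [ -4.8   9.1 107.8  -0.3  63.8 116.1]
-30.75062980280248
```

Call:
arm_command(targets=[1, 0, 0, 0, 0, 0, 0.05, 1, 0, 0, 0, 0, 0, 0.05, 1, 0, 0, 0, 0, 0, 0])

```text
time_s: 87.22
eef_pos: [0.5821, -0.0255, 0.16]
tcp_rot: [[0.805, -0.593, -0.01], [-0.593, -0.805, -0.005], [-0.006, 0.01, -1.0]]
wrist_force: [-15.5, -3.9, 10.7]
width: 0.0149
```

```bash
python3 - <<'E'
from h import *
s=sense(); print(s['eef_pos'],s['wrist_force'],s['moment'],s['width'],s['joint_positions'].round(1))
R=s['tcp_rot'];print(np.degrees(np.arctan2(R[1,0],R[0,0])))
E
```

```text
[ 0.58210436 -0.02551063  0.1600054 ] [-15.54597244  -3.92109435  10.74828247] [-0.57600911  2.56694773  0.59610813] 0.014939234182958077 [ -4.8   9.1 107.7  -0.3  63.7 121.8]
-36.3971617921317
```

Call:
arm_command(targets=[1, -0.0022, 0.002, 0, 0, 0, -0.02, 1, 0, 0, 0, 0, 0, 0, 0, 0, 0, 0, 0, 0, 0, 0, 0, 0, 0, 0, 0, 0, 0, 0, 0, 0, 0, 0, 0, 0, 0, 0, 0, 0, 0, 0, 0, 0, 0, -0.04, 0, 0, 0, 0, 0, 0, -0.06, 0, 0, 0])

```text
time_s: 88.22
eef_pos: [0.5822, -0.0236, 0.2584]
tcp_rot: [[0.815, -0.579, -0.006], [-0.579, -0.815, -0.0], [-0.004, 0.003, -1.0]]
wrist_force: [1.3, 0.8, -0.8]
width: 0.0734
```

Call:
arm_command(targets=[0, 0, 0, -0.03, 0, 0, 0, 0, 0, 0, 0, 0, 0, 0, 0, 0, 0, 0, 0, 0, 0])

```text
time_s: 88.6
eef_pos: [0.5832, -0.0237, 0.2887]
tcp_rot: [[0.815, -0.579, -0.002], [-0.579, -0.815, -0.0], [-0.001, 0.001, -1.0]]
wrist_force: [-0.1, 0.3, 0.0]
width: 0.0882
```

```bash
python3 - <<'E'
from h import *
s=sense(); print(s['eef_pos'],s['wrist_force'],s['joint_positions'].round(1))
c=cam('wrist'); save(c,'w34.png')
E
```

```text
[ 0.58319665 -0.02365931  0.28872199] [-0.10511046  0.32749009  0.03228133] [ -4.8   3.8  99.8  -0.   76.6 120.6]
```

View pics/w34.png

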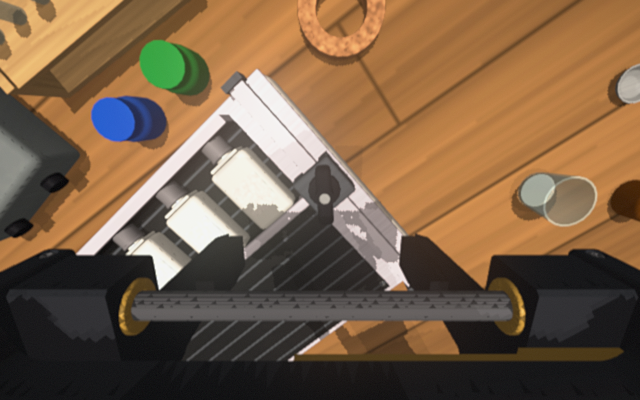

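```bash
python3 - <<'E'
from h import *
go([0.50,0.16,0.42],rot(-35.5)); go([0.50,0.16,0.42],rot(6.2))
E
```

```text
t 88.65 shift now-axes [-0.1741 -0.1015 -0.1319] end-axes [-0.174  -0.1014 -0.1321] rot [0.002  0.0025 0.0022] rows>= 3.9
t 88.65 shift now-axes [-0.1741 -0.1015 -0.1319] end-axes [-0.0625 -0.1915 -0.1321] rot [ 0.001   0.0031 -0.7256] rows>= 3.9
```

Call:
arm_command(targets=[0, 0, 0, -0.044, 0, 0, 0, 0, 0, 0, -0.044, 0, 0, 0, 0, 0, 0, -0.044, 0, 0, 0, 0, -0.058, -0.034, 0, 0, 0, 0, 0, -0.058, -0.034, 0, 0, 0, 0, 0, -0.058, -0.034, 0, 0, 0, 0, 0, 0, 0, 0, 0, 0, -0.18, 0, 0, 0, 0, 0, 0, -0.18])

```text
time_s: 89.65
eef_pos: [0.5058, 0.1483, 0.4196]
tcp_rot: [[0.969, -0.246, -0.004], [-0.246, -0.969, -0.002], [-0.003, 0.002, -1.0]]
wrist_force: [-0.6, -0.7, 0.0]
width: 0.088
```

Call:
arm_command(targets=[0, 0, 0, 0, 0, 0, -0.18, 0, 0, 0, 0, 0, 0, -0.18, 0, 0, 0, 0, 0, 0, 0])

```text
time_s: 90.02
eef_pos: [0.5063, 0.1472, 0.4197]
tcp_rot: [[0.995, 0.101, -0.004], [0.101, -0.995, -0.001], [-0.004, 0.001, -1.0]]
wrist_force: [0.1, 0.3, -0.6]
width: 0.0879
```

```bash
python3 - <<'E'
from h import *
s=sense(); print(s['eef_pos'])
c=cam('wrist'); save(c,'w35.png')
c=cam('scene'); save(c,'s10.png');c=cam('top'); save(c,'t10.png')
E
```

```text
[0.50634263 0.14722122 0.41974451]
```

View pics/w35.png

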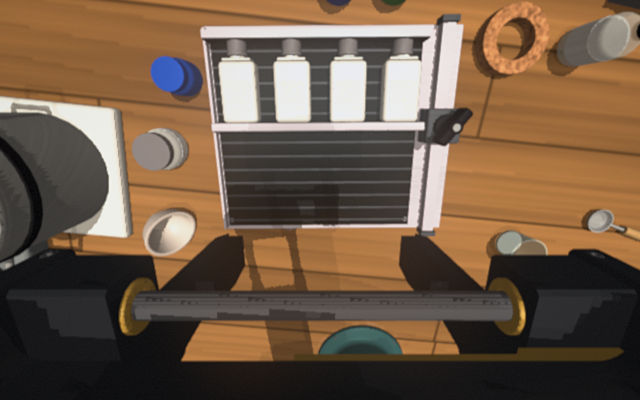

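View pics/s10.png

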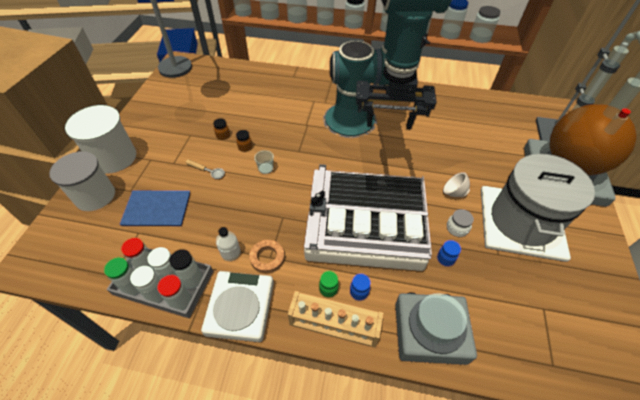

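```bash
python3 - <<'E'
from h import *
a=cv2.imread('pics/scene0.png');b=cv2.imread('pics/s10.png');t=cv2.imread('pics/top0.png');u=cv2.imread('pics/t10.png');w=cv2.imread('pics/w35.png')
r=lambda i:cv2.resize(i,(260,260),interpolation=cv2.INTER_CUBIC)
top=cv2.hconcat([r(a[165:215,430:480]),r(b[165:215,430:480]),r(w[195:265,135:205])])
bot=cv2.hconcat([r(t[225:275,165:215]),r(u[225:275,165:215]),r(w[195:265,135:205])])
cv2.imwrite('pics/m.png',cv2.vconcat([top,bot]))
for n in ['top','scene']:
    c=cam(n); 
    print(n,[onz(c,p,0.0).round(3) for p in ([(190,252)] if n=='top' else [(456,196)])])
E
```

```text
top [array([0.349, 0.448, 0.   ])]
scene [array([0.342, 0.443, 0.   ])]
```

View pics/m.png

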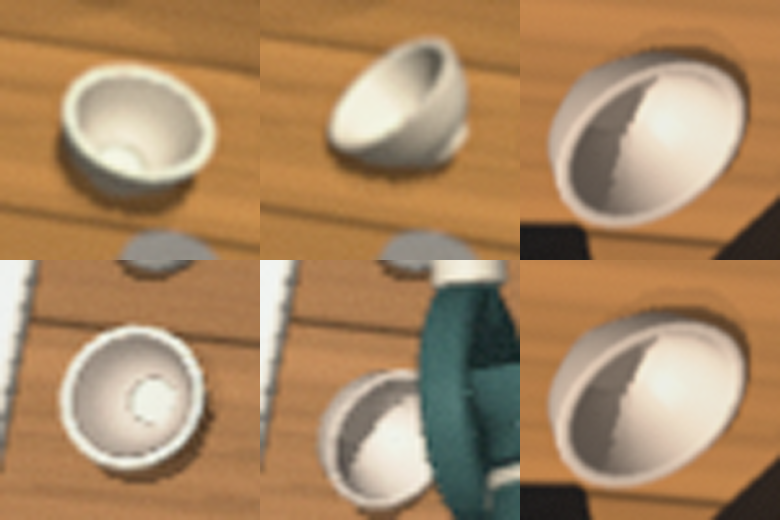

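```bash
python3 - <<'E'
from h import *
c=cam('top'); print('top0 foot',onz(c,(194.4,252),.01)); t=c
s=cam('scene'); print('scene0 foot',onz(s,(453.5,195.8),.01))
for z in (.02,.035,.05): print('now foot',z,onz(s,(430+200/5.2,165+137/5.2),z))
# rim plane now
w=cam('wrist')
f=lambda u,v:(135+(u-520)*70/260,195+v*70/260)
for p in [(655,70),(745,130),(570,215),(560,150)]: print(p,onz(w,f(*p),.04))
E
```

```text
top0 foot [0.35036589 0.42765586 0.01      ]
scene0 foot [0.35178004 0.4314979  0.01      ]
now foot 0.02 [0.32835593 0.48176141 0.02      ]
now foot 0.035 [0.34191808 0.47652129 0.035     ]
now foot 0.05 [0.35548023 0.47128118 0.05      ]
(655, 70) [0.36224583 0.42811581 0.04      ]
(745, 130) [0.33256715 0.38166755 0.04      ]
(570, 215) [0.2717737  0.47886867 0.04      ]
(560, 150) [0.31064824 0.48144629 0.04      ]
```

```bash
python3 - <<'E'
from station import sign_off, sense
s=sense(); print(s['time_s'],s['wrist_force'],s['joint_vel'].round(2))
print(sign_off())
E
```

```text
90.425 [ 0.42118121  0.12743685 -0.74655568] [ 0.03 -0.12 -0.09 -0.06  0.01 -0.24]
the job is handed in; nothing more can be done
None
```

The shaker is loaded and the job is handed in at about 90 s, but I tipped the mortar over early on, and it may have moved past the 50 mm limit.

**What was done**
- I loosened the knob by 1.2 rad, slid the bar back, and stood both amber jars upright on the bench near (0.26, -0.39) and (0.215, -0.50) m.
- All four white bottles lie on a broad face on the mat, caps towards the fence, side by side.
- I slid the bar up until it stopped firmly against the bottles at about 17 N. I then tightened the knob until the torque rose to about 0.6 N m, some 17° tighter than it started.

**Last checks**
- The last pictures show the four bottles flat, square and between bar and fence. Just before tightening, I measured the gap from an image at about 109–111 mm (calibration good to about 2 mm). The firm stop on the 112 mm bottles suggests about 112 mm; both are inside the allowed 107–116 mm.
- The wing followed the gripper to the end of its turn, both jars stand upright, and the arm is clear of everything.

**What went wrong**
- At about 4–6 s I turned the tool the wrong way. The arm swung down on the left, touched the bench with the wrist force reading about 38 N, and tipped the white mortar onto its side.
- My rough estimate is that the middle of the mortar's underside moved about 40 mm, with a visible edge point on the underside about 50 mm from where the middle was. I can't rule out that this passed the limit.
- I left the mortar as it was, because righting it could have pushed it further. The other bench items look unmoved.

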